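Change the sample dish in the moisture analyser

ROBOT

A 6-joint arm with a two-finger parallel gripper is mounted at the origin on a cart in front of the work surface, level with it; the furniture and walls round the work are solid. World frame = base frame: x ahead of the robot, y to its left, z up, the work surface at z = 0. Lengths are in m, angles in rad, forces in N, time in s.
With the tool pointing down it reaches from about 0.35 to 0.875 m from the base axis. Payload 15.5 kg.
Tool frame: the origin (TCP) lies midway between the tips of the shut fingers; the grasp point (between the pads) lies 19 mm behind it (arm.hold_point_z is the distance from the TCP to the grasp point, in m); x points along the fingers, y is the direction in which the jaws open and shut, and the axes are right-handed (so a half turn about x gives the same grasp; the last joint's range is limited). The gripper opens to 85 mm and grips with 20 to 120 N. Pads are 22 mm wide; open, the fingers measure 114 mm over their backs; the gripper's body (76 mm by 85 mm) begins 54 mm behind the grasp point. The pads swing forward as they close: fully open they stand 13 mm farther back than shut.
Start: joints at [-1.417, 0.494, 1.345, -0, 1.302, -0.096], TCP at [0.154, -0.606, 0.231] pointing down, gripper open.
Joint ranges: [-2.91, 2.91], [-0.82, 2.16], [0.22, 2.67], [-1.22, 4.37], [0.12, 2.79], [-3.08, 3.08]. Speed limits (rad/s): [1.89, 1.89, 2.57, 3.01, 3.01, 3.01].

INTERFACE

Orientations are given as a unit quaternion [w, x, y, z].
In Python, from cell import arm gives the robot as it stands.
- The arm moves only by the shell command python3 -m creep 'ROWS' [OPENING] [FORCE]. ROWS is JSON, a list of rows, each an object of numbers: "tx", "ty", "tz": the shift along the world's x, y, z normalised to -1 to 1, where 1 is 0.5 m; "yaw": the turn about the world's z normalised to -1 to 1, where 1 is pi/4 rad. A call has 1 to 20 rows; each row is the pose to reach, as a shift and turn from the pose commanded when the call began; what a row does not reach only later rows make up. A row lasts 1/12 s, in which the tool goes at most 41.7 mm and 7.16 degrees, less where a joint would pass 70% of its speed; a pose out of reach is approached as far as the arm can. A call with a number of a shift or a turn outside -1 to 1 is refused whole. A call with a gripper value outside its range is refused whole. OPENING is the gripper command: -1 is shut, 1 is fully open, values between are in proportion, set as the call begins (- or left out, the last holds). The fingers move at their own pace and stop on an object; FORCE is the grip in N (left out, the last holds). Time passes only in rows, so rows that repeat a pose let the fingers close. It gives the time, the measured TCP pose, the force and the opening at its end, in the units of the state.
- arm.state(): the state, without advancing time (a new reading comes with each control period).
- arm.read_camera(name): name is "scene" or "top" or "wrist"; returns a dict with "frame" (400x640x3 uint8, red, green, blue), "depth" (400x640 float32, m along the optical axis (not along the pixel's ray), 0 where there is no reading), "fov_y" (degrees; the focal length in pixels is half the picture's height over the tangent of half this angle, whatever the lens; pixels are square), "cx", "cy" (the principal point, pixels), "cam_to_world" (4x4, takes a point from camera to world coordinates); the wrist camera has in their place "hand_eye" (4x4, takes a point from camera to tool coordinates, whose origin is the TCP and whose axes are the tool frame's). Camera axes: x right, y up, looking along -z (the intrinsics and any distortion apply to the point x, -y, -z); pixel columns grow to the right and rows downward; lengths in m; the calibration is good to about 2 mm. A picture is of the moment at which its call begins: read the wrist's pose just before it.
- arm.finish_job(): hands the job in, once; it reports no verdict.
Trained networks look in a picture, given as the dict that the camera call returned (one of the last four; its "shot" number tells which), for a name from the list of things; names that differ only in an ending like _2 or _b are one class to them, and where a whole thing is asked for, a point or a joint stands for the part that bears it (a point fixed in the world has none). Each returns a list of dicts, best first, with "confidence" (0 to 1); they miss things now and then, are a little off and sometimes report something else, mostly with a low value. They report only what shows in the picture. A call takes as long as a camera call. They do not tell look-alikes from the thing itself.
- arm.search_frame(label, picture): "box" ([left, top, right, bottom] in pixels, round what is visible of it).
- arm.outline_of(label, picture): "region" (400x640 bool, what is visible of it) and "box" ([left, top, right, bottom] in pixels, round what is visible of it).
The state is a dict: "time_s": time; "joint_pos": joint angles; "joint_vel": joint speeds; "tau": joint torques, N m; "tool_pos": TCP position; "orientation": TCP orientation; "force": force on the tool from outside, world axes, zero at the start; "moment": the same for the moment, N m; "gripper_width": opening from 0.0 (shut) to 1.0 (fully open).
Only numpy, scipy, OpenCV 4.12 (cv2) and the standard library are available. Lean on these libraries where they do the work, as an engineer would, in place of code of your own. Each camera call takes 0.05 s, during which the arm holds its last target.

TASK

The drying run is over: swing the moisture analyser's hood fully up by its bar, take out the finished dish that still stands on the weighing carrier and stand it on the white cooling tile. Then set the other open dish of grain, the fresh one from the bench, squarely between the carrier's upturned ends and bring the hood right down again without slamming it. Keep both dishes level so that no grain spills, set the fresh one down lightly because the carrier sits on a load cell, and leave the lidded dishes where they are.

Things in the scene. Friction and masses are not known exactly. Their poses are not given: they have to be found in the camera images.
- moisture_analyser: White bench moisture analyser, fixed, 345 x 200 mm; origin on the bench under its centre, x to its back, y left, z up; front edge at x -190 mm. Panel and chamber floor 58 mm high; tower behind x 70 mm 98 mm high. The grey hood fully up still leans over the carrier: its front lip is then 26 mm in front of the carrier's centre, 270 mm up, so reach in from the front, tool leaning back 30-45 degrees.
- hood (a joint): Angle of the hood in rad about its hinge: 0 is fully down (shut), 1.15 (66 degrees) fully up against its stop. Its hinge is stiff, so it stays at any angle where it is left; moving it takes about 4 N at the bar. Found shut or a little ajar.
- hood_handle (a point): Middle of the hood's round steel pull bar: 10 mm thick, 78 mm of it straight, parallel to the analyser's y, 45 mm in front of the hood's front face (40 mm free gap), 245 mm from the hinge axis; hood shut: 110 mm above the bench. The point's axes turn with the hood (as the analyser's when shut). The bar can turn between the fingers.
- hood_hinge (a point): Point on the hood's hinge axis, in the analyser's middle plane: 85 mm behind the analyser's origin, 110 mm above the bench. The axis is the analyser's y. At hood angle a the bar stands 245 cos(a) mm in front of it and 245 sin(a) mm above it.
- carrier_seat (a point): Where a dish's underside rests on the weighing carrier: 20 mm in front of the analyser's origin, 80 mm above the bench, 22 mm above the chamber floor. The carrier is a cross of four 4 mm steel arms along the diagonals of the analyser's x and y, ends turned up and outward to 8 mm above the seat; a 60 mm dish has about 3 mm play between them. Axes as the analyser's.
- carrier (a joint): How far the carrier is pressed down, m: 0 unloaded, about 1 mm for each 3 N, up to 7 mm. Beyond 5 mm (15 N) the load cell is overloaded.
- spent_dish: The finished dish: round open aluminium dish with grain in it, 60 mm outside diameter (61 mm at the rolled rim), 30 mm high, wall 2.5 mm, about 0.07 kg, on the carrier at the start. Origin at the centre of its underside, z up. Can be gripped across its outside.
- fresh_dish: The fresh dish: the same kind of open dish with grain, 60 mm outside diameter, 30 mm high, standing on the bench to the robot's left. Origin at the centre of its underside, z up.
- cooling_tile: White square ceramic tile, fixed, 130 x 130 x 10 mm, flat on the bench to the robot's left; origin at the centre of its underside, so its top is 10 mm above it.
- lidded_dish_1: Bystander: closed aluminium dish with lid and small knob, 60 mm diameter, 34 mm high, loose, on the bench on the left. Origin at the centre of its underside.
- lidded_dish_2: Bystander: another closed dish with lid, 60 mm diameter, 34 mm high, loose, on the bench to the right of the analyser. Origin at the centre of its underside.
Mind the look-alikes: they are no part of the job. What is shaped like the fresh_dish but green is not meant.

How it is judged:
By the outcome, as a careful person would: the job done as asked, in the order asked, and still so for the second after the job is handed in, with the robot touching nothing.
It also fails if it takes over 72 s, if anything falls off the work surface, if the arm or the gripper's body presses on something with over 40 N, if the wrist force passes 120 N, or if a joint passes its speed limit or range.

## Working session

There is one attempt and no reset: what is moved stays moved. The work goes in short steps, Python scripts to look and compute and a shell command to move; the robot and the scene stay as the last step left them, time stands still between calls to the robot, and variables do not carry over. Pictures are saved under pics/ and viewed, and the job is handed in when it is done.

```bash
ls -la
python3 - <<'E'
from cell import arm
import cv2,os
os.makedirs('pics',exist_ok=True)
print([a for a in dir(arm) if a[0]!='_'])
s=arm.state();print(s, arm.hold_point_z)
for n in ['scene','top','wrist']:
    p=arm.read_camera(n); print(n,p['fov_y'],p['cx'],p['cy'],p.get('cam_to_world',p.get('hand_eye')),[k for k in p])
    cv2.imwrite(f'pics/{n}0.png',p['frame'][:,:,::-1])
E
```

```text
total 12
drwxr-xr-x  3 agent agent 4096 Dec  5 23:13 .
drwxr-xr-x 23 root  root  4096 Dec  5 23:13 ..
drwxr-xr-x  2 agent agent 4096 Dec  5 23:13 pics
['PlanningError', 'finish_job', 'hold_point_z', 'outline_of', 'read_camera', 'search_frame', 'state']
{'time_s': 0.0, 'joint_pos': array([-1.41752734e+00,  4.94209319e-01,  1.34611278e+00, -9.47505304e-06,
        1.30247048e+00, -9.55093755e-02]), 'joint_vel': array([-0.00028002, -0.00048711, -0.00143045, -0.00035099, -0.00287906,
        0.0010669 ]), 'tau': array([-5.81687218e-04, -8.82160449e+01, -3.83869314e+01, -4.60223782e-04,
        1.03535180e-02, -4.70993893e-05]), 'tool_pos': array([ 0.15382972, -0.60542166,  0.23069021]), 'orientation': array([-0.08730669, -0.7016277 , -0.08815462,  0.70165866]), 'force': array([0.32468816, 0.59334837, 0.40028209]), 'moment': array([ 0.01255856, -0.00665642,  0.00383036]), 'gripper_width': 0.9994006034809966} 0.0187
scene 47.55260398709561 325.031506497009 198.9408629143434 [[-0.76807689  0.38225617 -0.51374907 -0.00864224]
 [-0.64015866 -0.47835269  0.60114524  0.66029934]
 [-0.01596177  
[... 170 characters left out ...]
305 315.25404546951967 197.99916977505112 [[ 0.02384503  0.9876518  -0.1548397   0.39070372]
 [-0.99963698  0.02161224 -0.01608763  0.01771317]
 [-0.01254254  0.1551671   0.98780861  1.21856144]
 [ 0.          0.          0.          1.        ]] ['frame', 'depth', 'fov_y', 'cx', 'cy', 'cam_to_world', 'shot']
wrist 67.97605047001166 320.0282577615993 200.30437366301325 [[-2.59149325e-04  2.74396989e-01 -9.61616465e-01 -1.42966032e-01]
 [ 9.99999895e-01  4.35758725e-04 -1.45149777e-04  4.31696037e-04]
 [ 3.79204103e-04 -9.61616401e-01 -2.74397073e-01 -6.76503872e-02]
 [ 0.00000000e+00  0.00000000e+00  0.00000000e+00  1.00000000e+00]] ['frame', 'depth', 'fov_y', 'cx', 'cy', 'hand_eye', 'shot']
```

```bash
python3 -m creep --help | head -40
```

```text
invalid input: not JSON, or not a number
```

View pics/scene0.png

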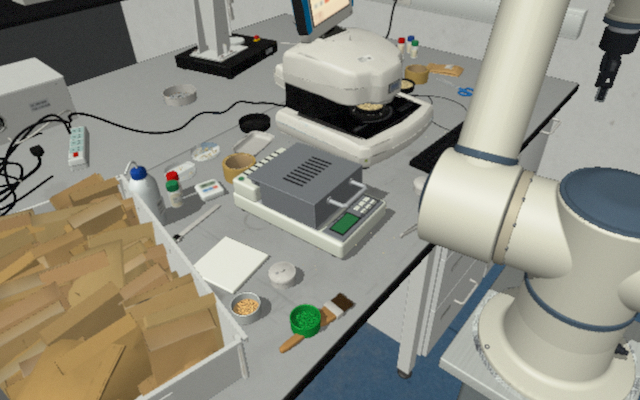

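View pics/top0.png

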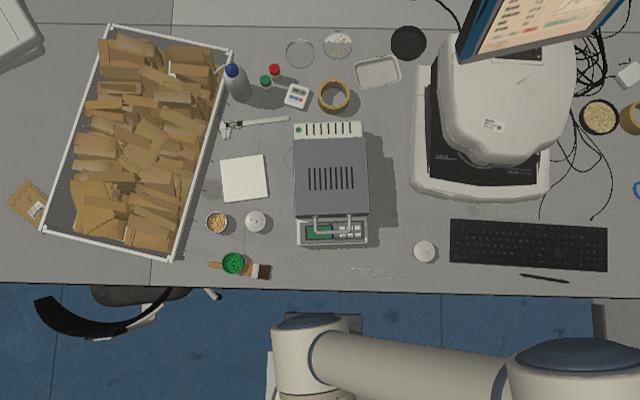

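View pics/wrist0.png

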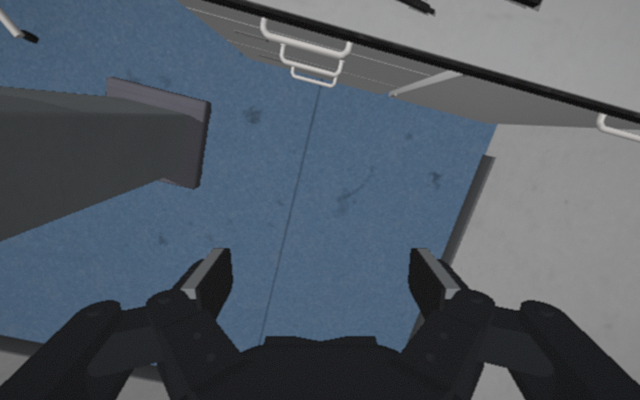

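```bash
cat > h.py <<'E'
from cell import arm
import numpy as np, cv2
def K(p):
    f=200/np.tan(np.radians(p['fov_y'])/2); return f,p['cx'],p['cy']
def cloud(p,T=None):
    f,cx,cy=K(p); d=p['depth']; v,u=np.mgrid[0:400,0:640]
    P=np.stack([(u-cx)/f*d,-(v-cy)/f*d,-d,np.ones_like(d)],-1)
    if T is None: T=p['cam_to_world']
    W=P@np.asarray(T).T
    W=W[...,:3]; W[d<=0]=np.nan
    return W
def Rq(q):
    from scipy.spatial.transform import Rotation as R
    return R.from_quat([q[1],q[2],q[3],q[0]]).as_matrix()
def Ttool(s):
    T=np.eye(4);T[:3,:3]=Rq(s['orientation']);T[:3,3]=s['tool_pos'];return T
def st():
    s=arm.state(); R=Rq(s['orientation'])
    print('t',round(s['time_s'],2),'q',s['joint_pos'].round(3),'pos',s['tool_pos'].round(4),'X',R[:,0].round(3),'Y',R[:,1].round(3),'F',s['force'].round(1),'g',round(float(s['gripper_width']),3))
    return s
E
python3 - <<'E'
from h import *
for n in ['top','scene']:
    p=arm.read_camera(n); W=cloud(p); np.save(f'/tmp/{n}W.npy',W)
    for l in ['moisture_analyser','hood','hood_handle','fresh_dish','spent_dish','cooling_tile','lidded_dish_1']:
        for r in arm.outline_of(l,p):
            m=r['region']; w=W[m]; w=w[~np.isnan(w[:,0])]
            if len(w)==0: continue
            lo,hi=np.percentile(w,[2,98],axis=0)
            print(n,l,round(r['confidence'],2),np.round(r['box']),'med',np.median(w,0).round(3),'lo',lo.round(3),'hi',hi.round(3))
E
```

```text
top moisture_analyser 0.72 [291. 116. 369. 247.] med [ 0.602 -0.004  0.13 ] lo [ 0.452 -0.099  0.052] hi [0.777 0.091 0.137]
top hood 0.74 [293. 136. 370. 234.] med [ 0.614 -0.004  0.132] lo [ 0.48  -0.097  0.104] hi [0.721 0.091 0.137]
top hood_handle 0.67 [295. 138. 372. 233.] med [ 0.612 -0.004  0.132] lo [ 0.48  -0.097  0.105] hi [0.721 0.091 0.137]
top hood_handle 0.3 [294. 119. 369. 248.] med [ 0.602 -0.004  0.13 ] lo [ 0.452 -0.1    0.051] hi [0.777 0.091 0.137]
top fresh_dish 0.73 [204. 213. 228. 233.] med [0.504 0.319 0.016] lo [ 0.476  0.288 -0.   ] hi [0.532 0.353 0.034]
top fresh_dish 0.2 [221. 155. 269. 203.] med [0.636 0.25  0.01 ] lo [0.571 0.185 0.003] hi [0.702 0.313 0.015]
top cooling_tile 0.82 [218. 155. 268. 201.] med [0.636 0.249 0.01 ] lo [0.572 0.186 0.004] hi [0.701 0.314 0.015]
top lidded_dish_1 0.78 [244. 208. 266. 230.] med [0.508 0.206 0.03 ] lo [0.482 0.18  0.024] hi [0.534 0.233 0.035]
top lidded_dish_1 0.68 [414. 240. 436. 263.] med [ 0.434 -0.269  0.029] lo [ 0.409 -0.297  0.002] hi [ 0.462 -0.243  0.034]
top lidded_dish_1 0.65 [293. 136. 373. 230.] me
[... 313 characters left out ...]
e hood_handle 0.93 [246. 143. 370. 230.] med [0.582 0.026 0.131] lo [ 0.476 -0.098  0.067] hi [0.716 0.096 0.136]
scene fresh_dish 0.91 [230. 292. 260. 323.] med [0.5   0.316 0.017] lo [0.471 0.289 0.005] hi [0.529 0.345 0.032]
scene fresh_dish 0.86 [290. 304. 325. 338.] med [0.386 0.265 0.017] lo [0.357 0.236 0.005] hi [0.414 0.293 0.032]
scene cooling_tile 0.73 [192. 241. 268. 294.] med [0.625 0.253 0.01 ] lo [0.564 0.185 0.003] hi [0.696 0.311 0.013]
scene lidded_dish_1 0.64 [267. 260. 298. 292.] med [0.499 0.211 0.029] lo [0.477 0.164 0.001] hi [0.533 0.234 0.033]
scene lidded_dish_1 0.47 [415. 174. 425. 193.] med [ 0.442 -0.255  0.029] lo [ 0.426 -0.293  0.006] hi [ 0.46  -0.242  0.034]
```

```bash
python3 - <<'E'
from h import *
W=np.load('/tmp/topW.npy')
x,y,z=W[...,0],W[...,1],W[...,2]
reg=(abs(y)<0.15)&(x>0.35)&(x<0.85)
def rect(m,name):
    pts=W[m][:,:2].astype(np.float32); r=cv2.minAreaRect(pts*1000); print(name,m.sum(),r, np.median(z[m]))
hood=reg&(z>0.120)&(z<0.145); rect(hood,'hoodtop')
body=reg&(z>0.03); rect(body,'body')
w=W[hood]; A=np.c_[w[:,:2],np.ones(len(w))]; print('plane',np.linalg.lstsq(A,w[:,2],rcond=None)[0])
# panel
pan=reg&(x<0.50)&(z>0.045)&(z<0.07); rect(pan,'panel')
bar=reg&(x<0.50)&(z>0.085); rect(bar,'bar'); print(W[bar].mean(0),np.percentile(W[bar],[2,50,98],axis=0))
tow=reg&(x>0.7)&(z>0.08)&(z<0.11); rect(tow,'tower')
# line fit of hood left/right edges
tab=(x>0.4)&(x<0.8)&(z>-.03)&(z<0.03)
print('table z',np.nanmedian(z[tab]))
# bar midline y per column
for xx in [0.48,0.485,0.49]:
    pass
b=W[bar]; 
yy=b[:,1]
for lo in np.arange(-0.06,0.06,0.01):
    m=(yy>=lo)&(yy<lo+0.01)
    if m.sum(): print(round(lo,3),m.sum(),b[m].mean(0).round(4),b[m][:,0].min().round(4),b[m][:,0].max().round(4))
E
python3 - <<'E'
import cv2
im=cv2.imread('pics/top0.png');cv2.imwrite('pics/topc.png',cv2.resize(im[110:255,190:400],None,fx=3.8,fy=3.8,interpolation=cv2.INTER_CUBIC))
im=cv2.imread('pics/scene0.png');cv2.imwrite('pics/scenec.png',cv2.resize(im[130:350,190:420],None,fx=2.7,fy=2.7,interpolation=cv2.INTER_CUBIC))
E
```

```text
hoodtop 5777 ((599.5123291015625, -4.884918212890625), (256.2369384765625, 196.2946014404297), 3.3989522457122803) 0.13231976270260137
body 9070 ((647.9655151367188, -2.21441650390625), (404.6780090332031, 199.55812072753906), 3.212977647781372) 0.13032388662236516
plane [-0.01280752 -0.00203848  0.14010352]
panel 1241 ((472.9666748046875, -11.86712646484375), (58.09682083129883, 199.9066162109375), 1.5524089336395264) 0.057648905863037614
bar 190 ((484.95953369140625, -11.099166870117188), (97.1038589477539, 28.70488739013672), 89.73545837402344) 0.11949242420309203
[ 0.48051314 -0.00960246  0.11949178] [[ 0.47100262 -0.05954986  0.11505583]
 [ 0.47857123 -0.00757723  0.11949242]
 [ 0.49900197  0.03715043  0.12380345]]
tower 1137 ((761.4849853515625, 4.1143798828125), (51.61015319824219, 192.3223876953125), 3.3542628288269043) 0.09681813566860575
table z 0.001166526272979973
-0.06 35 [ 0.4884 -0.0552  0.1194] 0.4753 0.4991
-0.05 16 [ 0.479  -0.0453  0.1188] 0.4749 0.4833
-0.04 12 [ 0.4774 -0.0349  0.1191] 0.4747 0.4805
-0.03 15 [ 0.4761 -0.0242  0.1199] 0.4721 0.4797
-0.02 16 [ 0.4756 -0.0141  0.1195] 0.4715 0.4794
-0.01 12 [ 0.4754 -0.005   0.1192] 0.4714 0.4796
0.0 16 [0.4752 0.0042 0.12  ] 0.4707 0.4793
0.01 16 [0.4749 0.0146 0.12  ] 0.4709 0.4791
0.02 23 [0.4791 0.0263 0.1191] 0.4708 0.4968
0.03 29 [0.4874 0.0343 0.1198] 0.4733 0.4995
```

View pics/scenec.png

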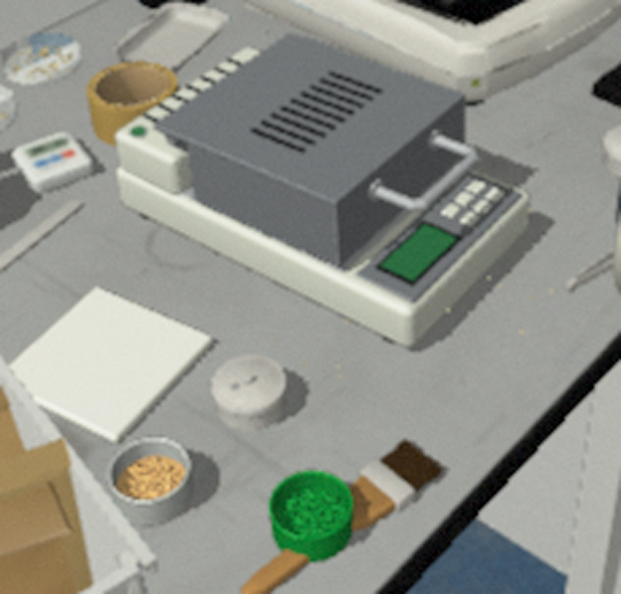

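View pics/topc.png

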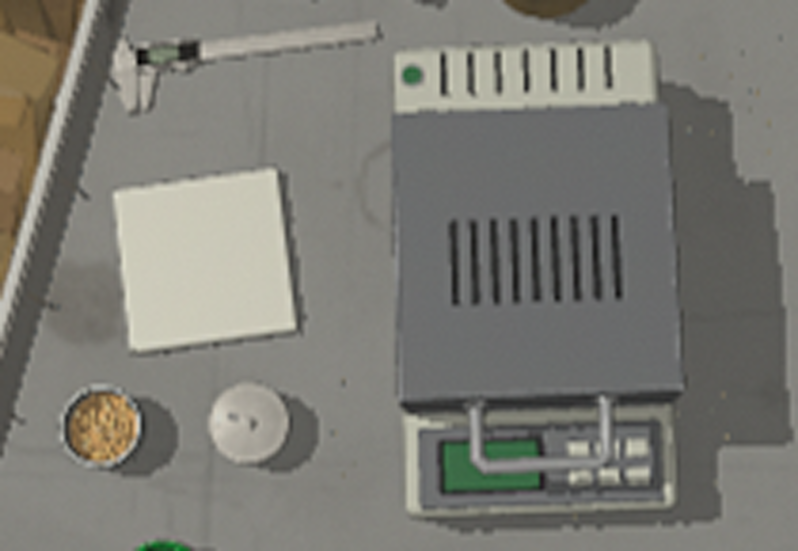

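Run:
```python
from h import *
T=np.load('/tmp/topW.npy').reshape(-1,3);S=np.load('/tmp/sceneW.npy').reshape(-1,3)
for n,W in (('top',T),('scene',S)):
    W=W[~np.isnan(W[:,0])]
    print(n,np.percentile(W,[0,1,50,99,100],axis=0).round(2).tolist())
    for x0 in np.arange(0.3,1.7,0.1):
        row=[]
        for y0 in np.arange(-0.9,0.9,0.1):
            m=(W[:,0]>=x0)&(W[:,0]<x0+.1)&(W[:,1]>=y0)&(W[:,1]<y0+.1)
            row.append('%5.2f'%np.percentile(W[m,2],99) if m.sum()>3 else '  .  ')
        print(round(x0,1),' '.join(row))
```

```text
top [[-0.27, -1.29, -0.87], [-0.21, -1.21, -0.86], [0.57, 0.02, 0.0], [1.2, 1.43, 0.83], [1.23, 1.58, 0.85]]
0.3  0.01  0.02  0.01  0.01  0.01  0.01  0.85  0.83  0.01  0.01  0.01  0.03  0.01  0.12  0.01  0.01  0.01  0.01
0.4  0.01  0.03  0.03  0.03  0.03  0.03  0.03  0.06  0.12  0.12  0.03  0.03  0.14  0.15  0.15  0.14  0.12  0.02
0.5  0.01  0.03  0.03  0.09  0.09  0.09  0.09  0.14  0.14  0.14  0.03  0.03  0.15  0.15  0.17  0.16  0.12  0.02
0.6  0.01  0.01  0.09  0.26  0.27  0.26  0.09  0.01  0.14  0.14  0.01  0.02  0.13  0.17  0.18  0.17  0.12  0.01
0.7  0.03  0.03  0.09  0.29  0.29  0.29  0.27  0.01  0.13  0.13  0.01  0.01  0.14  0.17  0.17  0.17  0.12  0.01
0.8  0.05  0.03   .    0.30  0.47  0.50  0.51  0.01  0.05  0.05  0.02  0.19  0.18  0.18  0.17  0.16  0.01  0.01
0.9  0.03  0.02   .    0.45  0.47  0.27  0.28  0.02  0.05  0.05  0.08  0.18  0.18  0.18  0.17  0.16  0.01  0.01
1.0  0.02  0.05   .     .     .    0.01  0.03  0.03  0.02  0.02  0.02  0.01  0.12  0.12  0.15  0.13  0.01  0.08
1.1  0.02  0.02   .     .    0.00  0.01  0.03  0.01  0.01  0.01  0.01  0.01  0.01  0.01  0.01  
[... 1555 characters left out ...]
  0.12  0.12   .     .     .  
1.1   .     .     .    0.06  0.01  0.01  0.03  0.01  0.01  0.00  0.00  0.00   .     .     .     .     .     .  
1.2   .     .     .    0.09  0.01  0.03  0.03  0.02  0.03  0.08  0.13  0.04  0.01  0.02  0.01   .     .     .  
1.3   .     .    0.01  0.01  0.01  0.01  0.04  0.04  0.01  0.00  0.14  0.13  0.02  0.06   .     .     .     .  
1.4  0.00  0.06  0.07  0.07  0.07  0.01  0.04  0.04  0.01  0.01  0.12  0.13  0.12  0.07   .     .     .     .  
1.5  0.01  0.08  0.25  0.28  0.28  0.06  0.04  0.03  0.01  0.01  0.17  0.17  0.16  0.02   .     .     .     .  
1.6   .    0.07  0.25  0.27  0.27  0.06  0.01  0.01  0.01  0.01  0.17  0.17  0.17   .     .     .     .     .
```

```bash
python3 -m creep '[{"tz":0.1},{"tz":0.2},{"tx":0.1,"ty":0.1,"tz":0.3},{"tx":0.2,"ty":0.3,"tz":0.34},{"tx":0.3,"ty":0.6,"tz":0.34},{"tx":0.5,"ty":0.9,"tz":0.34},{"tx":0.6,"ty":1.0,"tz":0.34},{"tx":0.6,"ty":1.0,"tz":0.34},{"tx":0.6,"ty":1.0,"tz":0.34},{"tx":0.6,"ty":1.0,"tz":0.34},{"tx":0.6,"ty":1.0,"tz":0.34},{"tx":0.6,"ty":1.0,"tz":0.34},{"tx":0.6,"ty":1.0,"tz":0.34},{"tx":0.6,"ty":1.0,"tz":0.34},{"tx":0.6,"ty":1.0,"tz":0.34}]'; python3 -c "
from h import *;st()"
```

```text
t 0.95 q [-1.418  0.494  1.346 -0.     1.302 -0.096] pos [ 0.1539 -0.6058  0.2313] X [-0.  0. -1.] Y [ 0.246 -0.969 -0.   ] F [-0.2 -0.5  0.2] g 1.004$[0]: bad value
```

```bash
python3 -m creep '[{"tx":0,"ty":0.02,"tz":0.08,"yaw":0.1},{"tx":0.04,"ty":0.08,"tz":0.16,"yaw":0.2},{"tx":0.1,"ty":0.14,"tz":0.22,"yaw":0.3},{"tx":0.2,"ty":0.3,"tz":0.3,"yaw":0.6},{"tx":0.3,"ty":0.5,"tz":0.34,"yaw":0.8},{"tx":0.5,"ty":0.9,"tz":0.34,"yaw":1},{"tx":0.6,"ty":1,"tz":0.34,"yaw":1},{"tx":0.6,"ty":1,"tz":0.34,"yaw":1},{"tx":0.6,"ty":1,"tz":0.34,"yaw":1},{"tx":0.6,"ty":1,"tz":0.34,"yaw":1},{"tx":0.6,"ty":1,"tz":0.34,"yaw":1},{"tx":0.6,"ty":1,"tz":0.34,"yaw":1},{"tx":0.6,"ty":1,"tz":0.34,"yaw":1},{"tx":0.6,"ty":1,"tz":0.34,"yaw":1},{"tx":0.6,"ty":1,"tz":0.34,"yaw":1}]'; python3 -c "
from h import *;st()"
```

```text
time_s: 2.2
tool_pos: [0.4429, -0.1231, 0.3996]
orientation: [0.35, 0.615, 0.349, -0.615]
force: [1.6, -1.5, 0.8]
gripper_width: 0.999
t 2.2 q [-0.401  0.118  1.444 -0.     1.579  0.136] pos [ 0.4429 -0.1231  0.3996] X [ 0.001 -0.    -1.   ] Y [ 0.859 -0.511  0.001] F [ 1.6 -1.5  0.8] g 0.999
```

```bash
python3 -m creep '[{"tx":0.06,"ty":0.05,"tz":0,"yaw":0.15},{"tx":0.14,"ty":0.1,"tz":0,"yaw":0.3},{"tx":0.22,"ty":0.15,"tz":0,"yaw":0.45},{"tx":0.3,"ty":0.2,"tz":0,"yaw":0.6},{"tx":0.4,"ty":0.2,"tz":0,"yaw":0.755},{"tx":0.6,"ty":0.2,"tz":0,"yaw":0.755},{"tx":1,"ty":0.2,"tz":0,"yaw":0.755},{"tx":1,"ty":0.2,"tz":0,"yaw":0.755},{"tx":1,"ty":0.2,"tz":0,"yaw":0.755},{"tx":1,"ty":0.2,"tz":0,"yaw":0.755},{"tx":1,"ty":0.2,"tz":0,"yaw":0.755},{"tx":1,"ty":0.2,"tz":0,"yaw":0.755},{"tx":1,"ty":0.2,"tz":0,"yaw":0.755},{"tx":1,"ty":0.2,"tz":0,"yaw":0.755}]'; python3 -c "
from h import *;st()"
```

```text
time_s: 3.37
tool_pos: [0.8709, -0.0235, 0.3651]
orientation: [0.522, 0.493, 0.506, -0.478]
force: [-0.3, -1.0, 1.0]
gripper_width: 0.998
t 3.37 q [-0.096  0.886  0.222  0.003  2.003 -0.152] pos [ 0.8709 -0.0235  0.3651] X [ 0.031 -0.001 -1.   ] Y [0.998 0.057 0.031] F [-0.3 -1.   1. ] g 0.998
```

```bash
python3 -m creep '[{"tx":0.2,"ty":0,"tz":0,"yaw":0},{"tx":0.4,"ty":0,"tz":0,"yaw":0},{"tx":0.4,"ty":0,"tz":0,"yaw":0},{"tx":0.4,"ty":0,"tz":0,"yaw":0}]'; python3 -c "
from h import *;st()"
```

```text
time_s: 3.7
tool_pos: [0.904, -0.0213, 0.3224]
orientation: [0.531, 0.501, 0.496, -0.47]
force: [0.5, 0.3, -0.8]
gripper_width: 0.999
t 3.7 q [-0.091  0.936  0.221  0.005  1.918 -0.146] pos [ 0.904  -0.0213  0.3224] X [ 0.066 -0.002 -0.998] Y [0.996 0.056 0.066] F [ 0.5  0.3 -0.8] g 0.999
```

```bash
python3 -m creep '[{"tx":-0.1,"ty":0,"tz":0,"yaw":0},{"tx":-0.1,"ty":0,"tz":0,"yaw":0},{"tx":-0.1,"ty":0,"tz":0,"yaw":0}]'; python3 -c "
from h import *;st()"
```

```text
time_s: 3.95
tool_pos: [0.848, -0.0209, 0.3202]
orientation: [0.529, 0.499, 0.499, -0.472]
force: [1.4, 0.5, 0.3]
gripper_width: 1.003
t 3.95 q [-0.097  0.794  0.53   0.005  1.761 -0.152] pos [ 0.848  -0.0209  0.3202] X [ 0.057 -0.001 -0.998] Y [0.997 0.056 0.057] F [1.4 0.5 0.3] g 1.003
```

```bash
python3 -m creep '[{"tx":-0.06,"ty":0,"tz":0,"yaw":0},{"tx":-0.14,"ty":0.02,"tz":0,"yaw":0},{"tx":-0.22,"ty":0.02,"tz":0,"yaw":0},{"tx":-0.3,"ty":0.02,"tz":0,"yaw":0},{"tx":-0.38,"ty":0.02,"tz":0,"yaw":0},{"tx":-0.46,"ty":0.02,"tz":0,"yaw":0},{"tx":-0.54,"ty":0.02,"tz":0,"yaw":0},{"tx":-0.62,"ty":0.02,"tz":0,"yaw":0},{"tx":-0.69,"ty":0.02,"tz":-0.05,"yaw":0},{"tx":-0.745,"ty":0.02,"tz":-0.1,"yaw":0},{"tx":-0.745,"ty":0.02,"tz":-0.18,"yaw":0},{"tx":-0.745,"ty":0.02,"tz":-0.24,"yaw":0},{"tx":-0.745,"ty":0.02,"tz":-0.26,"yaw":0},{"tx":-0.745,"ty":0.02,"tz":-0.26,"yaw":0}]' -0.06 20
python3 - <<'E'
from h import *
s=st(); p=arm.read_camera('wrist'); cv2.imwrite('pics/wrist1.png',p['frame'][:,:,::-1])
W=cloud(p,Ttool(s)@p['hand_eye'])
x,y,z=W[...,0],W[...,1],W[...,2]
b=(z>0.095)&(z<0.135)&(x>0.45)&(x<0.50)&(abs(y)<0.1)
w=W[b]; print(len(w))
for lo in np.arange(-0.07,0.06,0.01):
    m=(w[:,1]>=lo)&(w[:,1]<lo+0.01)
    if m.sum(): print(round(lo,3),m.sum(),w[m].mean(0).round(4),w[m].min(0).round(4),w[m].max(0).round(4))
E
```

```text
time_s: 5.12
tool_pos: [0.4802, -0.0112, 0.1912]
orientation: [0.53, 0.5, 0.497, -0.47]
force: [0.1, 0.3, 0.0]
gripper_width: 0.472
t 5.12 q [-0.154  0.316  1.792  0.01   0.971 -0.215] pos [ 0.4802 -0.0112  0.1912] X [ 0.063 -0.001 -0.998] Y [0.996 0.056 0.063] F [0.1 0.3 0. ] g 0.472
2243
-0.07 36 [ 0.4886 -0.0608  0.1199] [ 0.4793 -0.0623  0.1184] [ 0.4996 -0.0601  0.1208]
-0.06 373 [ 0.4862 -0.0549  0.1196] [ 0.4709 -0.06    0.1137] [ 0.4999 -0.0501  0.1225]
-0.05 147 [ 0.4755 -0.045   0.12  ] [ 0.4705 -0.0499  0.1155] [ 0.4805 -0.04    0.1228]
-0.04 152 [ 0.4748 -0.035   0.12  ] [ 0.4701 -0.04    0.1157] [ 0.4799 -0.0301  0.1224]
-0.03 147 [ 0.474  -0.0249  0.1202] [ 0.4689 -0.03    0.1152] [ 0.4785 -0.0201  0.1224]
-0.02 158 [ 0.4733 -0.0151  0.12  ] [ 0.4685 -0.0198  0.1162] [ 0.4781 -0.0101  0.1224]
-0.01 169 [ 0.4728 -0.0051  0.1202] [ 0.4681 -0.0099  0.1168] [ 0.4776 -0.      0.1227]
0.0 170 [0.4724 0.005  0.1202] [0.4678 0.     0.1172] [0.4771 0.01   0.1228]
0.01 187 [0.4717 0.0151 0.12  ] [0.4666 0.01   0.1166] [0.4766 0.0199 0.1225]
0.02 291 [0.4767 0.0262 0.1199] [0.4664 0.0201 0.1162] [0.4999 0.03   0.1225]
0.03 413 [0.4863 0.0336 0.1197] [0.4698 0.03   0.1143] [0.5    0.0377 0.1229]
```

View pics/wrist1.png

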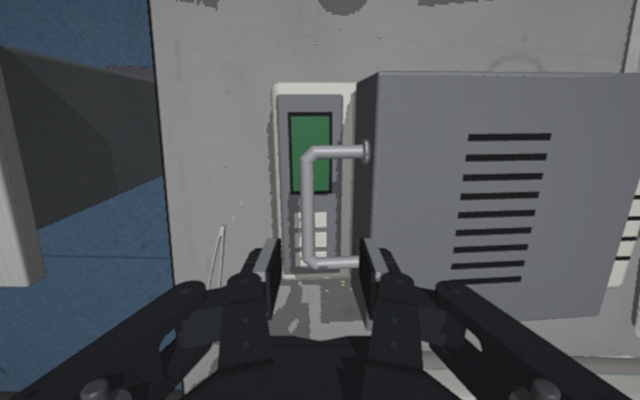

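```bash
python3 -m creep '[{"tx":0,"ty":0,"tz":-0.05,"yaw":0},{"tx":0,"ty":0,"tz":-0.1,"yaw":0},{"tx":0,"ty":0,"tz":-0.15,"yaw":0},{"tx":0,"ty":0,"tz":-0.18,"yaw":0},{"tx":0,"ty":0,"tz":-0.18,"yaw":0},{"tx":0,"ty":0,"tz":-0.18,"yaw":0}]' -0.06 20; python3 -c "
from h import *;st()"
```

```text
time_s: 5.67
tool_pos: [0.4822, -0.0114, 0.1037]
orientation: [0.531, 0.501, 0.496, -0.47]
force: [0.1, 0.1, -0.1]
gripper_width: 0.468
t 5.67 q [-0.153  0.459  1.888  0.013  0.728 -0.219] pos [ 0.4822 -0.0114  0.1037] X [ 0.067 -0.002 -0.998] Y [0.996 0.056 0.067] F [ 0.1  0.1 -0.1] g 0.468
```

```bash
python3 -m creep '[{"tx":-0.014,"ty":0,"tz":-0.01,"yaw":0},{"tx":-0.014,"ty":0,"tz":-0.01,"yaw":0},{"tx":-0.014,"ty":0,"tz":-0.01,"yaw":0}]' -0.06 20; python3 -m creep '[{"tx":0,"ty":0,"tz":0,"yaw":0},{"tx":0,"ty":0,"tz":0,"yaw":0},{"tx":0,"ty":0,"tz":0,"yaw":0},{"tx":0,"ty":0,"tz":0,"yaw":0},{"tx":0,"ty":0,"tz":0,"yaw":0},{"tx":0,"ty":0,"tz":0,"yaw":0},{"tx":0,"ty":0,"tz":0,"yaw":0}]' -1 40;python3 -c "
from h import *;st()"
```

```text
time_s: 5.92
tool_pos: [0.4743, -0.0113, 0.0986]
orientation: [0.531, 0.501, 0.496, -0.47]
force: [-0.4, 0.2, 0.5]
gripper_width: 0.47
time_s: 6.5
tool_pos: [0.4759, -0.0114, 0.0983]
orientation: [0.532, 0.502, 0.495, -0.469]
force: [5.1, 2.3, 0.5]
gripper_width: 0.098
t 6.5 q [-0.156  0.462  1.91   0.014  0.701 -0.222] pos [ 0.4759 -0.0114  0.0983] X [ 0.069 -0.002 -0.998] Y [0.996 0.056 0.069] F [5.1 2.3 0.5] g 0.098
```

Run:
```python
import numpy as np
a0=0.0286
for a in np.r_[np.arange(0.1,1.15,0.08),1.14,1.155]:
    du=.245*(np.cos(a0)-np.cos(a)); dz=.245*(np.sin(a)-np.sin(a0))
    print('%.3f tx %.3f ty %.3f tz %.3f'%(a,du*.9984/.5,du*.056/.5,dz/.5))
```

```text
0.100 tx 0.002 ty 0.000 tz 0.035
0.180 tx 0.008 ty 0.000 tz 0.074
0.260 tx 0.016 ty 0.001 tz 0.112
0.340 tx 0.028 ty 0.002 tz 0.149
0.420 tx 0.042 ty 0.002 tz 0.186
0.500 tx 0.060 ty 0.003 tz 0.221
0.580 tx 0.080 ty 0.004 tz 0.255
0.660 tx 0.103 ty 0.006 tz 0.286
0.740 tx 0.128 ty 0.007 tz 0.316
0.820 tx 0.155 ty 0.009 tz 0.344
0.900 tx 0.185 ty 0.010 tz 0.370
0.980 tx 0.217 ty 0.012 tz 0.393
1.060 tx 0.250 ty 0.014 tz 0.413
1.140 tx 0.285 ty 0.016 tz 0.431
1.140 tx 0.285 ty 0.016 tz 0.431
1.155 tx 0.291 ty 0.016 tz 0.434
```

```bash
python3 -m creep '[{"tx":0.002,"ty":0,"tz":0.035,"yaw":0},{"tx":0.008,"ty":0,"tz":0.074,"yaw":0},{"tx":0.016,"ty":0.001,"tz":0.112,"yaw":0},{"tx":0.028,"ty":0.002,"tz":0.149,"yaw":0},{"tx":0.042,"ty":0.002,"tz":0.186,"yaw":0},{"tx":0.06,"ty":0.003,"tz":0.221,"yaw":0},{"tx":0.08,"ty":0.004,"tz":0.255,"yaw":0}]' -1 40;python3 -c "
from h import *;st()"
```

```text
time_s: 7.08
tool_pos: [0.5136, -0.0091, 0.226]
orientation: [0.531, 0.501, 0.497, -0.47]
force: [2.4, 1.5, -7.8]
gripper_width: 0.099
t 7.08 q [-0.139  0.315  1.673  0.009  1.09  -0.199] pos [ 0.5136 -0.0091  0.226 ] X [ 0.064 -0.001 -0.998] Y [0.996 0.056 0.064] F [ 2.4  1.5 -7.8] g 0.099
```

```bash
python3 -m creep '[{"tx":0.023,"ty":0.002,"tz":0.031,"yaw":0},{"tx":0.048,"ty":0.003,"tz":0.061,"yaw":0},{"tx":0.075,"ty":0.005,"tz":0.089,"yaw":0},{"tx":0.105,"ty":0.006,"tz":0.115,"yaw":0},{"tx":0.137,"ty":0.008,"tz":0.138,"yaw":0},{"tx":0.17,"ty":0.01,"tz":0.158,"yaw":0},{"tx":0.19,"ty":0.011,"tz":0.168,"yaw":0},{"tx":0.205,"ty":0.012,"tz":0.176,"yaw":0},{"tx":0.205,"ty":0.012,"tz":0.176,"yaw":0}]' -1 40;python3 -c "
from h import *
s=st();g=s['tool_pos']-0.018*Rq(s['orientation'])[:,0];print(g)"
```

```text
time_s: 7.83
tool_pos: [0.6179, -0.0028, 0.3159]
orientation: [0.532, 0.502, 0.496, -0.469]
force: [-12.2, 4.1, 28.4]
gripper_width: 0.098
t 7.83 q [-0.104  0.383  1.299  0.006  1.391 -0.162] pos [ 0.6179 -0.0028  0.3159] X [ 0.069 -0.001 -0.998] Y [0.996 0.057 0.069] F [-12.2   4.1  28.4] g 0.098
[ 0.61666982 -0.00279395  0.33385253]
```

```bash
python3 -m creep '[{"tx":0.006,"ty":0,"tz":0.009,"yaw":0},{"tx":0.006,"ty":0,"tz":0.009,"yaw":0},{"tx":0.006,"ty":0,"tz":0.009,"yaw":0}]' -1 40;python3 - <<'E'
from h import *
s=st();g=s['tool_pos']-0.018*Rq(s['orientation'])[:,0];print(g)
p=arm.read_camera('scene');cv2.imwrite('pics/scene2.png',p['frame'][:,:,::-1])
E
```

```text
time_s: 8.08
tool_pos: [0.6199, -0.0027, 0.3174]
orientation: [0.531, 0.501, 0.497, -0.47]
force: [3.7, 3.3, -4.2]
gripper_width: 0.098
t 8.08 q [-0.104  0.386  1.289  0.006  1.401 -0.162] pos [ 0.6199 -0.0027  0.3174] X [ 0.066 -0.001 -0.998] Y [0.996 0.057 0.066] F [ 3.7  3.3 -4.2] g 0.098
[ 0.61872084 -0.00267974  0.33536087]
```

View pics/scene2.png

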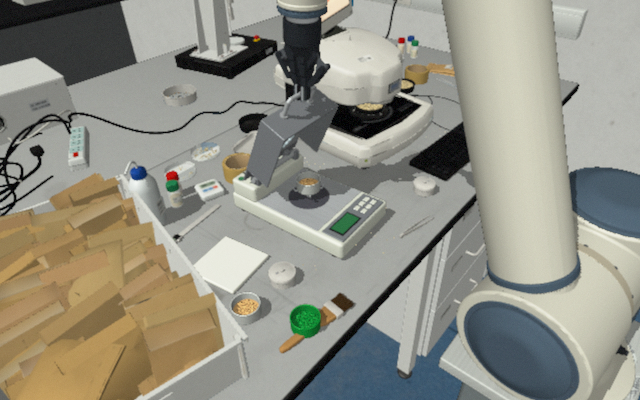

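```bash
python3 -m creep '[{"tx":0.008,"ty":0,"tz":0.003,"yaw":0},{"tx":0.01,"ty":0,"tz":0.004,"yaw":0},{"tx":0.01,"ty":0,"tz":0.004,"yaw":0}]' -1 40;python3 - <<'E'
from h import *
s=st();g=s['tool_pos']-0.018*Rq(s['orientation'])[:,0];print(g)
E
```

```text
time_s: 8.38
tool_pos: [0.6206, -0.0026, 0.3176]
orientation: [0.528, 0.499, 0.499, -0.472]
force: [-25.0, 4.0, -2.7]
gripper_width: 0.096
t 8.38 q [-0.103  0.393  1.278  0.005  1.416 -0.161] pos [ 0.6206 -0.0026  0.3176] X [ 0.055 -0.    -0.998] Y [0.997 0.057 0.055] F [-25.    4.   -2.7] g 0.096
[ 0.61961788 -0.00261317  0.33561402]
```

```bash
python3 -m creep '[{"tx":0,"ty":0,"tz":0,"yaw":0},{"tx":0,"ty":0,"tz":0,"yaw":0},{"tx":0,"ty":0,"tz":0,"yaw":0},{"tx":0,"ty":0,"tz":0,"yaw":0}]' 0 40;python3 -c "
from h import *;st()"; python3 -m creep '[{"tx":-0.01,"ty":0,"tz":0.04,"yaw":0},{"tx":-0.01,"ty":0,"tz":0.1,"yaw":0},{"tx":0,"ty":0,"tz":0.18,"yaw":0.1},{"tx":0.05,"ty":0,"tz":0.25,"yaw":0.25},{"tx":0.12,"ty":0,"tz":0.28,"yaw":0.4},{"tx":0.2,"ty":0,"tz":0.3,"yaw":0.55},{"tx":0.28,"ty":0,"tz":0.3,"yaw":0.7},{"tx":0.34,"ty":0,"tz":0.3,"yaw":0.85},{"tx":0.4,"ty":0,"tz":0.3,"yaw":1},{"tx":0.4,"ty":0,"tz":0.3,"yaw":1}]';python3 -c "
from h import *;st()"
```

```text
time_s: 8.72
tool_pos: [0.6251, -0.0034, 0.32]
orientation: [0.531, 0.501, 0.496, -0.47]
force: [-0.5, -1.2, 0.1]
gripper_width: 0.5
t 8.72 q [-0.104  0.392  1.273  0.005  1.41  -0.161] pos [ 0.6251 -0.0034  0.32  ] X [ 0.067 -0.002 -0.998] Y [0.996 0.056 0.067] F [-0.5 -1.2  0.1] g 0.5
time_s: 9.55
tool_pos: [0.8187, -0.0031, 0.4516]
orientation: [0.664, 0.269, 0.658, -0.23]
force: [4.1, -0.7, -3.5]
gripper_width: 0.5
t 9.55 q [-0.098  0.779  0.229  0.059  2.109 -0.915] pos [ 0.8187 -0.0031  0.4516] X [ 0.028  0.048 -0.998] Y [0.66  0.749 0.055] F [ 4.1 -0.7 -3.5] g 0.5
```

```bash
python3 -m creep '[{"tx":0,"ty":0,"tz":0,"yaw":0.15},{"tx":0,"ty":0,"tz":0,"yaw":0.3},{"tx":0,"ty":0,"tz":0,"yaw":0.45},{"tx":0,"ty":0,"tz":0,"yaw":0.6},{"tx":0,"ty":0,"tz":0,"yaw":0.75},{"tx":0,"ty":0,"tz":0,"yaw":0.9},{"tx":0,"ty":0,"tz":0,"yaw":1}]';python3 -c "
from h import *;st()";  python3 -m creep '[{"tx":0.5,"ty":0,"tz":0.4,"yaw":0.15},{"tx":1,"ty":0,"tz":0.8,"yaw":0.3},{"tx":1,"ty":0,"tz":0.8,"yaw":0.3},{"tx":1,"ty":0,"tz":0.8,"yaw":0.3}]';python3 -c "
from h import *;st()"
```

```text
time_s: 10.13
tool_pos: [0.8101, -0.003, 0.46]
orientation: [0.712, 0.003, 0.7, 0.047]
force: [0.2, 0.7, -1.1]
gripper_width: 0.501
t 10.13 q [-0.107  0.774  0.22   0.084  2.139 -1.694] pos [ 0.8101 -0.003   0.46  ] X [ 0.014  0.07  -0.997] Y [-0.063  0.996  0.069] F [ 0.2  0.7 -1.1] g 0.501
time_s: 10.47
tool_pos: [0.8076, 0.0009, 0.471]
orientation: [0.713, -0.077, 0.686, 0.125]
force: [-0.2, 0.1, 0.5]
gripper_width: 0.497
t 10.47 q [-0.104  0.76   0.22   0.088  2.138 -1.913] pos [0.8076 0.0009 0.471 ] X [ 0.029  0.072 -0.997] Y [-0.284  0.957  0.061] F [-0.2  0.1  0.5] g 0.497
```

```bash
python3 -m creep '[{"tx":1,"ty":0,"tz":0,"yaw":0},{"tx":1,"ty":0,"tz":0,"yaw":0}]' >/dev/null;python3 -c "
from h import *;st()";  python3 -m creep '[{"tx":1,"ty":0,"tz":0,"yaw":0},{"tx":1,"ty":0,"tz":0,"yaw":0},{"tx":1,"ty":0,"tz":0,"yaw":0},{"tx":1,"ty":0,"tz":0,"yaw":0}]'>/dev/null;python3 -c "
from h import *;st()"
```

```text
t 10.63 q [-0.099  0.8    0.22   0.088  2.068 -1.911] pos [0.839  0.0024 0.4393] X [ 0.059  0.072 -0.996] Y [-0.282  0.958  0.052] F [ 0.4  0.2 -0.8] g 0.502
t 10.97 q [-0.092  0.876  0.221  0.087  1.965 -1.912] pos [0.8849 0.005  0.3758] X [ 0.085  0.072 -0.994] Y [-0.284  0.958  0.046] F [0.5 0.4 0.5] g 0.505
```

Run:
```python
import numpy as np
from scipy.optimize import least_squares
D=[(0.494,1.346,1.302,.1539,-.6058,.2313),(0.118,1.444,1.579,.4429,-.1231,.3996),(0.886,.222,2.003,.8709,-.0235,.3651),(.936,.221,1.918,.904,-.0213,.3224),(.794,.53,1.761,.848,-.0209,.3202),(.316,1.792,.971,.4802,-.0112,.1912),(.459,1.888,.728,.4822,-.0114,.1037),(.462,1.91,.701,.4759,-.0114,.0983),(.315,1.673,1.09,.5136,-.0091,.226),(.393,1.278,1.416,.6206,-.0026,.3176)]
def f(p):
    a,h,L2,L3,d,c=p;r=[]
    for j2,j3,j5,x,y,z in D:
        R=np.hypot(x,y)
        s=j2+j3+j5
        # allow elbow offset c perpendicular to forearm
        r+= [np.sqrt(max(R*R,0))-(a+L2*np.sin(j2)+L3*np.sin(j2+j3)+c*np.cos(j2+j3)+d*np.sin(s)), z-(h+L2*np.cos(j2)+L3*np.cos(j2+j3)-c*np.sin(j2+j3)+d*np.cos(s))]
    return r
s=least_squares(f,[0,.2,.4,.4,.25,0]);print(s.x.round(4),np.abs(s.fun).max())
```

```text
[0.0043 0.2559 0.5953 0.3838 0.3345 0.1166] 0.00037100559849650994
```

```bash
for i in 1 2 3; do python3 -m creep '[{"tx":1,"ty":0,"tz":0,"yaw":0}]' >/dev/null;python3 -c "
from h import *;st()";done
```

```text
t 11.05 q [-0.091  0.893  0.221  0.088  1.924 -1.912] pos [0.9002 0.0056 0.3627] X [ 0.109  0.073 -0.991] Y [-0.284  0.958  0.039] F [-0.5  0.4  0.7] g 0.498
t 11.13 q [-0.089  0.909  0.22   0.089  1.881 -1.912] pos [0.9161 0.0061 0.3498] X [ 0.136  0.073 -0.988] Y [-0.283  0.959  0.032] F [ 0.2  0.6 -0.8] g 0.501
t 11.22 q [-0.088  0.925  0.221  0.09   1.84  -1.912] pos [0.9312 0.0067 0.3371] X [ 0.161  0.073 -0.984] Y [-0.282  0.959  0.025] F [0.5 0.2 0.3] g 0.501
```

```bash
python3 -m creep '[{"tx":1,"ty":0,"tz":0.2,"yaw":0}]' >/dev/null; python3 -m creep '[{"tx":1,"ty":0,"tz":0.2,"yaw":0}]' >/dev/null; python3 -m creep '[{"tx":1,"ty":0,"tz":0.2,"yaw":0}]' ;python3 -c "
from h import *;st()"
```

```text
time_s: 11.47
tool_pos: [0.9675, 0.0083, 0.3226]
orientation: [0.783, -0.084, 0.605, 0.112]
force: [0.4, 0.8, -0.2]
gripper_width: 0.5
t 11.47 q [-0.085  0.948  0.22   0.095  1.735 -1.91 ] pos [0.9675 0.0083 0.3226] X [ 0.242  0.073 -0.968] Y [-0.277  0.961  0.003] F [ 0.4  0.8 -0.2] g 0.5
```

```bash
python3 -m creep '[{"tx":1,"ty":0,"tz":0.3,"yaw":-0.15},{"tx":1,"ty":0,"tz":0.3,"yaw":-0.287}]' >/dev/null; python3 -m creep '[{"tx":1,"ty":0,"tz":0.3,"yaw":0}]' >/dev/null; python3 -m creep '[{"tx":1,"ty":0,"tz":0.3,"yaw":0}]' ;python3 -c "
from h import *;st()"
```

```text
time_s: 11.8
tool_pos: [1.0056, 0.009, 0.3188]
orientation: [0.818, -0.016, 0.575, 0.022]
force: [-0.2, -0.4, 0.0]
gripper_width: 0.5
t 11.8 q [-0.063  0.962  0.22   0.039  1.615 -1.68 ] pos [1.0056 0.009  0.3188] X [ 0.339  0.017 -0.941] Y [-0.054  0.999 -0.001] F [-0.2 -0.4  0. ] g 0.5
```

```bash
python3 -m creep '[{"tx":1,"ty":0,"tz":0.4,"yaw":0}]' >/dev/null; python3 -m creep '[{"tx":1,"ty":0,"tz":0.4,"yaw":0}]' >/dev/null; python3 -m creep '[{"tx":1,"ty":0,"tz":0.4,"yaw":0}]' >/dev/null; python3 -m creep '[{"tx":1,"ty":0,"tz":0.4,"yaw":0}]' >/dev/null; python3 -m creep '[{"tx":1,"ty":0,"tz":0.4,"yaw":0}]' >/dev/null;python3 -c "
from h import *;st()"
```

```text
t 12.22 q [-0.064  0.967  0.22   0.048  1.467 -1.682] pos [1.0512 0.008  0.3342] X [ 0.47   0.018 -0.883] Y [-0.051  0.999 -0.007] F [-1.1  0.2 -0.6] g 0.503
```

```bash
python3 -m creep '[{"tx":1,"ty":0,"tz":0.5,"yaw":0}]' >/dev/null; python3 -m creep '[{"tx":1,"ty":0,"tz":0.5,"yaw":0}]' >/dev/null; python3 -m creep '[{"tx":1,"ty":0,"tz":0.5,"yaw":0}]' >/dev/null; python3 -m creep '[{"tx":1,"ty":0,"tz":0.5,"yaw":0}]' >/dev/null; python3 -m creep '[{"tx":1,"ty":0,"tz":0.5,"yaw":0}]' >/dev/null;python3 -c "
from h import *;st()"
```

```text
t 12.63 q [-0.065  0.96   0.22   0.057  1.332 -1.683] pos [1.0891 0.0076 0.3652] X [ 0.59   0.018 -0.807] Y [-0.048  0.999 -0.013] F [ 0.3 -0.8 -0.7] g 0.501
```

```bash
python3 -m creep '[{"tx":-0.08,"ty":0,"tz":0.06,"yaw":0},{"tx":-0.14,"ty":0,"tz":0.12,"yaw":0},{"tx":-0.2,"ty":0,"tz":0.18,"yaw":0},{"tx":-0.26,"ty":0,"tz":0.22,"yaw":0},{"tx":-0.34,"ty":0,"tz":0.24,"yaw":0},{"tx":-0.42,"ty":0,"tz":0.24,"yaw":0},{"tx":-0.5,"ty":0,"tz":0.24,"yaw":0},{"tx":-0.58,"ty":0,"tz":0.24,"yaw":0},{"tx":-0.66,"ty":0,"tz":0.24,"yaw":0},{"tx":-0.74,"ty":0,"tz":0.24,"yaw":0},{"tx":-0.82,"ty":0,"tz":0.24,"yaw":0},{"tx":-0.9,"ty":0,"tz":0.24,"yaw":0},{"tx":-0.98,"ty":0,"tz":0.24,"yaw":0},{"tx":-1,"ty":0,"tz":0.24,"yaw":0}]' 1 40 >/dev/null;python3 -c "
from h import *;st()"
```

```text
t 13.8 q [-0.149 -0.014  1.53   0.125  1.006 -1.806] pos [0.584  0.008  0.4856] X [ 0.589  0.017 -0.808] Y [-0.048  0.999 -0.013] F [ 1.4 -0.9  1.6] g 1.001
```

```bash
python3 -m creep '[{"tx":-0.08,"ty":0,"tz":0,"yaw":0},{"tx":-0.16,"ty":-0.02,"tz":-0.02,"yaw":0},{"tx":-0.24,"ty":-0.04,"tz":-0.06,"yaw":0},{"tx":-0.29,"ty":-0.04,"tz":-0.12,"yaw":0},{"tx":-0.29,"ty":-0.04,"tz":-0.2,"yaw":0},{"tx":-0.29,"ty":-0.04,"tz":-0.28,"yaw":0},{"tx":-0.29,"ty":-0.04,"tz":-0.36,"yaw":0},{"tx":-0.29,"ty":-0.04,"tz":-0.44,"yaw":0},{"tx":-0.29,"ty":-0.04,"tz":-0.52,"yaw":0},{"tx":-0.29,"ty":-0.04,"tz":-0.57,"yaw":0},{"tx":-0.29,"ty":-0.04,"tz":-0.57,"yaw":0},{"tx":-0.29,"ty":-0.04,"tz":-0.57,"yaw":0}]' 1 40 >/dev/null;python3 - <<'E'
from h import *
s=st()
p=arm.read_camera('wrist');cv2.imwrite('pics/wrist3.png',p['frame'][:,:,::-1])
W=cloud(p,Ttool(s)@p['hand_eye']); np.save('/tmp/w3.npy',W)
for l in ['spent_dish','carrier']:
    for r in arm.outline_of(l,p):
        w=W[r['region']];w=w[~np.isnan(w[:,0])]
        if len(w)<5: continue
        print(l,round(r['confidence'],2),np.round(r['box']),np.percentile(w,[2,50,98],axis=0).round(4).tolist())
        top=w[(w[:,2]>np.percentile(w[:,2],97)-0.006)]
        c,rad=cv2.minEnclosingCircle((top[:,:2]*1000).astype(np.float32)); print('circ',c,rad)
E
```

```text
t 14.8 q [-0.316  0.155  2.31   1.213  0.214 -3.082] pos [ 0.4444 -0.0125  0.2013] X [ 0.588  0.017 -0.809] Y [-0.047  0.999 -0.014] F [ 1.3 -0.3  0.4] g 1.001
spent_dish 0.64 [296. 219. 346. 266.] [[0.5829, -0.0327, 0.0833], [0.5996, -0.0056, 0.0982], [0.6406, 0.0217, 0.1109]]
circ (612.0079956054688, -5.35303258895874) 30.485191345214844
carrier 0.65 [298. 214. 350. 223.] [[0.5829, -0.0334, 0.0588], [0.5885, -0.0051, 0.0797], [0.6115, 0.0203, 0.088]]
circ (585.341064453125, -6.260143280029297) 27.547313690185547
```

View pics/wrist3.png

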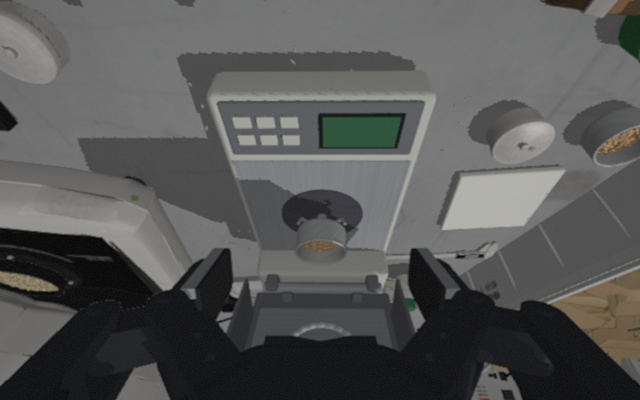

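```bash
cat > kin.py <<'E'
import numpy as np
a,h,L2,L3,d,c=0.0043,0.2559,0.5953,0.3838,0.3345,0.1166
L=np.hypot(L3,c); off=np.arctan2(c,L3)
def Rot(ax,t):
    ct,s=np.cos(t),np.sin(t)
    return {'x':np.array([[1,0,0],[0,ct,-s],[0,s,ct]]),'y':np.array([[ct,0,s],[0,1,0],[-s,0,ct]]),'z':np.array([[ct,-s,0],[s,ct,0],[0,0,1]])}[ax]
def ik(tcp,yaw,tilt):
    # tool X leaning: horizontal direction yaw, Y = horizontal perp (left)
    X=np.array([np.sin(tilt)*np.cos(yaw),np.sin(tilt)*np.sin(yaw),-np.cos(tilt)])
    pw=np.asarray(tcp)-d*X
    j1=np.arctan2(pw[1],pw[0]); r=np.hypot(*pw[:2])-a; z=pw[2]-h
    D=np.hypot(r,z); ce=(D*D-L2*L2-L*L)/(2*L2*L)
    if abs(ce)>1: return None
    e=np.arccos(ce)  # effective elbow bend; forearm effective pitch = j2+e ; eff pitch = j2+j3+off?
    # L3 sin(p)+c cos(p)=L sin(p+off)
    j3=e-off; pe=np.arctan2(r,z); j2=pe-np.arctan2(L*np.sin(e),L2+L*np.cos(e))
    p=j2+j3
    # R0: frame with x-axis... use pitch dir: Rz(j1) Ry(p) maps z-> forearm dir
    R03=Rot('z',j1)@Rot('y',p)
    v=R03.T@X  # = Rz(j4)Ry(j5) z
    j5=np.arccos(np.clip(v[2],-1,1)); j4=np.arctan2(v[1],v[0])
    return np.round([j1,j2,j3,j4,j5],3)
if __name__=='__main__':
    print('now',ik([.4444,-.0125,.2013],.029,np.arcsin(.588)))
    t=np.arcsin(.588)
    print('dish',ik([.63,-.004,.086],.05,t))
    for x in [.45,.5,.55,.6]: print('in',x,ik([x,-.004,.12],.05,t))
    for yaw in [.05,.3,.55,.8]:
        print('fresh',yaw,ik([.518,.318,.006],yaw,t),ik([.518,.318,.15],yaw,t)); print('tile',ik([.651,.249,.016],yaw,t),ik([.651,.249,.15],yaw,t))
    print('bar',ik([.62,-.003,.33],.05,t),ik([.474,-.011,.12],.05,t))
E
python3 kin.py
```

```text
now [-0.073  0.158  2.304  0.849  0.08 ]
dish [-0.032  0.601  2.012  2.687  0.11 ]
in 0.45 [-0.054  0.451  2.42   2.967  0.361]
in 0.5 [-0.046  0.457  2.298  2.909  0.246]
in 0.55 [-0.039  0.478  2.179  2.787  0.151]
in 0.6 [-0.034  0.507  2.061  2.394  0.073]
fresh 0.05 [ 0.764  0.785  2.011 -1.928  0.424] [ 0.764  0.477  1.938 -1.081  0.452]
tile [ 0.484  0.783  1.839 -1.815  0.258] [ 0.484  0.54   1.775 -0.815  0.347]
fresh 0.3 [ 0.667  0.783  2.074 -2.529  0.376] [ 0.667  0.455  1.997 -1.16   0.232]
tile [ 0.391  0.778  1.871 -2.761  0.144] [ 0.391  0.528  1.806 -0.289  0.188]
fresh 0.55 [ 0.551  0.784  2.096 -3.14   0.367] [ 0.551  0.447  2.018 -0.01   0.049]
tile [0.294 0.78  1.861 2.208 0.187] [0.294 0.532 1.796 0.648 0.25 ]
fresh 0.8 [0.435 0.783 2.074 2.532 0.375] [0.435 0.454 1.997 1.16  0.231]
tile [0.207 0.789 1.81  1.569 0.335] [0.207 0.551 1.747 0.866 0.446]
bar [-0.03   0.168  1.756  0.085  0.592] [-0.075  0.452  2.36   2.894  0.304]
```

```bash
cat > kin2.py <<'E'
import numpy as np
from scipy.optimize import least_squares
def Rx(t): c,s=np.cos(t),np.sin(t); return np.array([[1,0,0],[0,c,-s],[0,s,c]])
def Ry(t): c,s=np.cos(t),np.sin(t); return np.array([[c,0,s],[0,1,0],[-s,0,c]])
def Rz(t): c,s=np.cos(t),np.sin(t); return np.array([[c,-s,0],[s,c,0],[0,0,1]])
P0=[0.0043,.2559,.5953,.3838,.3345,0.0,.1166,0,1,0]
def fk(q,P):
    a,h,L2,L3,d,c1,c2,ly,s4,o6=P
    R=Rz(q[0]); p=np.array([0,0,h])+R@np.array([a,0,0])
    R=R@Ry(q[1]); p=p+R@np.array([0,0,L2])
    R=R@Ry(q[2]); p=p+R@np.array([c1,ly,L3])
    R=R@Rz(s4*q[3]); p=p+R@np.array([c2,0,0])
    R=R@Ry(q[4]); p=p+R@np.array([0,0,d])
    R=R@Rz(q[5]+o6)
    # tool X = R z ; tool Y = R[:, ?]
    return p,R
E
cat > data.py <<'E'
D=[([-.401,.118,1.444,0,1.579,.136],[.4429,-.1231,.3996],[.001,0,-1],[.859,-.511,.001]),
([-.096,.886,.222,.003,2.003,-.152],[.8709,-.0235,.3651],[.031,-.001,-1],[.998,.057,.031]),
([-.154,.316,1.792,.01,.971,-.215],[.4802,-.0112,.1912],[.063,-.001,-.998],[.996,.056,.063]),
([-.103,.393,1.278,.005,1.416,-.161],[.6206,-.0026,.3176],[.055,0,-.998],[.997,.057,.055]),
([-.107,.774,.22,.084,2.139,-1.694],[.8101,-.003,.46],[.014,.07,-.997],[-.063,.996,.069]),
([-.085,.948,.22,.095,1.735,-1.91],[.9675,.0083,.3226],[.242,.073,-.968],[-.277,.961,.003]),
([-.063,.962,.22,.039,1.615,-1.68],[1.0056,.009,.3188],[.339,.017,-.941],[-.054,.999,-.001]),
([-.065,.96,.22,.057,1.332,-1.683],[1.0891,.0076,.3652],[.59,.018,-.807],[-.048,.999,-.013]),
([-.149,-.014,1.53,.125,1.006,-1.806],[.584,.008,.4856],[.589,.017,-.808],[-.048,.999,-.013]),
([-.316,.155,2.31,1.213,.214,-3.082],[.4444,-.0125,.2013],[.588,.017,-.809],[-.047,.999,-.014])]
E
python3 - <<'E'
from kin2 import *; from data import D
for s4 in (1,-1):
    def f(x):
        P=np.r_[x[:8],s4,x[8]]; r=[]
        for q,p,X,Y in D:
            pp,R=fk(q,P); r+=list((pp-p))+list(0.1*(R[:,2]-X))
            r+=list(0.1*(R[:,0]*np.cos(x[9])+R[:,1]*np.sin(x[9])-Y))
        return r
    s=least_squares(f,P0[:8]+[0,0]); print(s4,s.cost,s.x.round(4)); print(np.array(s.fun).reshape(len(D),9).round(4)[:, :3])
E
```

```text
1 7.445103932373833e-07 [-3.00000000e-04  2.55700000e-01  5.97100000e-01  3.84600000e-01
  3.34800000e-01  1.17700000e-01  1.00000000e-04  5.95000000e-02
 -1.70337710e+04  1.70306296e+04]
[[-0.     -0.     -0.0001]
 [ 0.      0.0003 -0.0001]
 [ 0.0001 -0.0003 -0.0001]
 [-0.0001 -0.0001 -0.0003]
 [ 0.0002 -0.0004 -0.0003]
 [-0.      0.0004 -0.0002]
 [ 0.      0.0002  0.0003]
 [-0.0001 -0.0003  0.0004]
 [-0.0002  0.0002  0.0002]
 [ 0.     -0.0001  0.0001]]
-1 0.02168307534199359 [ 3.650000e-02  2.687000e-01  5.859000e-01  3.543000e-01  3.434000e-01
  2.112000e-01 -1.054000e-01  8.450000e-02 -7.039402e+02  7.008796e+02]
[[ 0.0145  0.021   0.0049]
 [-0.0017  0.0241 -0.0055]
 [ 0.0171  0.0177  0.0195]
 [ 0.0063  0.0216  0.0088]
 [-0.004  -0.0141 -0.0105]
 [-0.0051 -0.0277 -0.0032]
 [-0.0018  0.003  -0.0016]
 [-0.0003 -0.0068 -0.0005]
 [ 0.0058 -0.0344  0.0047]
 [-0.0255 -0.0036 -0.0167]]
```

```bash
cat >> kin2.py <<'E'
PP=[-.0003,.2557,.5971,.3846,.3348,.1177,.0001,.0595,1,0]
LO=np.array([-2.91,-.82,.22,-1.22,.12,-3.08]);HI=np.array([2.91,2.16,2.67,4.37,2.79,3.08])
def toolR(phi,th,sgn=1):
    X=np.array([np.sin(th)*np.cos(phi),np.sin(th)*np.sin(phi),-np.cos(th)]); Y=sgn*np.array([-np.sin(phi),np.cos(phi),0])
    return X,Y
def err(q,p,X,Y):
    pp,R=fk(q,PP); return np.r_[(pp-p)*3,R[:,2]-X,-R[:,0]-Y]
def solve(p,phi,th,sgn=1,starts=None):
    X,Y=toolR(phi,th,sgn); best=None; out=[]
    if starts is None:
        starts=[np.array([np.arctan2(p[1],p[0]),.5,1.9,j4,j5,j6]) for j4 in (-1,0,1.5,3) for j5 in (.3,) for j6 in (-2,0,2)]
    for s in starts:
        s=np.clip(s,LO+1e-3,HI-1e-3)
        r=least_squares(err,s,bounds=(LO,HI),args=(np.asarray(p),X,Y),xtol=1e-10,ftol=1e-10)
        if r.cost<1e-8:
            m=np.min(np.r_[(r.x-LO),(HI-r.x)]); 
            if not any(np.abs(o-r.x).max()<.05 for o in out): out.append(r.x)
    return out
E
python3 - <<'E'
from kin2 import *
np.set_printoptions(precision=2,suppress=True)
dish=[.632,-.004,.09]
for sgn in (1,-1):
  for th in (30,35,40,45):
    for ph in (-30,-20,-10,0,10,20):
        o=solve([.615+.03*np.sin(np.radians(th))*np.cos(np.radians(ph+3)), -.004+.03*np.sin(np.radians(th))*np.sin(np.radians(ph+3)),.085],np.radians(ph+3),np.radians(th),sgn)
        if o: print(sgn,th,ph,*o)
E
```

```text
1 30 -30 [ 0.01  0.6   1.88 -0.89  0.3  -0.28]
1 30 -20 [-0.04  0.59  1.91 -0.76  0.19 -0.6 ]
1 30 0 [-0.15  0.58  1.93  0.73  0.16 -2.47]
1 30 10 [-0.21  0.58  1.92  0.94  0.26 -2.88]
1 30 20 [-0.26  0.59  1.89  0.95  0.39 -3.08]
1 35 0 [-0.17  0.6   1.99  1.96  0.13  2.57]
1 35 10 [-0.23  0.6   1.98  1.57  0.26  2.76]
1 35 20 [-0.29  0.61  1.95  1.35  0.38  2.79]
1 40 -20 [-0.01  0.63  2.03  3.89  0.27  1.06]
1 40 -10 [-0.09  0.63  2.05  3.22  0.24  1.52]
1 40 0 [-0.18  0.63  2.06  2.56  0.27  1.96]
1 40 10 [-0.25  0.63  2.04  2.06  0.34  2.24]
1 40 20 [-0.32  0.64  2.    1.7   0.44  2.41]
1 45 -30 [0.08 0.68 2.03 4.12 0.46 1.06]
1 45 -20 [-0.    0.67  2.08  3.66  0.43  1.3 ]
1 45 -10 [-0.09  0.67  2.11  3.19  0.42  1.55]
1 45 0 [-0.19  0.67  2.11  2.74  0.44  1.77]
1 45 10 [-0.28  0.67  2.09  2.32  0.48  1.96]
1 45 20 [-0.35  0.68  2.05  1.94  0.54  2.13]
-1 30 -30 [ 0.01  0.6   1.88 -0.89  0.3   2.87]
-1 30 -20 [-0.04  0.59  1.91 -0.76  0.19  2.54]
-1 30 0 [-0.15  0.58  1.93  0.73  0.16  0.67]
-1 30 10 [-0.21  0.58  1.92  0.94  0.26  0.26]
-1 30 20 [-0.26  0.59  1.89  0.95  0.39  0.06]
-1 35 0 [-0.17  0.6   1.99  1.96  0.13 -0.57]
-1 35 10 [-0.23  0.6   1.98  1.57  0.26 -0.39]
-1 35 20 [-0.29  0.61  1.95  1.35  0.38 -0.35]
-1 40 -20 [-0.01  0.63  2.03  3.89  0.27 -2.08]
-1 40 -10 [-0.09  0.63  2.05  3.22  0.24 -1.62]
-1 40 0 [-0.18  0.63  2.06  2.56  0.27 -1.19]
-1 40 10 [-0.25  0.63  2.04  2.06  0.34 -0.9 ]
-1 40 20 [-0.32  0.64  2.    1.7   0.44 -0.73]
-1 45 -30 [ 0.08  0.68  2.03  4.12  0.46 -2.08]
-1 45 -20 [-0.    0.67  2.08  3.66  0.43 -1.84]
-1 45 -10 [-0.09  0.67  2.11  3.19  0.42 -1.6 ]
-1 45 0 [-0.19  0.67  2.11  2.74  0.44 -1.38]
-1 45 10 [-0.28  0.67  2.09  2.32  0.48 -1.18]
-1 45 20 [-0.35  0.68  2.05  1.94  0.54 -1.01]
```

```bash
cat > sim.py <<'E'
from kin2 import *
from scipy.spatial.transform import Rotation as Ro
def pose(q):
    p,R=fk(q,PP); X=R[:,2];Y=-R[:,0]; return p,np.c_[X,Y,np.cross(X,Y)]
def stepto(q,p,R,w):
    def f(x):
        pp,RR=pose(x); return np.r_[pp-p,w*Ro.from_matrix(R@RR.T).as_rotvec(),1e-4*(x-q)]
    r=least_squares(f,np.clip(q,LO+1e-5,HI-1e-5),bounds=(LO,HI)); return r.x
def call(q,rows,w=.58):
    p0,R0=pose(q); p,R=p0,R0
    for tx,ty,tz,yw in rows:
        tp=p0+np.array([tx,ty,tz])*.5; tR=Rz(yw*np.pi/4)@R0
        p,R=pose(q)
        dp=tp-p; n=np.linalg.norm(dp); dp*=min(1,.0417/max(n,1e-9))
        rv=Ro.from_matrix(tR@R.T).as_rotvec(); n=np.linalg.norm(rv); rv*=min(1,.125/max(n,1e-9))
        qn=stepto(q,p+dp,Ro.from_rotvec(rv).as_matrix()@R,w)
        q=qn
    return q
def show(q):
    p,R=pose(q); X=R[:,0]
    print('q',q.round(3),'p',p.round(4),'tilt',np.degrees(np.arccos(-X[2])).round(1),'az',np.degrees(np.arctan2(X[1],X[0])).round(1),'Yz',R[2,1].round(3),'Yaz',np.degrees(np.arctan2(R[1,1],R[0,1])).round(1))
if __name__=='__main__':
    q=np.array([-.149,-.014,1.53,.125,1.006,-1.806]); show(q)
    rows=[(-.08,0,0,0),(-.16,-.02,-.02,0),(-.24,-.04,-.06,0)]+[(-.29,-.04,z,0) for z in (-.12,-.2,-.28,-.36,-.44,-.52,-.57,-.57,-.57)]
    for k in range(len(rows)): 
        pass
    q1=q.copy(); p0,R0=pose(q)
    q1=call(q,rows); show(q1); show(np.array([-.316,.155,2.31,1.213,.214,-3.082]))
    q=np.array([-.091,.893,.221,.088,1.924,-1.912]); show(q)
    for w in (.3,.58,1): show(call(q,[(1,0,0,0)],w))
    show(np.array([-.089,.909,.22,.089,1.881,-1.912]))
E
python3 sim.py
```

```text
q [-0.149 -0.014  1.53   0.125  1.006 -1.806] p [0.5838 0.0082 0.4858] tilt 36.1 az 1.7 Yz -0.013 Yaz 92.8
q [-0.32   0.145  2.319  1.208  0.217 -3.08 ] p [ 0.4391 -0.0115  0.2023] tilt 36.0 az 1.7 Yz -0.013 Yaz 92.8
q [-0.316  0.155  2.31   1.213  0.214 -3.082] p [ 0.4444 -0.0125  0.2014] tilt 36.1 az 1.7 Yz -0.014 Yaz 92.7
q [-0.091  0.893  0.221  0.088  1.924 -1.912] p [0.9002 0.0053 0.3621] tilt 7.5 az 33.8 Yz 0.039 Yaz 106.5
q [-0.09   0.906  0.22   0.092  1.85  -1.911] p [0.9263 0.0057 0.3544] tilt 10.7 az 23.2 Yz 0.023 Yaz 106.3
q [-0.09   0.909  0.22   0.089  1.882 -1.912] p [0.9162 0.0059 0.3496] tilt 8.9 az 28.3 Yz 0.032 Yaz 106.4
q [-0.089  0.911  0.22   0.088  1.896 -1.912] p [0.9115 0.006  0.3474] tilt 8.0 az 31.4 Yz 0.036 Yaz 106.4
q [-0.089  0.909  0.22   0.089  1.881 -1.912] p [0.9164 0.0064 0.3498] tilt 8.9 az 28.0 Yz 0.031 Yaz 106.5
```

```bash
cat > s1.py <<'E'
from sim import *
q=np.array([-.316,.155,2.31,1.213,.214,-3.08]); show(q)
for a in [(1,0,0,0),(-1,0,0,0),(0,1,0,0),(0,-1,0,0),(0,0,1,0),(0,0,-1,0),(0,0,0,.16),(0,0,0,-.16),(1,0,-1,0),(-1,0,-1,0),(0,1,-1,0),(0,-1,-1,0)]:
    print(a); qq=q
    for k in range(3): qq=call(qq,[a])
    show(qq)
print('direct to dish')
qq=call(q,[(.38,.02,-.24,0)]*8); show(qq)
E
python3 s1.py
```

```text
q [-0.316  0.155  2.31   1.213  0.214 -3.08 ] p [ 0.4444 -0.0125  0.2014] tilt 36.1 az 1.7 Yz -0.012 Yaz 92.6
(1, 0, 0, 0)
q [-0.209  0.301  2.047  0.672  0.225 -2.445] p [ 0.5695 -0.0125  0.2014] tilt 36.1 az 1.7 Yz -0.012 Yaz 92.6
(-1, 0, 0, 0)
q [-0.58  -0.1    2.496  1.009  0.395 -3.08 ] p [ 0.3213 -0.0088  0.2137] tilt 35.2 az 1.2 Yz -0.015 Yaz 92.4
(0, 1, 0, 0)
q [ 0.181  0.156  2.24  -0.576  0.159 -0.898] p [0.4456 0.1123 0.2102] tilt 35.4 az 1.7 Yz -0.012 Yaz 92.7
(0, -1, 0, 0)
q [-0.695  0.163  2.188  0.926  0.487 -3.08 ] p [ 0.4495 -0.1341  0.2154] tilt 34.7 az 1.2 Yz -0.013 Yaz 92.3
(0, 0, 1, 0)
q [-0.316 -0.122  2.071  0.348  0.622 -2.161] p [ 0.4444 -0.0125  0.3265] tilt 36.1 az 1.7 Yz -0.012 Yaz 92.6
(0, 0, -1, 0)
q [-0.221  0.322  2.267  1.281  0.12  -3.08 ] p [ 0.4656 -0.0041  0.1439] tilt 30.3 az 0.5 Yz -0.016 Yaz 92.0
(0, 0, 0, 0.16)
q [-0.458  0.125  2.169  0.826  0.598 -3.08 ] p [ 0.4529 -0.0022  0.2265] tilt 33.6 az 22.2 Yz -0.013 Yaz 113.4
(0, 0, 0, -0.16)
q [-0.033  0.152  2.257 -0.923  0.223 -0.423] p [ 0.4451 -0.0141  0.2088] tilt 35.5 az -19.5 Yz -0.01 Yaz 71.3
(1, 0, -1, 0)
q [-0.201  0.402  2.136  1.301  0.125 -3.08 ] p [ 0.5434 -0.0088  0.142 ] tilt 33.3 az 1.1 Yz -0.014 Yaz 92.3
(-1, 0, -1, 0)
q [-0.319  0.116  2.436  1.201  0.178 -3.08 ] p [ 0.3687 -0.001   0.1778] tilt 31.4 az 0.2 Yz -0.019 Yaz 91.9
(0, 1, -1, 0)
q [-0.094  0.27   2.292  1.387  0.12  -3.08 ] p [0.4544 0.0564 0.1627] tilt 32.6 az 7.2 Yz 0.034 Yaz 94.2
(0, -1, -1, 0)
q [-0.51   0.275  2.226  1.049  0.301 -3.08 ] p [ 0.4625 -0.092   0.1656] tilt 31.3 az 0.4 Yz -0.015 Yaz 91.8
direct to dish
q [-0.161  0.579  1.947  1.333  0.12  -3.08 ] p [ 0.6441 -0.005   0.0965] tilt 34.2 az 2.7 Yz -0.003 Yaz 92.9
```

```bash
cat > s2.py <<'E'
from sim import *
q=np.array([-.316,.155,2.31,1.213,.214,-3.08])
for b in (.2,.3,.4,.5):
    for n in (1,2):
        qq=q
        for k in range(3-n): qq=call(qq,[(0,0,-1,0)])
        for k in range(n): qq=call(qq,[(0,b,-1,0)])
        print(b,n);show(qq)
qq=q
for k in range(2): qq=call(qq,[(0,0,-1,0)])
qq=call(qq,[(0,.3,-1,0)])
q0=qq
t=np.array([.630,-.004,.09]); p,_=pose(qq)
qq=call(qq,[tuple(np.r_[(t-p)/.5,0])]*8); print('dish');show(qq)
qq=call(qq,[(0,0,.1,0)]*3);show(qq)
p,_=pose(qq)
qq=call(qq,[(-.3,0,.3,0)]*8);show(qq)
for name,t in (('tile hi',[.651,.249,.15]),('tile',[.651,.249,.02]),('tile hi',[.651,.249,.15]),('fresh hi',[.518,.318,.12]),('fresh',[.518,.318,.008]),('fresh hi',[.518,.318,.2]),('front',[.45,0,.2]),('dish',[.63,-.004,.09])):
    p,_=pose(qq); qq=call(qq,[tuple(np.r_[(np.array(t)-p)/.5,0])]*14); print(name,t);show(qq)
E
python3 s2.py
```

```text
0.2 1
q [-0.209  0.32   2.269  1.291  0.12  -3.08 ] p [0.4649 0.0018 0.1446] tilt 30.4 az 1.2 Yz -0.011 Yaz 92.2
0.2 2
q [-0.197  0.318  2.27   1.301  0.12  -3.08 ] p [0.4643 0.0075 0.1453] tilt 30.5 az 1.9 Yz -0.006 Yaz 92.4
0.3 1
q [-0.203  0.319  2.27   1.296  0.12  -3.08 ] p [0.4645 0.0045 0.1452] tilt 30.5 az 1.5 Yz -0.009 Yaz 92.3
0.3 2
q [-0.186  0.315  2.272  1.31   0.12  -3.08 ] p [0.4635 0.0129 0.1464] tilt 30.6 az 2.5 Yz -0.001 Yaz 92.6
0.4 1
q [-0.198  0.317  2.271  1.3    0.12  -3.08 ] p [0.4641 0.007  0.1458] tilt 30.6 az 1.8 Yz -0.006 Yaz 92.4
0.4 2
q [-0.176  0.311  2.275  1.319  0.12  -3.08 ] p [0.4626 0.0178 0.1478] tilt 30.8 az 3.0 Yz 0.003 Yaz 92.8
0.5 1
q [-0.194  0.314  2.272  1.304  0.12  -3.08 ] p [0.4636 0.0092 0.1466] tilt 30.6 az 2.0 Yz -0.005 Yaz 92.5
0.5 2
q [-0.167  0.307  2.277  1.327  0.12  -3.08 ] p [0.4618 0.0222 0.1492] tilt 31.0 az 3.5 Yz 0.006 Yaz 92.9
dish
q [-0.148  0.572  1.934  0.674  0.141 -2.407] p [ 0.63  -0.004  0.09 ] tilt 30.5 az 1.5 Yz -0.009 Yaz 92.3
q [-0.148  0.476  1.896  0.348  0.26  -2.075] p [ 0.63  -0.004  0.14 ] tilt 30.5 az 1.
[... 480 characters left out ...]
 0.15 ] tilt 30.5 az 1.5 Yz -0.009 Yaz 92.3
fresh hi [0.518, 0.318, 0.12]
q [ 0.606  0.52   1.892 -0.824  0.389 -0.288] p [0.518 0.318 0.12 ] tilt 30.5 az 1.5 Yz -0.009 Yaz 92.3
fresh [0.518, 0.318, 0.008]
q [ 0.607  0.718  1.895 -1.22   0.295  0.142] p [0.5255 0.3261 0.0203] tilt 28.8 az 0.2 Yz -0.017 Yaz 92.0
fresh hi [0.518, 0.318, 0.2]
q [ 0.602  0.386  1.789 -0.501  0.6   -0.644] p [0.518 0.318 0.2  ] tilt 28.8 az 0.2 Yz -0.017 Yaz 92.0
front [0.45, 0, 0.2]
q [-0.21   0.15   2.192  0.327  0.323 -2.106] p [0.45 0.   0.2 ] tilt 28.8 az 0.2 Yz -0.017 Yaz 92.0
dish [0.63, -0.004, 0.09]
q [-0.137  0.568  1.91   0.39   0.179 -2.115] p [ 0.63  -0.004  0.09 ] tilt 28.8 az 0.2 Yz -0.017 Yaz 92.0
```

```bash
python3 -m creep '[{"tx":0,"ty":0,"tz":-1,"yaw":0}]' >/dev/null; python3 -m creep '[{"tx":0,"ty":0.3,"tz":-1,"yaw":0}]' >/dev/null; python3 -m creep '[{"tx":0,"ty":0.3,"tz":-1,"yaw":0}]' >/dev/null; python3 -c "
from h import *
s=st()
from sim import show; show(s['joint_pos'])"
```

```text
t 15.2 q [-0.179  0.307  2.274  1.306  0.122 -3.081] pos [0.4634 0.0169 0.15  ] X [ 0.514  0.026 -0.857] Y [-0.059  0.998 -0.004] F [-0.7 -0.6  0.7] g 1.001
q [-0.179  0.307  2.274  1.306  0.122 -3.081] p [0.4631 0.0169 0.1497] tilt 31.0 az 2.9 Yz -0.004 Yaz 93.4
```

```bash
python3 -m creep '[{"tx":0.05,"ty":-0.01,"tz":0.02,"yaw":0},{"tx":0.1,"ty":-0.03,"tz":0.03,"yaw":0},{"tx":0.16,"ty":-0.045,"tz":0.03,"yaw":0},{"tx":0.21,"ty":-0.048,"tz":0.028,"yaw":0},{"tx":0.225,"ty":-0.048,"tz":0.028,"yaw":0},{"tx":0.225,"ty":-0.048,"tz":0.028,"yaw":0}]' 1 30 >/dev/null
python3 - <<'E'
from h import *
s=st()
p=arm.read_camera('wrist');cv2.imwrite('pics/wrist4.png',p['frame'][:,:,::-1])
W=cloud(p,Ttool(s)@p['hand_eye'])
for l in ['spent_dish']:
    for r in arm.outline_of(l,p):
        w=W[r['region']];w=w[~np.isnan(w[:,0])]
        if len(w)<5: continue
        print(l,round(r['confidence'],2),np.round(r['box']),np.percentile(w,[1,50,99],axis=0).round(4).tolist())
E
```

```text
t 15.7 q [-0.191  0.379  1.992  0.463  0.262 -2.236] pos [ 0.5823 -0.0125  0.1669] X [ 0.52   0.017 -0.854] Y [-0.054  0.998 -0.013] F [-0.2 -0.3  1. ] g 0.998
spent_dish 0.83 [289. 154. 369. 236.] [[0.5828, -0.0338, 0.0832], [0.6118, -0.0055, 0.0966], [0.6408, 0.0222, 0.1113]]
```

View pics/wrist4.png

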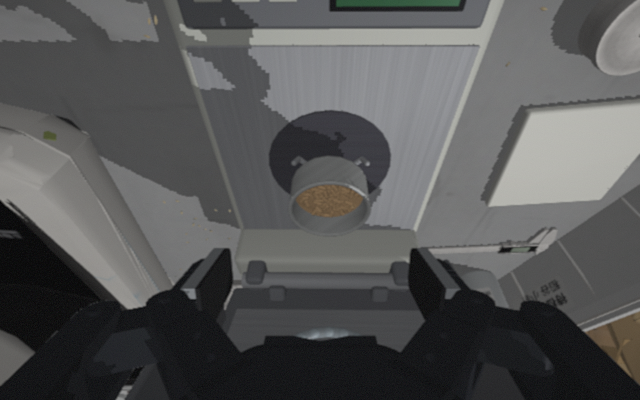

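```bash
python3 -m creep '[{"tx":0.02,"ty":0.012,"tz":-0.03,"yaw":0},{"tx":0.04,"ty":0.012,"tz":-0.07,"yaw":0},{"tx":0.054,"ty":0.012,"tz":-0.1,"yaw":0},{"tx":0.054,"ty":0.012,"tz":-0.1,"yaw":0},{"tx":0.054,"ty":0.012,"tz":-0.1,"yaw":0}]' 1 30 >/dev/null
python3 - <<'E'
from h import *
s=st()
E
```

```text
t 16.22 q [-0.165  0.504  1.992  0.737  0.158 -2.49 ] pos [ 0.601  -0.0035  0.1134] X [ 0.512  0.022 -0.859] Y [-0.051  0.999 -0.005] F [ 0.5  0.3 -0.1] g 0.998
```

```bash
python3 -m creep '[{"tx":0.02,"ty":-0.003,"tz":-0.03,"yaw":0},{"tx":0.04,"ty":-0.003,"tz":-0.055,"yaw":0},{"tx":0.051,"ty":-0.003,"tz":-0.071,"yaw":0},{"tx":0.051,"ty":-0.003,"tz":-0.071,"yaw":0},{"tx":0.051,"ty":-0.003,"tz":-0.071,"yaw":0}]' 1 30 >/dev/null
python3 - <<'E'
from h import *
s=st()
p=arm.read_camera('wrist');cv2.imwrite('pics/wrist5.png',p['frame'][:,:,::-1])
p=arm.read_camera('scene');cv2.imwrite('pics/scene5.png',cv2.resize(p['frame'][60:260,180:480,::-1],None,fx=2.6,fy=2.6))
E
```

```text
t 16.63 q [-0.159  0.594  1.955  1.031  0.121 -2.781] pos [ 0.627  -0.0051  0.0789] X [ 0.513  0.022 -0.858] Y [-0.05   0.999 -0.004] F [ 0.1 -0.2  0.3] g 1.0
```

View pics/wrist5.png

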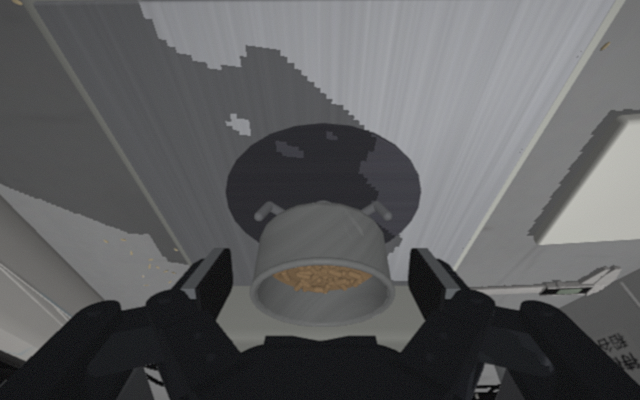

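View pics/scene5.png

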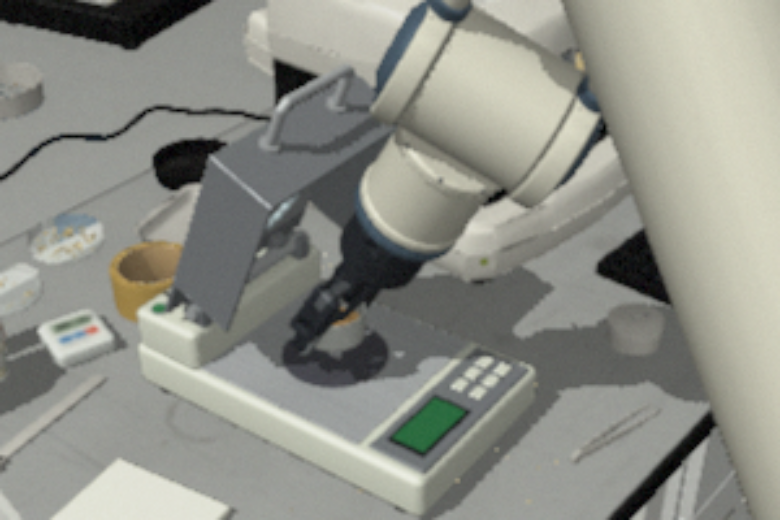

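```bash
python3 -m creep '[{"tx":0,"ty":0,"tz":0,"yaw":0},{"tx":0,"ty":0,"tz":0,"yaw":0},{"tx":0,"ty":0,"tz":0,"yaw":0},{"tx":0,"ty":0,"tz":0,"yaw":0},{"tx":0,"ty":0,"tz":0,"yaw":0},{"tx":0,"ty":0,"tz":0,"yaw":0}]' -1 30 >/dev/null
python3 - <<'E'
from h import *
s=st()
p=arm.read_camera('wrist');cv2.imwrite('pics/wrist6.png',p['frame'][:,:,::-1])
E
```

```text
t 17.23 q [-0.159  0.596  1.954  1.037  0.12  -2.785] pos [ 0.6273 -0.0053  0.0779] X [ 0.513  0.022 -0.858] Y [-0.049  0.999 -0.004] F [-2.4  0.2  3.2] g 0.705
```

View pics/wrist6.png

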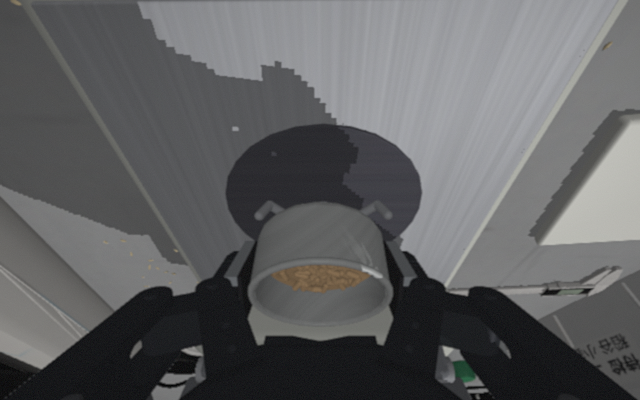

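```bash
python3 -m creep '[{"tx":0,"ty":0,"tz":0.01,"yaw":0},{"tx":0,"ty":0,"tz":0.024,"yaw":0},{"tx":0,"ty":0,"tz":0.038,"yaw":0},{"tx":-0.01,"ty":0,"tz":0.05,"yaw":0},{"tx":-0.03,"ty":0,"tz":0.06,"yaw":0},{"tx":-0.06,"ty":0,"tz":0.07,"yaw":0},{"tx":-0.09,"ty":0,"tz":0.08,"yaw":0},{"tx":-0.12,"ty":0,"tz":0.09,"yaw":0},{"tx":-0.14,"ty":0,"tz":0.1,"yaw":0},{"tx":-0.15,"ty":0,"tz":0.1,"yaw":0},{"tx":-0.15,"ty":0,"tz":0.1,"yaw":0}]' -1 30 >/dev/null
python3 - <<'E'
from h import *
s=st()
p=arm.read_camera('wrist');cv2.imwrite('pics/wrist7.png',p['frame'][:,:,::-1])
W=cloud(p,Ttool(s)@p['hand_eye'])
for r in arm.outline_of('spent_dish',p):
    w=W[r['region']];w=w[~np.isnan(w[:,0])]
    if len(w)>5: print(round(r['confidence'],2),np.round(r['box']),np.percentile(w,[1,50,99],axis=0).round(4).tolist())
p=arm.read_camera('top'); W=cloud(p)
r=arm.outline_of('cooling_tile',p)[0]; w=W[r['region']]; w=w[(w[:,2]<.02)&(w[:,2]>0)]; print(cv2.minAreaRect((w[:,:2]*1000).astype(np.float32)))
# box wall
x,y,z=W[...,0],W[...,1],W[...,2]
for xx in np.arange(.40,.75,.05):
    m=(abs(x-xx)<.01)&(z>.08)&(y>.25)&(y<.8)
    print(round(xx,2), y[m].min() if m.any() else None)
E
```

```text
t 18.2 q [-0.191  0.433  2.097  0.955  0.146 -2.729] pos [ 0.551  -0.0052  0.128 ] X [ 0.513  0.022 -0.858] Y [-0.049  0.999 -0.004] F [-0.1 -0.  -1. ] g 0.703
0.88 [247. 200. 393. 327.] [[0.5068, -0.0348, 0.1304], [0.522, -0.0069, 0.1484], [0.5656, 0.0211, 0.1601]]
((637.3702392578125, 249.37673950195312), (129.91793823242188, 130.36900329589844), 9.94243335723877)
0.4 0.3977748064735897
0.45 0.3867470874014734
0.5 0.37642916117257463
0.55 0.3655199247374243
0.6 0.35495745713975135
0.65 0.3443424247831762
0.7 0.3332480978067231
```

View pics/wrist7.png

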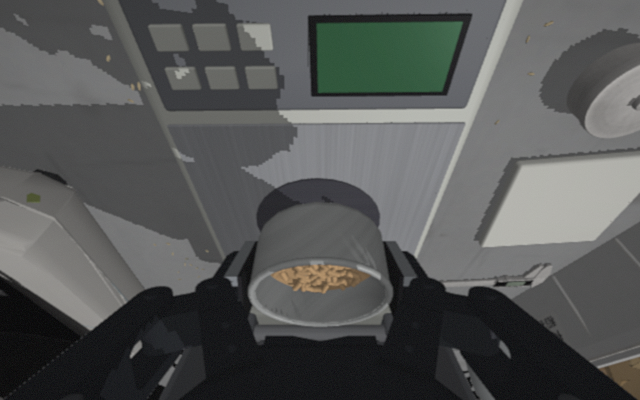

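```bash
cat > s3.py <<'E'
from sim import *
import sys,json
from cell import arm
q=arm.state()['joint_pos']
show(q); rows=json.loads(sys.argv[1])
p0,R0=pose(q)
for k in range(1,len(rows)+1):
    qq=call(q,[tuple(r) for r in rows[:k]])
    if k%3==0 or k==len(rows): show(qq)
E
python3 s3.py '[[-0.02,0,0.04,0],[-0.04,0,0.08,0],[-0.04,0.04,0.12,0],[-0.04,0.08,0.15,0],[-0.04,0.13,0.16,0],[-0.04,0.18,0.16,0],[-0.04,0.24,0.16,0],[-0.03,0.3,0.16,0],[0,0.36,0.16,0],[0.03,0.42,0.16,0],[0.07,0.46,0.16,0],[0.12,0.485,0.15,0],[0.16,0.492,0.12,0],[0.19,0.492,0.08,0],[0.202,0.492,0.03,0],[0.202,0.492,-0.03,0],[0.202,0.492,-0.09,0],[0.202,0.492,-0.15,0],[0.202,0.492,-0.2,0],[0.202,0.492,-0.21,0]]'
```

```text
q [-0.19   0.435  2.094  0.951  0.146 -2.725] p [ 0.5526 -0.0054  0.1275] tilt 30.9 az 2.4 Yz -0.004 Yaz 92.8
q [-0.145  0.282  2.07   0.361  0.275 -2.089] p [0.5326 0.0146 0.1875] tilt 30.9 az 2.4 Yz -0.004 Yaz 92.8
q [ 0.049  0.251  2.026 -0.011  0.325 -1.562] p [0.5326 0.0846 0.2075] tilt 30.9 az 2.4 Yz -0.004 Yaz 92.8
q [ 0.271  0.309  1.926 -0.307  0.396 -1.098] p [0.5526 0.1746 0.2075] tilt 30.9 az 2.4 Yz -0.004 Yaz 92.8
q [ 0.361  0.415  1.749 -0.351  0.487 -0.99 ] p [0.6126 0.2371 0.2025] tilt 30.9 az 2.4 Yz -0.004 Yaz 92.8
q [ 0.34   0.547  1.714 -0.408  0.39  -0.941] p [0.6536 0.2406 0.1425] tilt 30.9 az 2.4 Yz -0.004 Yaz 92.8
q [ 0.34   0.697  1.768 -0.775  0.217 -0.559] p [0.6536 0.2406 0.0525] tilt 30.9 az 2.4 Yz -0.004 Yaz 92.8
q [ 0.34   0.751  1.778 -1.025  0.177 -0.303] p [0.6536 0.2406 0.0225] tilt 30.9 az 2.4 Yz -0.004 Yaz 92.8
```

Feasible throughout in the kinematic model; run it, the lowering held for a second call.

```bash
python3 -m creep '[{"tx":-0.02,"ty":0,"tz":0.04,"yaw":0},{"tx":-0.04,"ty":0,"tz":0.08,"yaw":0},{"tx":-0.04,"ty":0.04,"tz":0.12,"yaw":0},{"tx":-0.04,"ty":0.08,"tz":0.15,"yaw":0},{"tx":-0.04,"ty":0.13,"tz":0.16,"yaw":0},{"tx":-0.04,"ty":0.18,"tz":0.16,"yaw":0},{"tx":-0.04,"ty":0.24,"tz":0.16,"yaw":0},{"tx":-0.03,"ty":0.3,"tz":0.16,"yaw":0},{"tx":0,"ty":0.36,"tz":0.16,"yaw":0},{"tx":0.03,"ty":0.42,"tz":0.16,"yaw":0},{"tx":0.07,"ty":0.46,"tz":0.16,"yaw":0},{"tx":0.12,"ty":0.485,"tz":0.15,"yaw":0},{"tx":0.16,"ty":0.492,"tz":0.12,"yaw":0},{"tx":0.19,"ty":0.492,"tz":0.08,"yaw":0},{"tx":0.202,"ty":0.492,"tz":0.03,"yaw":0},{"tx":0.202,"ty":0.492,"tz":-0.03,"yaw":0},{"tx":0.202,"ty":0.492,"tz":-0.08,"yaw":0},{"tx":0.202,"ty":0.492,"tz":-0.12,"yaw":0},{"tx":0.202,"ty":0.492,"tz":-0.14,"yaw":0},{"tx":0.202,"ty":0.492,"tz":-0.14,"yaw":0}]' -1 30 >/dev/null
python3 - <<'E'
from h import *
s=st()
p=arm.read_camera('wrist');cv2.imwrite('pics/wrist8.png',p['frame'][:,:,::-1])
W=cloud(p,Ttool(s)@p['hand_eye'])
for r in arm.outline_of('spent_dish',p)[:2]:
    w=W[r['region']];w=w[~np.isnan(w[:,0])]
    if len(w)>5: print(round(r['confidence'],2),np.round(r['box']),np.percentile(w,[1,50,99],axis=0).round(4).tolist())
E
```

```text
t 20.07 q [ 0.34   0.693  1.767 -0.746  0.224 -0.588] pos [0.6524 0.2403 0.0546] X [ 0.51  0.02 -0.86] Y [-0.049  0.999 -0.005] F [-0.5 -0.3 -0.4] g 0.703
0.93 [248. 202. 394. 327.] [[0.6083, 0.2108, 0.0576], [0.6231, 0.2386, 0.0751], [0.6667, 0.2665, 0.0867]]
```

View pics/wrist8.png

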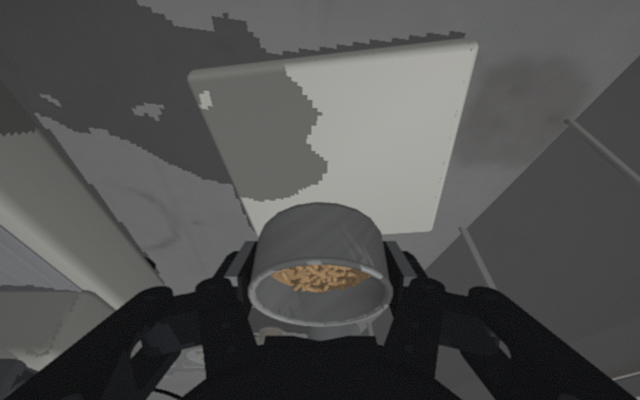

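```bash
python3 -m creep '[{"tx":0,"ty":0,"tz":-0.03,"yaw":0},{"tx":0,"ty":0,"tz":-0.06,"yaw":0},{"tx":0,"ty":0,"tz":-0.078,"yaw":0},{"tx":0,"ty":0,"tz":-0.086,"yaw":0},{"tx":0,"ty":0,"tz":-0.09,"yaw":0},{"tx":0,"ty":0,"tz":-0.09,"yaw":0}]' >/dev/null; python3 -c "
from h import *;st()"; python3 -m creep '[{"tx":0,"ty":0,"tz":-0.003,"yaw":0},{"tx":0,"ty":0,"tz":-0.004,"yaw":0},{"tx":0,"ty":0,"tz":-0.004,"yaw":0}]' >/dev/null; python3 -c "
from h import *;st()"
```

```text
t 20.67 q [ 0.34   0.768  1.78  -1.129  0.168 -0.197] pos [0.654  0.2408 0.0136] X [ 0.514  0.022 -0.857] Y [-0.049  0.999 -0.004] F [ 0.3 -0.2 -0.2] g 0.701
t 20.92 q [ 0.34   0.772  1.781 -1.152  0.166 -0.174] pos [0.6537 0.2408 0.0114] X [ 0.514  0.022 -0.858] Y [-0.049  0.999 -0.004] F [-0.1  0.7 -1.1] g 0.701
```

```bash
python3 -m creep '[{"tx":0,"ty":0,"tz":-0.003,"yaw":0},{"tx":0,"ty":0,"tz":-0.006,"yaw":0},{"tx":0,"ty":0,"tz":-0.006,"yaw":0}]' >/dev/null; python3 -c "
from h import *;st()"
```

```text
t 21.17 q [ 0.34   0.776  1.782 -1.188  0.163 -0.138] pos [0.6538 0.2408 0.0094] X [ 0.515  0.022 -0.857] Y [-0.049  0.999 -0.004] F [-9.3 -2.3 22.9] g 0.702
```

```bash
python3 -m creep '[{"tx":0,"ty":0,"tz":0.002,"yaw":0},{"tx":0,"ty":0,"tz":0.002,"yaw":0},{"tx":0,"ty":0,"tz":0.002,"yaw":0},{"tx":0,"ty":0,"tz":0.002,"yaw":0},{"tx":0,"ty":0,"tz":0.002,"yaw":0}]' 0.95 30 >/dev/null; python3 -c "
from h import *;st()"; python3 -m creep '[{"tx":-0.01,"ty":0,"tz":0.02,"yaw":0},{"tx":-0.04,"ty":0,"tz":0.07,"yaw":0},{"tx":-0.08,"ty":0,"tz":0.14,"yaw":0},{"tx":-0.13,"ty":0.02,"tz":0.21,"yaw":0.1},{"tx":-0.18,"ty":0.04,"tz":0.28,"yaw":0.2},{"tx":-0.24,"ty":0.06,"tz":0.3,"yaw":0.35},{"tx":-0.28,"ty":0.08,"tz":0.3,"yaw":0.5},{"tx":-0.28,"ty":0.08,"tz":0.3,"yaw":0.5},{"tx":-0.28,"ty":0.08,"tz":0.3,"yaw":0.5}]' >/dev/null
python3 - <<'E'
from h import *
s=st()
p=arm.read_camera('wrist');cv2.imwrite('pics/wrist9.png',p['frame'][:,:,::-1])
W=cloud(p,Ttool(s)@p['hand_eye'])
for l in ('fresh_dish','lidded_dish_1','cooling_tile'):
  for r in arm.outline_of(l,p):
    w=W[r['region']];w=w[~np.isnan(w[:,0])]
    if len(w)>5: 
        t=w[w[:,2]>np.percentile(w[:,2],98)-.005]; c,ra=cv2.minEnclosingCircle((t[:,:2]*1000).astype(np.float32))
        print(l,round(r['confidence'],2),np.round(r['box']),np.percentile(w,[1,50,99],axis=0).round(4).tolist(),c,ra)
E
```

```text
t 21.58 q [ 0.34   0.777  1.782 -1.175  0.164 -0.151] pos [0.6533 0.2407 0.0086] X [ 0.513  0.022 -0.858] Y [-0.049  0.999 -0.004] F [ 0.4 -0.4  0.3] g 0.978
t 22.33 q [ 0.383  0.421  1.97  -0.02   0.218 -1.552] pos [0.5257 0.2748 0.1511] X [ 0.473  0.186 -0.861] Y [-0.373  0.928 -0.004] F [ 0.1  0.  -0.8] g 0.976
fresh_dish 0.56 [340.  66. 420. 153.] [[0.471, 0.2863, 0.0013], [0.4991, 0.3157, 0.0164], [0.5293, 0.344, 0.0319]] (500.8280334472656, 315.8551330566406) 30.918819427490234
lidded_dish_1 0.62 [198.  20. 283. 110.] [[0.4766, 0.1773, 0.0047], [0.4995, 0.2046, 0.0295], [0.5325, 0.2322, 0.0343]] (505.52825927734375, 204.99794006347656) 30.057456970214844
cooling_tile 0.73 [197. 122. 333. 235.] [[0.5615, 0.1793, 0.0013], [0.6014, 0.2486, 0.0102], [0.6977, 0.3143, 0.0116]] (632.4052124023438, 248.72369384765625) 89.77399444580078
```

View pics/wrist9.png

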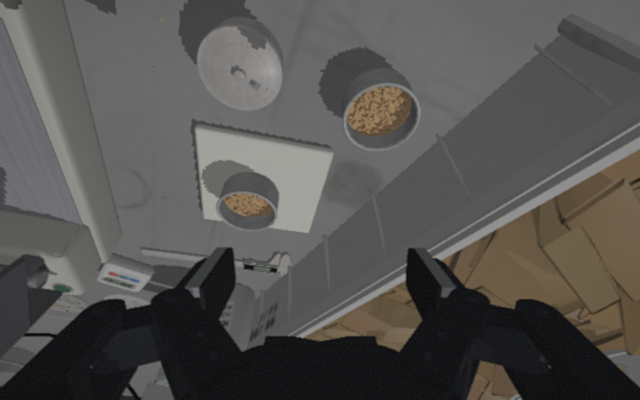

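```bash
python3 s3.py '[[-0.04,0.06,0.05,0.12],[-0.05,0.08,0.0,0.23],[-0.06,0.075,-0.06,0.23],[-0.06,0.075,-0.12,0.23],[-0.05,0.08,-0.18,0.23],[-0.04,0.09,-0.24,0.23],[-0.03,0.096,-0.28,0.23],[-0.023,0.099,-0.3,0.23],[-0.023,0.099,-0.3,0.23]]'
```

```text
q [ 0.383  0.423  1.967 -0.031  0.218 -1.536] p [0.5273 0.274  0.1502] tilt 30.5 az 21.2 Yz -0.003 Yaz 111.5
q [ 0.42   0.477  2.016  0.507  0.137 -2.193] p [0.4973 0.3115 0.1202] tilt 30.5 az 31.5 Yz -0.003 Yaz 121.9
q [ 0.383  0.645  1.981  1.357  0.12  -3.08 ] p [0.5217 0.3164 0.0467] tilt 28.8 az 36.0 Yz 0.03 Yaz 122.9
q [ 0.385  0.702  1.94   1.358  0.12  -3.08 ] p [0.5356 0.3237 0.0219] tilt 27.9 az 36.5 Yz 0.034 Yaz 122.9
```

Run:
```python
from sim import *
for ph in (2,6,9,12,15,18,21,24,27,35,45,55):
    f=np.radians(ph); P=[.5015+.0148*np.cos(f),.3165+.0148*np.sin(f),.001]
    print(ph,[o.round(2).tolist() for o in solve(P,f,np.radians(30.7),1)], [o.round(2).tolist() for o in solve([P[0],P[1],.05],f,np.radians(30.7),1)])
```

```text
2 [] []
6 [] []
9 [[0.57, 0.76, 1.99, 4.25, 0.23, 0.83]] []
12 [[0.55, 0.76, 2.0, 4.09, 0.21, 0.93]] []
15 [[0.53, 0.76, 2.01, 3.92, 0.2, 1.04]] []
18 [[0.52, 0.76, 2.01, 3.73, 0.19, 1.17]] []
21 [[0.5, 0.76, 2.02, 3.52, 0.18, 1.31]] []
24 [[0.48, 0.76, 2.02, 3.31, 0.18, 1.45]] []
27 [[0.46, 0.76, 2.03, 3.11, 0.18, 1.59]] []
35 [[0.41, 0.76, 2.03, 2.6, 0.2, 1.93]] []
45 [[0.35, 0.76, 2.02, 2.09, 0.25, 2.23]] [[0.35, 0.65, 2.0, 1.57, 0.22, 2.76]]
55 [[0.3, 0.76, 1.99, 1.7, 0.32, 2.41]] [[0.3, 0.65, 1.97, 1.34, 0.33, 2.8]]
```

Run:
```python
from sim import *
for th in (31,29,27,25):
  for ph in (-50,-40,-30,-20,-10,0,10):
    f=np.radians(ph); P=[.5015+.0148*np.cos(f),.3165+.0148*np.sin(f),.001]
    S=[np.array([.6,.7,1.9,j4,.35,j6]) for j4 in (-1,-.5) for j6 in (-1,0,.6)]
    o=solve(P,f,np.radians(th),1,S); 
    if o: print(th,ph,[x.round(2).tolist() for x in o])
```

```text
31 -50 [[0.73, 0.83, 1.63, -0.75, 0.86, 0.58]]
31 -40 [[0.73, 0.81, 1.71, -0.85, 0.74, 0.53]]
31 -30 [[0.71, 0.79, 1.78, -0.98, 0.62, 0.5]]
31 -20 [[0.69, 0.78, 1.84, -1.15, 0.51, 0.5]]
29 -50 [[0.71, 0.81, 1.64, -0.71, 0.84, 0.54]]
29 -40 [[0.71, 0.8, 1.7, -0.81, 0.72, 0.48]]
29 -30 [[0.7, 0.78, 1.77, -0.92, 0.61, 0.42]]
29 -20 [[0.68, 0.77, 1.83, -1.06, 0.5, 0.39]]
27 -50 [[0.69, 0.81, 1.64, -0.67, 0.82, 0.49]]
27 -40 [[0.69, 0.79, 1.7, -0.75, 0.71, 0.41]]
27 -30 [[0.68, 0.77, 1.76, -0.85, 0.6, 0.34]]
27 -20 [[0.66, 0.76, 1.82, -0.96, 0.49, 0.28]]
27 -10 [[0.63, 0.75, 1.87, -1.09, 0.38, 0.24]]
25 -50 [[0.68, 0.8, 1.64, -0.63, 0.8, 0.44]]
25 -40 [[0.67, 0.78, 1.7, -0.7, 0.7, 0.35]]
25 -30 [[0.66, 0.77, 1.75, -0.78, 0.59, 0.26]]
25 -20 [[0.64, 0.76, 1.81, -0.86, 0.49, 0.17]]
25 -10 [[0.61, 0.75, 1.85, -0.95, 0.38, 0.08]]
25 0 [[0.58, 0.74, 1.89, -1.04, 0.27, -0.01]]
25 10 [[0.54, 0.73, 1.92, -1.12, 0.17, -0.13]]
```

```bash
python3 s3.py '[[0,0.0,0.04,-0.15],[0,0.02,0.08,-0.3],[0,0.04,0.1,-0.45],[-0.01,0.06,0.1,-0.6],[-0.02,0.074,0.08,-0.75],[-0.024,0.074,0.02,-0.9],[-0.024,0.074,-0.04,-0.96],[-0.024,0.074,-0.1,-0.96],[-0.024,0.074,-0.16,-0.96],[-0.024,0.074,-0.2,-0.96],[-0.024,0.074,-0.298,-0.96],[-0.024,0.074,-0.298,-0.96]]'
```

```text
q [ 0.383  0.423  1.967 -0.031  0.218 -1.536] p [0.5273 0.274  0.1502] tilt 30.5 az 21.2 Yz -0.003 Yaz 111.5
q [ 0.555  0.373  1.833 -0.541  0.531 -0.625] p [0.5273 0.294  0.2002] tilt 30.5 az 0.9 Yz -0.003 Yaz 91.3
q [ 0.686  0.492  1.758 -0.711  0.727 -0.051] p [0.5153 0.311  0.1602] tilt 30.5 az -19.3 Yz -0.003 Yaz 71.0
q [ 0.694  0.651  1.803 -0.893  0.613  0.229] p [0.5153 0.311  0.0702] tilt 30.5 az -22.0 Yz -0.003 Yaz 68.3
q [ 0.694  0.78   1.826 -1.091  0.529  0.464] p [0.5153 0.311  0.0012] tilt 30.5 az -22.0 Yz -0.003 Yaz 68.3
```

```bash
python3 -m creep '[{"tx":0,"ty":0,"tz":0.04,"yaw":-0.15},{"tx":0,"ty":0.02,"tz":0.08,"yaw":-0.3},{"tx":0,"ty":0.04,"tz":0.1,"yaw":-0.45},{"tx":-0.01,"ty":0.06,"tz":0.1,"yaw":-0.6},{"tx":-0.02,"ty":0.074,"tz":0.08,"yaw":-0.75},{"tx":-0.024,"ty":0.074,"tz":0.02,"yaw":-0.9},{"tx":-0.024,"ty":0.074,"tz":-0.04,"yaw":-0.96},{"tx":-0.024,"ty":0.074,"tz":-0.1,"yaw":-0.96},{"tx":-0.024,"ty":0.074,"tz":-0.13,"yaw":-0.96},{"tx":-0.024,"ty":0.074,"tz":-0.13,"yaw":-0.96},{"tx":-0.024,"ty":0.074,"tz":-0.13,"yaw":-0.96}]' 0.65 25 >/dev/null
python3 - <<'E'
from h import *
s=st()
p=arm.read_camera('wrist');cv2.imwrite('pics/wrist10.png',p['frame'][:,:,::-1])
W=cloud(p,Ttool(s)@p['hand_eye'])
for l in ('fresh_dish',):
  for r in arm.outline_of(l,p):
    w=W[r['region']];w=w[~np.isnan(w[:,0])]
    if len(w)>5: 
        t=w[w[:,2]>np.percentile(w[:,2],98)-.004]; c,ra=cv2.minEnclosingCircle((t[:,:2]*1000).astype(np.float32))
        print(l,round(r['confidence'],2),np.round(r['box']),np.percentile(w,[1,50,99],axis=0).round(4).tolist(),c,ra)
E
```

```text
t 23.45 q [ 0.697  0.632  1.792 -0.861  0.637  0.196] pos [0.5155 0.312  0.0823] X [ 0.471 -0.194 -0.861] Y [ 0.374  0.927 -0.005] F [-0.9 -0.5 -1.1] g 0.824
fresh_dish 0.73 [272. 100. 368. 203.] [[0.4711, 0.2883, 0.0048], [0.4992, 0.3169, 0.0167], [0.5289, 0.3451, 0.0318]] (500.57403564453125, 315.5174865722656) 31.059309005737305
fresh_dish 0.61 [ 17.   2. 190.  78.] [[0.3769, 0.2341, 0.0045], [0.3988, 0.2514, 0.0169], [0.416, 0.2907, 0.0322]] (388.5412292480469, 263.2127685546875) 30.89020538330078
```

View pics/wrist10.png

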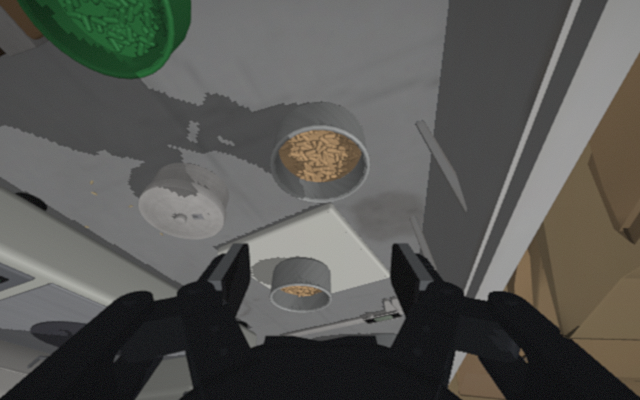

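```bash
python3 -m creep '[{"tx":-0.002,"ty":-0.002,"tz":-0.03,"yaw":0},{"tx":-0.002,"ty":-0.002,"tz":-0.07,"yaw":0},{"tx":-0.002,"ty":-0.002,"tz":-0.11,"yaw":0},{"tx":-0.002,"ty":-0.002,"tz":-0.14,"yaw":0},{"tx":-0.002,"ty":-0.002,"tz":-0.15,"yaw":0},{"tx":-0.002,"ty":-0.002,"tz":-0.15,"yaw":0}]' >/dev/null
python3 - <<'E'
from h import *
s=st()
p=arm.read_camera('wrist');cv2.imwrite('pics/wrist11.png',p['frame'][:,:,::-1])
E
```

```text
t 24.05 q [ 0.693  0.761  1.829 -1.068  0.534  0.433] pos [0.5142 0.31   0.0105] X [ 0.471 -0.189 -0.862] Y [ 0.365  0.931 -0.004] F [-0.2 -0.8 -0.3] g 0.828
```

View pics/wrist11.png

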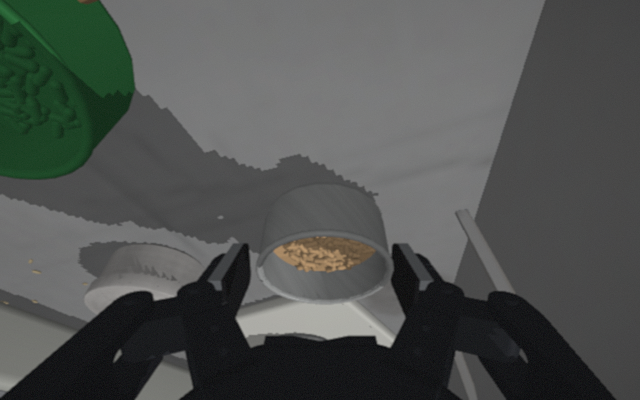

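```bash
python3 -m creep '[{"tx":0,"ty":0,"tz":-0.008,"yaw":0},{"tx":0,"ty":0,"tz":-0.016,"yaw":0},{"tx":0,"ty":0,"tz":-0.016,"yaw":0},{"tx":0,"ty":0,"tz":-0.016,"yaw":0}]' >/dev/null; python3 -c "
from h import *;st()"; python3 -m creep '[{"tx":0,"ty":0,"tz":0,"yaw":0},{"tx":0,"ty":0,"tz":0,"yaw":0},{"tx":0,"ty":0,"tz":0,"yaw":0},{"tx":0,"ty":0,"tz":0,"yaw":0},{"tx":0,"ty":0,"tz":0,"yaw":0}]' -1 30 >/dev/null; python3 -c "
from h import *;st()"
```

```text
t 24.43 q [ 0.694  0.777  1.83  -1.093  0.528  0.463] pos [0.5141 0.3105 0.0027] X [ 0.471 -0.189 -0.861] Y [ 0.366  0.93  -0.004] F [ 1.  -0.6 -0.2] g 0.827
t 24.85 q [ 0.695  0.776  1.83  -1.093  0.528  0.463] pos [0.514  0.3106 0.003 ] X [ 0.472 -0.189 -0.861] Y [ 0.366  0.93  -0.004] F [-3.  -0.1  7.5] g 0.689
```

Run:
```python
from h import *
p=arm.read_camera('wrist');cv2.imwrite('pics/wrist12.png',p['frame'][:,:,::-1])
s=st();W=cloud(p,Ttool(s)@p['hand_eye'])
for r in arm.outline_of('fresh_dish',p)[:2]:
    w=W[r['region']];w=w[~np.isnan(w[:,0])]
    print(round(r['confidence'],2),np.round(r['box']),np.percentile(w,[1,50,99],axis=0).round(4).tolist())
```

```text
t 24.9 q [ 0.695  0.776  1.83  -1.093  0.528  0.463] pos [0.514  0.3105 0.003 ] X [ 0.472 -0.189 -0.861] Y [ 0.366  0.93  -0.004] F [-3.4 -0.1  7.3] g 0.685
0.85 [  1.   1. 121. 200.] [[0.3818, 0.2462, 0.0037], [0.3991, 0.2889, 0.0185], [0.4155, 0.2944, 0.0318]]
0.62 [248. 194. 390. 320.] [[0.4703, 0.2869, 0.0026], [0.4933, 0.3173, 0.0194], [0.5286, 0.344, 0.0315]]
```

View pics/wrist12.png

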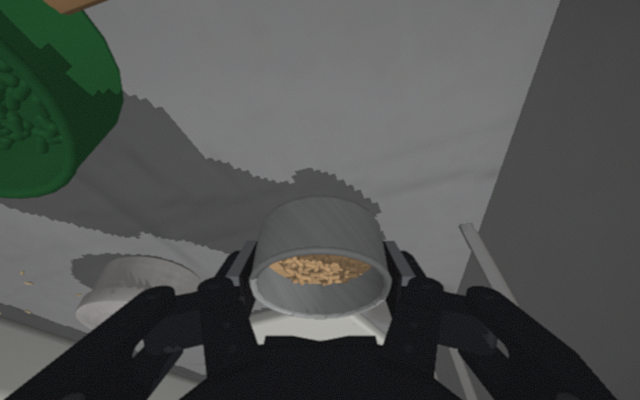

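```bash
python3 -m creep '[{"tx":0,"ty":0,"tz":0,"yaw":0},{"tx":0,"ty":0,"tz":0,"yaw":0},{"tx":0,"ty":0,"tz":0,"yaw":0},{"tx":0,"ty":0,"tz":-0.004,"yaw":0},{"tx":0,"ty":0,"tz":-0.008,"yaw":0},{"tx":0,"ty":0,"tz":-0.008,"yaw":0}]' 0.65 30 >/dev/null; python3 -c "
from h import *;st()"; python3 -m creep '[{"tx":0,"ty":0,"tz":0,"yaw":0},{"tx":0,"ty":0,"tz":0,"yaw":0},{"tx":0,"ty":0,"tz":0,"yaw":0},{"tx":0,"ty":0,"tz":0,"yaw":0},{"tx":0,"ty":0,"tz":0,"yaw":0}]' -1 30 >/dev/null
python3 - <<'E'
from h import *
s=st()
p=arm.read_camera('wrist');cv2.imwrite('pics/wrist13.png',p['frame'][:,:,::-1])
s=st();W=cloud(p,Ttool(s)@p['hand_eye'])
for r in arm.outline_of('fresh_dish',p)[:2]:
    w=W[r['region']];w=w[~np.isnan(w[:,0])]
    print(round(r['confidence'],2),np.round(r['box']),np.percentile(w,[1,50,99],axis=0).round(4).tolist())
E
```

```text
t 25.45 q [ 0.694  0.785  1.831 -1.106  0.524  0.479] pos [ 0.5138  0.3103 -0.002 ] X [ 0.471 -0.19  -0.862] Y [ 0.367  0.93  -0.005] F [ 0.6  0.  -0.3] g 0.821
t 25.87 q [ 0.694  0.783  1.83  -1.106  0.524  0.479] pos [ 5.146e-01  3.108e-01 -5.000e-04] X [ 0.473 -0.189 -0.861] Y [ 0.366  0.93  -0.003] F [-3.4 -0.1 15.4] g 0.693
t 25.92 q [ 0.695  0.783  1.83  -1.106  0.524  0.479] pos [ 5.146e-01  3.109e-01 -5.000e-04] X [ 0.473 -0.189 -0.861] Y [ 0.366  0.93  -0.003] F [-3.5  0.6 16.2] g 0.692
0.92 [  3.   1. 114. 211.] [[0.3822, 0.2475, 0.0033], [0.3996, 0.2899, 0.0186], [0.4156, 0.2944, 0.0318]]
0.89 [245. 201. 392. 326.] [[0.4706, 0.2874, 0.0031], [0.4909, 0.3179, 0.0202], [0.5288, 0.3444, 0.0318]]
```

```bash
python3 -m creep '[{"tx":0,"ty":0,"tz":0.006,"yaw":0},{"tx":0,"ty":0,"tz":0.016,"yaw":0},{"tx":0,"ty":0,"tz":0.03,"yaw":0},{"tx":0,"ty":0,"tz":0.04,"yaw":0},{"tx":0,"ty":0,"tz":0.04,"yaw":0}]' >/dev/null
python3 - <<'E'
from h import *
s=st()
p=arm.read_camera('wrist');cv2.imwrite('pics/wrist14.png',p['frame'][:,:,::-1])
s=st();W=cloud(p,Ttool(s)@p['hand_eye'])
for r in arm.outline_of('fresh_dish',p)[:2]:
    w=W[r['region']];w=w[~np.isnan(w[:,0])]
    print(round(r['confidence'],2),np.round(r['box']),np.percentile(w,[1,50,99],axis=0).round(4).tolist())
    t=w[w[:,2]>np.percentile(w[:,2],98)-.004]
    A=np.c_[t[:,:2],np.ones(len(t))]
E
```

```text
t 26.38 q [ 0.694  0.745  1.826 -1.041  0.544  0.404] pos [0.5143 0.3106 0.0194] X [ 0.472 -0.189 -0.861] Y [ 0.367  0.93  -0.003] F [ 0.8 -0.6 -0.3] g 0.694
t 26.43 q [ 0.694  0.746  1.827 -1.043  0.544  0.405] pos [0.5142 0.3105 0.019 ] X [ 0.472 -0.189 -0.861] Y [ 0.367  0.93  -0.003] F [-0.2  0.3 -1.5] g 0.694
0.77 [249. 198. 391. 326.] [[0.4703, 0.2871, 0.0226], [0.4903, 0.3175, 0.0397], [0.5284, 0.3441, 0.0513]]
0.73 [  2.   0. 141. 167.] [[0.3797, 0.2396, 0.0039], [0.3981, 0.271, 0.0164], [0.4154, 0.2941, 0.0315]]
```

View pics/wrist14.png

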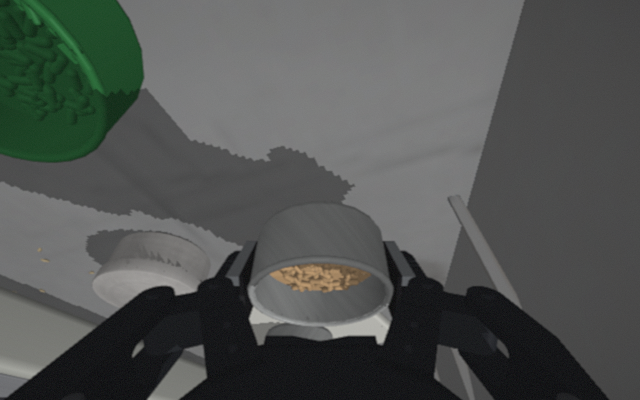

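```bash
python3 s3.py '[[0,0,0.05,0],[0,-0.01,0.1,0.05],[-0.01,-0.03,0.16,0.1],[-0.02,-0.06,0.21,0.15],[-0.03,-0.1,0.26,0.2],[-0.04,-0.14,0.3,0.26],[-0.05,-0.18,0.33,0.32],[-0.06,-0.22,0.35,0.38],[-0.07,-0.27,0.36,0.44],[-0.08,-0.32,0.36,0.5],[-0.09,-0.37,0.36,0.553],[-0.09,-0.42,0.36,0.553],[-0.09,-0.44,0.36,0.553]]'
```

```text
q [ 0.694  0.746  1.827 -1.043  0.544  0.406] p [0.514  0.3105 0.0183] tilt 30.5 az -21.9 Yz -0.004 Yaz 68.5
q [ 0.663  0.579  1.856 -0.888  0.569  0.12 ] p [0.509  0.2955 0.0983] tilt 30.5 az -17.4 Yz -0.004 Yaz 73.0
q [ 0.551  0.387  1.952 -0.76   0.513 -0.231] p [0.494  0.2405 0.1683] tilt 30.5 az -10.2 Yz -0.004 Yaz 80.2
q [ 0.365  0.254  2.059 -0.558  0.384 -0.704] p [0.479  0.1755 0.1983] tilt 30.5 az -2.1 Yz -0.004 Yaz 88.3
q [ 0.106  0.198  2.154 -0.105  0.259 -1.43 ] p [0.469  0.1005 0.1983] tilt 30.5 az 3.0 Yz -0.004 Yaz 93.4
q [ 0.073  0.194  2.16  -0.041  0.255 -1.521] p [0.469  0.0905 0.1983] tilt 30.5 az 3.0 Yz -0.004 Yaz 93.4
```

```bash
python3 -m creep '[{"tx":0,"ty":0,"tz":0.05,"yaw":0},{"tx":0,"ty":-0.01,"tz":0.1,"yaw":0.05},{"tx":-0.01,"ty":-0.03,"tz":0.16,"yaw":0.1},{"tx":-0.02,"ty":-0.06,"tz":0.21,"yaw":0.15},{"tx":-0.03,"ty":-0.1,"tz":0.26,"yaw":0.2},{"tx":-0.04,"ty":-0.14,"tz":0.3,"yaw":0.26},{"tx":-0.05,"ty":-0.18,"tz":0.33,"yaw":0.32},{"tx":-0.06,"ty":-0.22,"tz":0.35,"yaw":0.38},{"tx":-0.07,"ty":-0.27,"tz":0.36,"yaw":0.44},{"tx":-0.08,"ty":-0.32,"tz":0.36,"yaw":0.5},{"tx":-0.09,"ty":-0.37,"tz":0.36,"yaw":0.553},{"tx":-0.09,"ty":-0.42,"tz":0.36,"yaw":0.553},{"tx":-0.09,"ty":-0.44,"tz":0.36,"yaw":0.553},{"tx":-0.09,"ty":-0.44,"tz":0.36,"yaw":0.553},{"tx":-0.09,"ty":-0.44,"tz":0.36,"yaw":0.553}]' >/dev/null
python3 - <<'E'
from h import *
s=st()
p=arm.read_camera('wrist');cv2.imwrite('pics/wrist15.png',p['frame'][:,:,::-1])
W=cloud(p,Ttool(s)@p['hand_eye']);np.save('/tmp/w15.npy',W)
m=(W[...,0]>.55)&(W[...,0]<.68)&(abs(W[...,1]+.004)<.06)&(W[...,2]>.07)&(W[...,2]<.1)
vv,uu=np.where(m); print(len(vv),uu.min(),uu.max(),vv.min(),vv.max())
im=p['frame'][max(0,vv.min()-25):vv.max()+25,max(0,uu.min()-25):uu.max()+25,::-1]
cv2.imwrite('pics/w15c.png',cv2.resize(im,None,fx=5,fy=5,interpolation=cv2.INTER_CUBIC)[:600,:800]); print(im.shape)
for r in arm.outline_of('fresh_dish',p)[:3]:
    w=W[r['region']];w=w[~np.isnan(w[:,0])]
    print(round(r['confidence'],2),np.round(r['box']),np.percentile(w,[1,50,99],axis=0).round(4).tolist())
E
```

```text
t 27.73 q [ 0.068  0.194  2.162 -0.037  0.254 -1.529] pos [0.4685 0.0884 0.1982] X [ 0.507  0.025 -0.862] Y [-0.057  0.998 -0.005] F [ 0.8 -0.  -0.5] g 0.692
561 200 252 218 253
(85, 102, 3)
0.59 [505.   0. 610.  57.] [[0.3808, 0.2336, 0.0049], [0.3968, 0.2698, 0.0167], [0.4159, 0.2928, 0.032]]
0.55 [247. 198. 394. 326.] [[0.4236, 0.0589, 0.2011], [0.4393, 0.0866, 0.2188], [0.4823, 0.1147, 0.2305]]
```

View pics/wrist15.png

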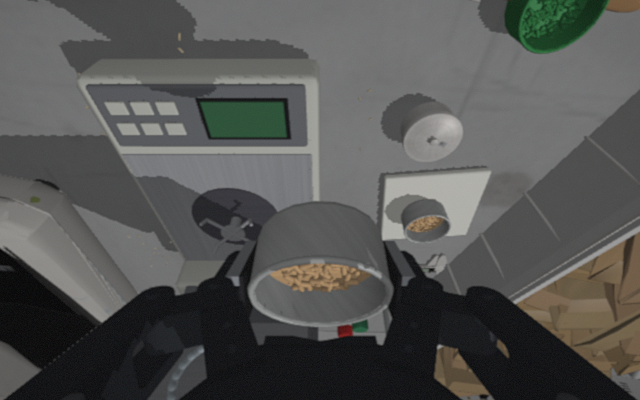

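View pics/w15c.png

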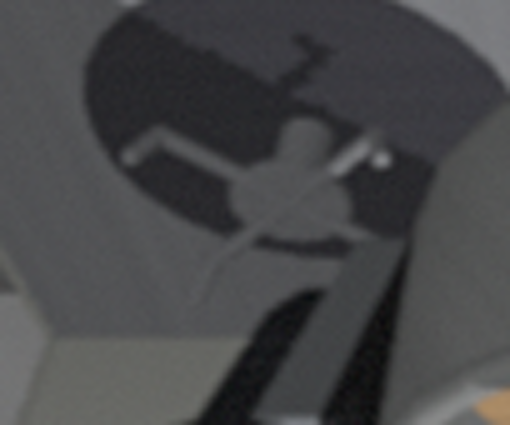

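Run:
```python
from h import *
W=np.load('/tmp/w15.npy')
for (u,v) in ((202,225),(251,225),(213,253)):
    print((u,v))
    for dv in range(-3,4,1):
        print([tuple(np.round(W[v+dv,u+du]*1000).astype(int)) for du in (-3,-2,-1,0,1,2,3)])
m=(W[...,0]>.56)&(W[...,0]<.67)&(abs(W[...,1]+.004)<.05)&(W[...,2]>.083)&(W[...,2]<.095)
vv,uu=np.where(m)
for v,u in zip(vv,uu): print((u,v),np.round(W[v,u]*1000,1),end=' ')
```

```text
(202, 225)
[(np.int64(620), np.int64(-51), np.int64(58)), (np.int64(620), np.int64(-50), np.int64(58)), (np.int64(588), np.int64(-34), np.int64(84)), (np.int64(587), np.int64(-32), np.int64(85)), (np.int64(587), np.int64(-32), np.int64(85)), (np.int64(588), np.int64(-31), np.int64(84)), (np.int64(588), np.int64(-30), np.int64(83))]
[(np.int64(623), np.int64(-52), np.int64(58)), (np.int64(586), np.int64(-34), np.int64(87)), (np.int64(586), np.int64(-33), np.int64(87)), (np.int64(587), np.int64(-32), np.int64(86)), (np.int64(587), np.int64(-31), np.int64(86)), (np.int64(587), np.int64(-30), np.int64(86)), (np.int64(589), np.int64(-30), np.int64(84))]
[(np.int64(623), np.int64(-52), np.int64(59)), (np.int64(587), np.int64(-34), np.int64(87)), (np.int64(587), np.int64(-33), np.int64(88)), (np.int64(587), np.int64(-32), np.int64(87)), (np.int64(588), np.int64(-31), np.int64(87)), (np.int64(589), np.int64(-31), np.int64(86)), (np.int64(624), np.int64(-45), np.int64(58))]
[(np.int64(626), np.int64(-52), np.int64(59)), (np.int64(588), np.int64(-34), np.int64(88)), (np.int64(588), np.int64(-3
[... 7810 characters left out ...]
), np.int64(250)) [637.6 -29.7  86. ] (np.int64(215), np.int64(250)) [638.2 -28.7  85.5] (np.int64(216), np.int64(250)) [638.8 -27.8  85.1] (np.int64(217), np.int64(250)) [640.6 -27.2  83.9] (np.int64(214), np.int64(251)) [639.4 -30.   86.2] (np.int64(215), np.int64(251)) [639.5 -28.9  86. ] (np.int64(216), np.int64(251)) [639.3 -27.6  86.1] (np.int64(213), np.int64(252)) [639.9 -31.   87.3] (np.int64(214), np.int64(252)) [640.6 -30.1  86.8] (np.int64(215), np.int64(252)) [638.5 -28.1  88.1] (np.int64(216), np.int64(252)) [641.4 -28.   86.2] (np.int64(213), np.int64(253)) [641.1 -31.1  87.9] (np.int64(214), np.int64(253)) [640.3 -29.6  88.4] (np.int64(215), np.int64(253)) [641.9 -29.   87.3]
```

```bash
python3 s3.py '[[0.03,-0.03,-0.01,0],[0.06,-0.07,-0.03,0],[0.09,-0.11,-0.05,0],[0.12,-0.15,-0.08,0],[0.15,-0.175,-0.11,0],[0.17,-0.184,-0.13,0],[0.2,-0.184,-0.14,0],[0.23,-0.184,-0.15,0],[0.26,-0.184,-0.17,0],[0.29,-0.184,-0.18,0],[0.31,-0.184,-0.19,0],[0.319,-0.184,-0.196,0]]'
```

```text
q [ 0.072  0.194  2.161 -0.044  0.255 -1.518] p [0.4686 0.0897 0.198 ] tilt 30.5 az 2.9 Yz -0.004 Yaz 93.3
q [-0.097  0.293  2.122  0.362  0.212 -2.061] p [0.5136 0.0347 0.173 ] tilt 30.5 az 2.9 Yz -0.004 Yaz 93.3
q [-0.184  0.422  2.08   0.782  0.168 -2.556] p [ 0.5536 -0.0023  0.133 ] tilt 30.5 az 2.9 Yz -0.004 Yaz 93.3
q [-0.164  0.502  1.992  0.714  0.166 -2.472] p [ 0.5986 -0.0023  0.113 ] tilt 30.5 az 2.9 Yz -0.004 Yaz 93.3
q [-0.154  0.55   1.931  0.649  0.171 -2.397] p [ 0.6281 -0.0023  0.1   ] tilt 30.5 az 2.9 Yz -0.004 Yaz 93.3
```

```bash
python3 -m creep '[{"tx":0.03,"ty":-0.03,"tz":-0.01,"yaw":0},{"tx":0.06,"ty":-0.07,"tz":-0.03,"yaw":0},{"tx":0.09,"ty":-0.11,"tz":-0.05,"yaw":0},{"tx":0.12,"ty":-0.15,"tz":-0.08,"yaw":0},{"tx":0.15,"ty":-0.175,"tz":-0.11,"yaw":0},{"tx":0.17,"ty":-0.184,"tz":-0.13,"yaw":0},{"tx":0.2,"ty":-0.184,"tz":-0.14,"yaw":0},{"tx":0.23,"ty":-0.184,"tz":-0.15,"yaw":0},{"tx":0.26,"ty":-0.184,"tz":-0.17,"yaw":0},{"tx":0.29,"ty":-0.184,"tz":-0.18,"yaw":0},{"tx":0.31,"ty":-0.184,"tz":-0.19,"yaw":0},{"tx":0.319,"ty":-0.184,"tz":-0.194,"yaw":0},{"tx":0.319,"ty":-0.184,"tz":-0.194,"yaw":0},{"tx":0.319,"ty":-0.184,"tz":-0.194,"yaw":0}]' >/dev/null
python3 - <<'E'
from h import *
s=st()
p=arm.read_camera('wrist');cv2.imwrite('pics/wrist16.png',p['frame'][:,:,::-1])
s=st();W=cloud(p,Ttool(s)@p['hand_eye'])
for r in arm.outline_of('fresh_dish',p)[:2]:
    w=W[r['region']];w=w[~np.isnan(w[:,0])]
    print(round(r['confidence'],2),np.round(r['box']),np.percentile(w,[1,50,99],axis=0).round(4).tolist())
m=(W[...,0]>.56)&(W[...,0]<.67)&(abs(W[...,1]+.004)<.045)&(W[...,2]>.085)&(W[...,2]<.091)
vv,uu=np.where(m)
for v,u in zip(vv,uu): 
    if W[v,u,0]<.6: print((int(u),int(v)),np.round(W[v,u]*1000,1),end=' ')
E
```

```text
t 29.0 q [-0.153  0.548  1.931  0.644  0.173 -2.393] pos [ 0.6279 -0.0011  0.1013] X [ 0.507  0.027 -0.862] Y [-0.06   0.998 -0.004] F [-0.5  0.7 -0.2] g 0.69
t 29.05 q [-0.153  0.548  1.932  0.644  0.173 -2.393] pos [ 0.6277 -0.0012  0.1015] X [ 0.507  0.027 -0.862] Y [-0.059  0.998 -0.004] F [-0.1 -0.3 -1. ] g 0.692
0.8 [247. 200. 391. 326.] [[0.5828, -0.0304, 0.1054], [0.598, -0.0032, 0.1221], [0.6411, 0.0247, 0.1338]]
(258, 172) [586.1 -33.4  85.2] (259, 172) [585.8 -32.8  85.6] (262, 172) [586.1 -31.5  85.1] (257, 173) [586.  -33.7  86.1] (258, 173) [586.  -33.2  86.1] (259, 173) [585.6 -32.7  86.5] (260, 173) [586.1 -32.3  86. ] (370, 173) [583.7  18.5  85. ] (372, 173) [583.2  19.3  85.5] (373, 173) [582.8  19.7  85.9] (255, 174) [587.1 -34.8  85.6] (256, 174) [586.2 -34.1  86.6] (257, 174) [585.7 -33.5  87.2] (258, 174) [585.5 -33.   87.3] (259, 174) [585.4 -32.5  87.4] (260, 174) [586.2 -32.3  86.5] (261, 174) [586.  -31.8  86.7] (263, 174) [587.2 -31.1  85.3] (368, 174) [584.   17.6  85.4] (369, 174) [583.4  17.9  86.1] (371, 174) [582.8  18.7  86.7] (372, 174) [584.   19.5
[... 3241 characters left out ...]
587.8 -33.9  88.9] (257, 180) [587.6 -33.4  89.1] (258, 180) [588.  -33.   88.7] (259, 180) [587.8 -32.5  88.9] (260, 180) [587.7 -32.   88.9] (261, 180) [588.2 -31.7  88.4] (369, 180) [586.   18.2  87.3] (370, 180) [584.6  18.3  88.8] (371, 180) [584.8  18.8  88.5] (372, 180) [584.1  19.1  89.3] (373, 180) [584.8  19.7  88.5] (374, 180) [585.6  20.5  87.6] (375, 180) [584.8  20.7  88.4] (256, 181) [588.5 -34.   88.9] (257, 181) [588.5 -33.5  88.8] (258, 181) [588.  -32.9  89.4] (259, 181) [588.7 -32.7  88.5] (260, 181) [588.6 -32.2  88.6] (370, 181) [585.9  18.6  88.1] (371, 181) [585.4  18.9  88.6] (372, 181) [584.4  19.1  89.7] (373, 181) [586.   20.   87.9] (374, 181) [586.   20.5  87.8]
```

View pics/wrist16.png

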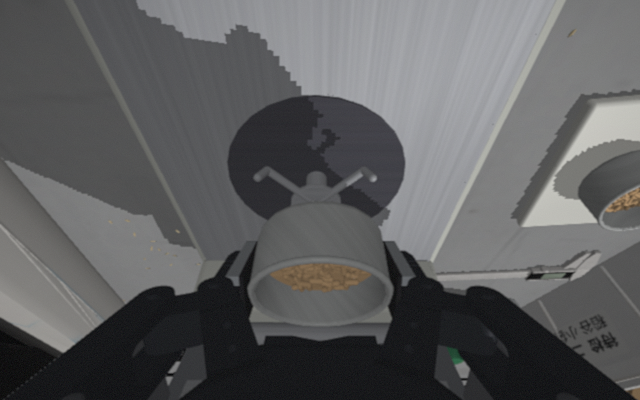

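```bash
python3 -m creep '[{"tx":0.001,"ty":-0.005,"tz":0,"yaw":0},{"tx":0.001,"ty":-0.005,"tz":-0.008,"yaw":0},{"tx":0.001,"ty":-0.005,"tz":-0.016,"yaw":0},{"tx":0.001,"ty":-0.005,"tz":-0.02,"yaw":0},{"tx":0.001,"ty":-0.005,"tz":-0.02,"yaw":0},{"tx":0.001,"ty":-0.005,"tz":-0.02,"yaw":0}]' >/dev/null
python3 - <<'E'
from h import *
s=st()
p=arm.read_camera('wrist');cv2.imwrite('pics/wrist17.png',p['frame'][:,:,::-1])
s=st();W=cloud(p,Ttool(s)@p['hand_eye'])
for r in arm.outline_of('fresh_dish',p)[:2]:
    w=W[r['region']];w=w[~np.isnan(w[:,0])]
    print(round(r['confidence'],2),np.round(r['box']),np.percentile(w,[1,50,99],axis=0).round(4).tolist())
im=p['frame'][130:335,200:440,::-1];cv2.imwrite('pics/w17c.png',cv2.resize(im,None,fx=2.9,fy=2.9,interpolation=cv2.INTER_CUBIC))
E
```

```text
t 29.6 q [-0.159  0.568  1.936  0.753  0.156 -2.508] pos [ 0.6288 -0.0042  0.0916] X [ 0.507  0.026 -0.861] Y [-0.059  0.998 -0.004] F [-0.1  0.  -0.3] g 0.689
t 29.65 q [-0.159  0.568  1.936  0.753  0.156 -2.508] pos [ 0.6289 -0.0042  0.0917] X [ 0.507  0.026 -0.861] Y [-0.059  0.998 -0.004] F [-0.2  0.9 -0.9] g 0.691
0.71 [246. 198. 394. 327.] [[0.584, -0.0335, 0.0954], [0.5992, -0.0062, 0.1123], [0.6423, 0.0217, 0.124]]
```

View pics/w17c.png

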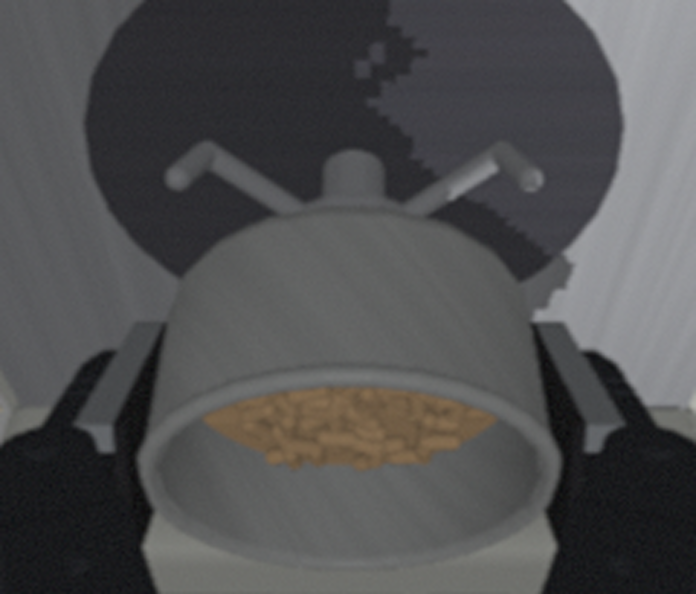

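```bash
python3 -m creep '[{"tx":-0.001,"ty":0.001,"tz":-0.006,"yaw":0},{"tx":-0.001,"ty":0.001,"tz":-0.012,"yaw":0},{"tx":-0.001,"ty":0.001,"tz":-0.018,"yaw":0},{"tx":-0.001,"ty":0.001,"tz":-0.018,"yaw":0}]' >/dev/null; python3 -c "
from h import *;st()"; python3 -m creep '[{"tx":0,"ty":0,"tz":-0.003,"yaw":0},{"tx":0,"ty":0,"tz":-0.004,"yaw":0},{"tx":0,"ty":0,"tz":-0.004,"yaw":0}]' >/dev/null; python3 -c "
from h import *;st()"
```

```text
t 30.03 q [-0.158  0.587  1.943  0.876  0.138 -2.631] pos [ 0.6284 -0.0036  0.0822] X [ 0.507  0.026 -0.862] Y [-0.059  0.998 -0.004] F [-0.2  0.  -0.9] g 0.69
t 30.28 q [-0.158  0.591  1.944  0.904  0.135 -2.659] pos [ 0.6285 -0.0036  0.0805] X [ 0.507  0.026 -0.861] Y [-0.059  0.998 -0.004] F [-0.8 -0.6 -0.7] g 0.695
```

```bash
python3 -m creep '[{"tx":0,"ty":0,"tz":-0.002,"yaw":0},{"tx":0,"ty":0,"tz":-0.002,"yaw":0},{"tx":0,"ty":0,"tz":-0.002,"yaw":0}]' >/dev/null; python3 -c "
from h import *;st()"; python3 -m creep '[{"tx":0,"ty":0,"tz":-0.002,"yaw":0},{"tx":0,"ty":0,"tz":-0.002,"yaw":0},{"tx":0,"ty":0,"tz":-0.002,"yaw":0}]' >/dev/null
python3 - <<'E'
from h import *
s=st()
p=arm.read_camera('wrist');cv2.imwrite('pics/wrist18.png',p['frame'][:,:,::-1])
s=st();W=cloud(p,Ttool(s)@p['hand_eye'])
for r in arm.outline_of('fresh_dish',p)[:2]:
    w=W[r['region']];w=w[~np.isnan(w[:,0])]
    print(round(r['confidence'],2),np.round(r['box']),np.percentile(w,[1,50,99],axis=0).round(4).tolist())
im=p['frame'][130:335,200:440,::-1];cv2.imwrite('pics/w18c.png',cv2.resize(im,None,fx=2.9,fy=2.9,interpolation=cv2.INTER_CUBIC))
E
```

```text
t 30.53 q [-0.158  0.593  1.945  0.919  0.133 -2.675] pos [ 0.6285 -0.0036  0.0795] X [ 0.507  0.026 -0.861] Y [-0.059  0.998 -0.004] F [ 0.6 -1.1 -0.3] g 0.687
t 30.78 q [-0.158  0.595  1.945  0.935  0.132 -2.691] pos [ 0.6286 -0.0036  0.0785] X [ 0.507  0.026 -0.861] Y [-0.059  0.998 -0.004] F [-0.  -0.2  0.1] g 0.693
t 30.83 q [-0.158  0.595  1.945  0.935  0.132 -2.691] pos [ 0.6286 -0.0036  0.0785] X [ 0.507  0.026 -0.861] Y [-0.059  0.998 -0.004] F [ 0.9 -0.5  1.5] g 0.691
0.81 [247. 197. 392. 326.] [[0.5837, -0.0328, 0.0825], [0.5988, -0.0055, 0.0992], [0.642, 0.0222, 0.1108]]
```

View pics/w18c.png

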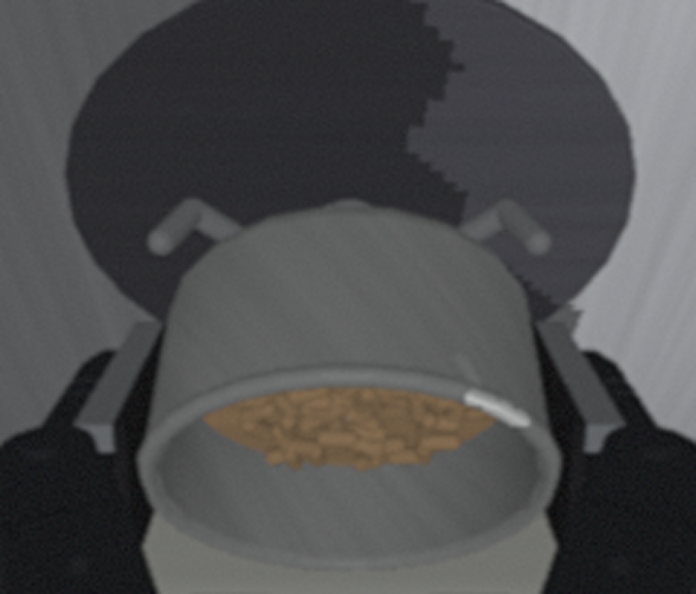

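```bash
python3 -m creep '[{"tx":0,"ty":0,"tz":-0.002,"yaw":0},{"tx":0,"ty":0,"tz":-0.002,"yaw":0},{"tx":0,"ty":0,"tz":-0.002,"yaw":0}]' ; python3 -m creep '[{"tx":0,"ty":0,"tz":0,"yaw":0}]'
```

```text
time_s: 31.13
tool_pos: [0.6286, -0.0036, 0.0776]
orientation: [0.868, -0.016, 0.496, 0.025]
force: [0.3, -0.5, 3.0]
gripper_width: 0.689
time_s: 31.22
tool_pos: [0.6286, -0.0036, 0.0776]
orientation: [0.868, -0.016, 0.496, 0.025]
force: [-0.7, 0.6, 3.8]
gripper_width: 0.691
```

```bash
python3 -m creep '[{"tx":0,"ty":0,"tz":0.001,"yaw":0},{"tx":0,"ty":0,"tz":0.001,"yaw":0},{"tx":0,"ty":0,"tz":0.001,"yaw":0},{"tx":0,"ty":0,"tz":0.001,"yaw":0},{"tx":0,"ty":0,"tz":0.001,"yaw":0}]' 0.9 20
python3 - <<'E'
from h import *
s=st()
p=arm.read_camera('wrist')
s=st();W=cloud(p,Ttool(s)@p['hand_eye'])
for r in arm.outline_of('fresh_dish',p)[:2]:
    w=W[r['region']];w=w[~np.isnan(w[:,0])]
    print(round(r['confidence'],2),np.round(r['box']),np.percentile(w,[1,50,99],axis=0).round(4).tolist())
im=p['frame'][130:335,200:440,::-1];cv2.imwrite('pics/w19c.png',cv2.resize(im,None,fx=2.9,fy=2.9,interpolation=cv2.INTER_CUBIC))
E
```

```text
time_s: 31.63
tool_pos: [0.6284, -0.0036, 0.0779]
orientation: [0.868, -0.016, 0.496, 0.025]
force: [1.0, 0.5, -1.2]
gripper_width: 0.949
t 31.63 q [-0.158  0.596  1.946  0.943  0.131 -2.699] pos [ 0.6284 -0.0036  0.0779] X [ 0.507  0.026 -0.862] Y [-0.059  0.998 -0.004] F [ 1.   0.5 -1.2] g 0.949
t 31.68 q [-0.158  0.596  1.946  0.943  0.131 -2.699] pos [ 0.6284 -0.0036  0.0779] X [ 0.507  0.026 -0.862] Y [-0.059  0.998 -0.004] F [ 0.1 -0.7  0.2] g 0.951
0.86 [248. 202. 394. 330.] [[0.5835, -0.0337, 0.0811], [0.5991, -0.0056, 0.0994], [0.6427, 0.0228, 0.1111]]
```

View pics/w19c.png

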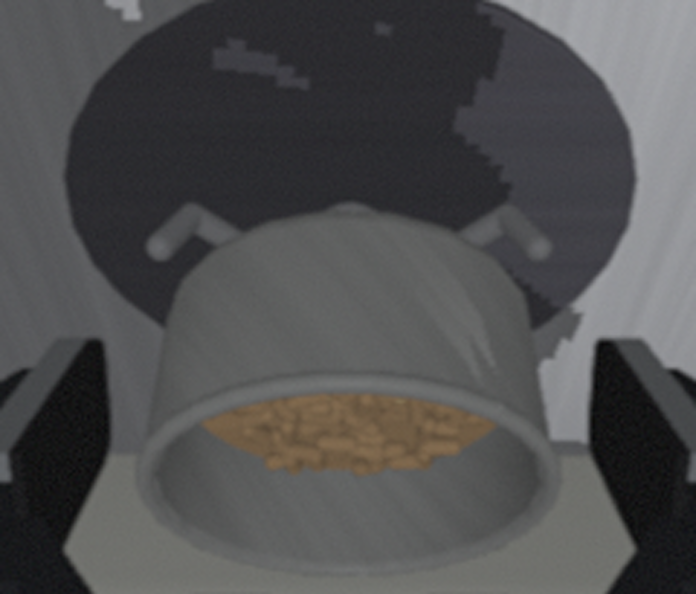

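```bash
python3 -m creep '[{"tx":-0.012,"ty":0,"tz":0.02,"yaw":0},{"tx":-0.03,"ty":-0.001,"tz":0.05,"yaw":0},{"tx":-0.055,"ty":-0.002,"tz":0.09,"yaw":0},{"tx":-0.08,"ty":-0.003,"tz":0.13,"yaw":0},{"tx":-0.14,"ty":-0.003,"tz":0.16,"yaw":0},{"tx":-0.2,"ty":-0.003,"tz":0.2,"yaw":0},{"tx":-0.28,"ty":-0.003,"tz":0.24,"yaw":0},{"tx":-0.32,"ty":-0.003,"tz":0.26,"yaw":0},{"tx":-0.32,"ty":-0.003,"tz":0.26,"yaw":0},{"tx":-0.32,"ty":-0.003,"tz":0.26,"yaw":0}]' >/dev/null
python3 - <<'E'
from h import *
s=st()
p=arm.read_camera('wrist');cv2.imwrite('pics/wrist20.png',p['frame'][:,:,::-1])
W=cloud(p,Ttool(s)@p['hand_eye'])
for r in arm.outline_of('fresh_dish',p)[:3]:
    w=W[r['region']];w=w[~np.isnan(w[:,0])]
    c=(np.percentile(w,1,axis=0)+np.percentile(w,99,axis=0))/2
    print(round(r['confidence'],2),np.round(r['box']),np.percentile(w,[1,50,99],axis=0).round(4).tolist())
    rr=np.hypot(w[:,0]-c[0],w[:,1]-c[1]); t=w[(rr>.0275)&(w[:,2]>c[2]+.008)]
    A=np.c_[t[:,:2]-c[:2],np.ones(len(t))]; print('rim plane',np.linalg.lstsq(A,t[:,2],rcond=None)[0].round(4),len(t), 'front/back z',np.percentile(t[t[:,0]<c[0]-.02][:,2],80),np.percentile(t[t[:,0]>c[0]+.02][:,2],80))
p=arm.read_camera('scene');cv2.imwrite('pics/scene20.png',cv2.resize(p['frame'][60:340,180:480,::-1],None,fx=2.1,fy=2.1))
E
```

```text
t 32.57 q [-0.248  0.155  2.169  0.47   0.337 -2.286] pos [ 0.4681 -0.0053  0.2089] X [ 0.509  0.026 -0.86 ] Y [-0.058  0.998 -0.005] F [ 0.2 -0.3  0.7] g 0.948
0.83 [604.   1. 638.  59.] [[0.381, 0.2327, 0.0034], [0.3989, 0.2377, 0.0177], [0.4153, 0.2702, 0.0321]]Traceback (most recent call last):
  File "<stdin>", line 10, in <module>
    return _quantile_unchecked(
        a, q, axis, out, overwrite_input, method, keepdims, weights)
    return _ureduce(a,
                    func=_quantile_ureduce_func,
    ...<5 lines>...
                    overwrite_input=overwrite_input,
                    method=method)
    r = func(a, **kwargs)
    result = _quantile(arr,
                       quantiles=q,
    ...<2 lines>...
                       out=out,
                       weights=wgt)
    slices_having_nans = np.isnan(arr[-1, ...])
                                  ~~~^^^^^^^^^
IndexError: index -1 is out of bounds for axis 0 with size 0
```

View pics/wrist20.png

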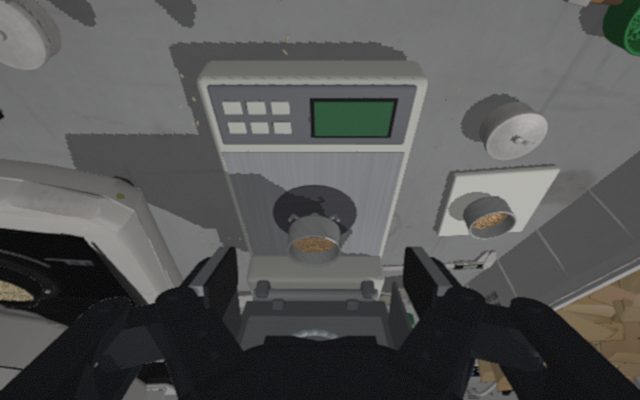

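Run:
```python
from h import *
s=st()
p=arm.read_camera('wrist')
W=cloud(p,Ttool(s)@p['hand_eye'])
def rim(c):
    c=np.array(c)
    x,y,z=[W[...,i] for i in range(3)]
    m=(np.hypot(x-c[0],y-c[1])<.034)&(z>c[2]-.006)&(z<c[2]+.01)
    w=W[m]; print('ext',w.min(0).round(4),w.max(0).round(4))
    cc=(w.min(0)+w.max(0))/2; rr=np.hypot(w[:,0]-cc[0],w[:,1]-cc[1]); 
    # top-of-rim: max z per angle
    a=np.arctan2(w[:,1]-cc[1],w[:,0]-cc[0]); out=[]
    for k in range(8):
        mm=(abs((a-k*np.pi/4+np.pi)%(2*np.pi)-np.pi)<.39)&(rr>.026)
        out.append(round(float(np.percentile(w[mm][:,2],90)),4) if mm.sum()>3 else None)
    print('rim z by 45deg from +x',out)
rim([.613,-.0055,.110]); rim([.638,.239,.040])
p=arm.read_camera('scene');cv2.imwrite('pics/scene20.png',cv2.resize(p['frame'][60:340,180:480,::-1],None,fx=2.1,fy=2.1))
```

```text
t 32.67 q [-0.247  0.158  2.167  0.47   0.337 -2.286] pos [ 0.4694 -0.0053  0.2081] X [ 0.508  0.026 -0.861] Y [-0.059  0.998 -0.004] F [ 0.6 -0.3  0.6] g 0.948
ext [ 0.5824 -0.035   0.104 ] [0.6438 0.0253 0.1122]
rim z by 45deg from +x [0.1107, 0.1109, 0.111, 0.111, 0.1109, 0.1109, 0.111, 0.111]
ext [0.6081 0.2091 0.034 ] [0.6689 0.2689 0.0424]
rim z by 45deg from +x [0.041, 0.0408, 0.0412, 0.0414, 0.0411, 0.041, 0.0409, 0.0413]
```

View pics/scene20.png

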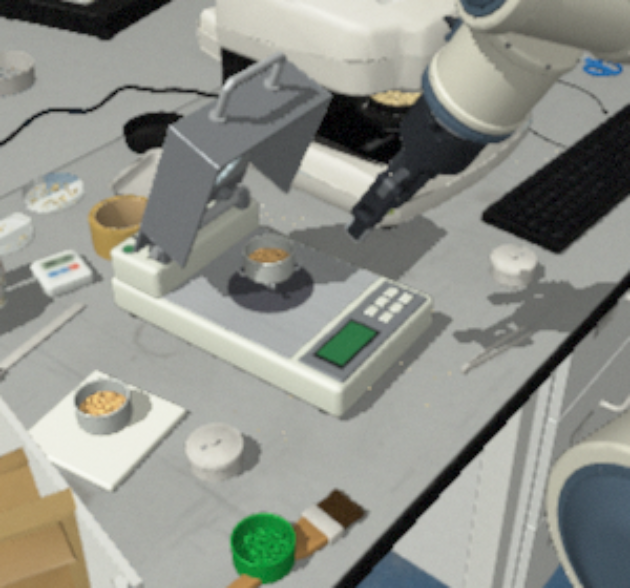

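```bash
python3 s3.py '[[0,0,0.08,0],[0,0,0.16,0],[0,0,0.24,0],[0.02,0,0.32,0],[0.07,0,0.38,0],[0.14,0,0.4,0],[0.22,0.001,0.4,0],[0.27,0.002,0.396,0],[0.282,0.002,0.396,0],[0.3,0.003,0.36,0],[0.33,0.004,0.31,0],[0.35,0.005,0.28,0],[0.364,0.006,0.258,0]]'
```

```text
q [-0.247  0.159  2.167  0.47   0.337 -2.286] p [ 0.469  -0.0053  0.2074] tilt 30.5 az 3.0 Yz -0.004 Yaz 93.4
q [-0.247 -0.053  1.954  0.224  0.74  -2.005] p [ 0.469  -0.0053  0.3274] tilt 30.5 az 3.0 Yz -0.004 Yaz 93.4
q [-0.2   -0.009  1.683  0.156  0.954 -1.888] p [ 0.539  -0.0053  0.4074] tilt 30.5 az 3.0 Yz -0.004 Yaz 93.4
q [-0.165  0.11   1.56   0.135  0.954 -1.845] p [ 0.61   -0.0043  0.4054] tilt 30.5 az 3.0 Yz -0.004 Yaz 93.4
q [-0.15   0.21   1.596  0.14   0.818 -1.85 ] p [ 0.644  -0.0028  0.3474] tilt 30.5 az 3.0 Yz -0.004 Yaz 93.4
q [-0.147  0.23   1.599  0.141  0.794 -1.851] p [ 0.651  -0.0023  0.3364] tilt 30.5 az 3.0 Yz -0.004 Yaz 93.4
```

```bash
python3 -m creep '[{"tx":0,"ty":0,"tz":0.08,"yaw":0},{"tx":0,"ty":0,"tz":0.16,"yaw":0},{"tx":0,"ty":0,"tz":0.24,"yaw":0},{"tx":0.02,"ty":0,"tz":0.32,"yaw":0},{"tx":0.07,"ty":0,"tz":0.38,"yaw":0},{"tx":0.14,"ty":0,"tz":0.4,"yaw":0},{"tx":0.22,"ty":0.001,"tz":0.4,"yaw":0},{"tx":0.27,"ty":0.002,"tz":0.396,"yaw":0},{"tx":0.282,"ty":0.002,"tz":0.396,"yaw":0},{"tx":0.282,"ty":0.002,"tz":0.396,"yaw":0}]' -1 20 >/dev/null
python3 - <<'E'
from h import *
s=st()
p=arm.read_camera('wrist');cv2.imwrite('pics/wrist21.png',p['frame'][:,:,::-1])
W=cloud(p,Ttool(s)@p['hand_eye'])
x,y,z=[W[...,i] for i in range(3)]
m=(abs(x-.62)<.02)&(abs(y+.003)<.03)&(z>.315)&(z<.36)
w=W[m]; print(len(w), w.mean(0).round(4) if len(w) else '', np.percentile(w,[2,98],axis=0).round(4) if len(w) else '')
E
```

```text
t 33.6 q [-0.165  0.113  1.559  0.135  0.954 -1.845] pos [ 0.6112 -0.0038  0.4042] X [ 0.505  0.027 -0.863] Y [-0.06   0.998 -0.003] F [-0.8  0.7 -0.1] g -0.003
1202 [ 0.615  -0.0029  0.3368] [[ 0.6113 -0.0318  0.3317]
 [ 0.6204  0.0257  0.3396]]
```

View pics/wrist21.png

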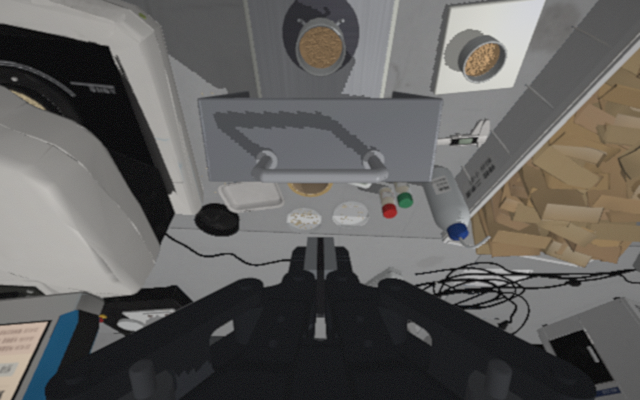

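```bash
python3 -m creep '[{"tx":0.02,"ty":0.001,"tz":-0.03,"yaw":0},{"tx":0.04,"ty":0.002,"tz":-0.07,"yaw":0},{"tx":0.065,"ty":0.003,"tz":-0.11,"yaw":0},{"tx":0.08,"ty":0.004,"tz":-0.134,"yaw":0},{"tx":0.08,"ty":0.004,"tz":-0.134,"yaw":0},{"tx":0.08,"ty":0.004,"tz":-0.134,"yaw":0}]' >/dev/null
python3 - <<'E'
from h import *
s=st()
p=arm.read_camera('wrist');cv2.imwrite('pics/wrist22.png',p['frame'][:,:,::-1])
E
python3 - <<'E'
import numpy as np
bar=lambda a: np.array([.7196-.245*np.cos(a)*.9984, .112+.245*np.sin(a)])
for a in [1.15,1.1,1.0,.9,.8,.7,.6,.5,.4,.3,.2,.15,.1,.05,.02,0]:
    b=bar(a); print(a,b.round(4),'TCP',(b+[.0214,-.0048]).round(4), 'rel1.15 units',((b-bar(1.15))/.5).round(3), 'dy units',round((.245*(np.cos(1.15)-np.cos(a)))*.056/.5,3))
E
```

```text
t 34.15 q [-0.148  0.225  1.6    0.141  0.799 -1.85 ] pos [ 0.6485 -0.0021  0.3386] X [ 0.506  0.027 -0.862] Y [-0.059  0.998 -0.004] F [-0.3  0.1  1.5] g 0.0
1.15 [0.6197 0.3356] TCP [0.6411 0.3308] rel1.15 units [0. 0.] dy units 0.0
1.1 [0.6086 0.3303] TCP [0.63   0.3255] rel1.15 units [-0.022 -0.011] dy units -0.001
1.0 [0.5874 0.3182] TCP [0.6088 0.3134] rel1.15 units [-0.064 -0.035] dy units -0.004
0.9 [0.5675 0.3039] TCP [0.5889 0.2991] rel1.15 units [-0.104 -0.063] dy units -0.006
0.8 [0.5492 0.2878] TCP [0.5706 0.283 ] rel1.15 units [-0.141 -0.096] dy units -0.008
0.7 [0.5325 0.2698] TCP [0.5539 0.265 ] rel1.15 units [-0.174 -0.132] dy units -0.01
0.6 [0.5177 0.2503] TCP [0.5391 0.2455] rel1.15 units [-0.204 -0.171] dy units -0.011
0.5 [0.5049 0.2295] TCP [0.5263 0.2247] rel1.15 units [-0.229 -0.212] dy units -0.013
0.4 [0.4943 0.2074] TCP [0.5157 0.2026] rel1.15 units [-0.251 -0.256] dy units -0.014
0.3 [0.4859 0.1844] TCP [0.5073 0.1796] rel1.15 units [-0.268 -0.302] dy units -0.015
0.2 [0.4799 0.1607] TCP [0.5013 0.1559] rel1.15 units [-0.28 -0.35] dy units -0.016
0.15 [0.4777 0.1486] TCP [0.4991 0.1438] rel1.15 units [-0.284 -0.374] dy units -0.016
0.1 [0.4762 0.1365] TCP [0.4976 0.1317] rel1.15 units [-0.287 -0.398] dy units -0.016
0.05 [0.4753 0.1242] TCP [0.4967 0.1194] rel1.15 units [-0.289 -0.423] dy units -0.016
0.02 [0.475  0.1169] TCP [0.4964 0.1121] rel1.15 units [-0.289 -0.437] dy units -0.016
0 [0.475 0.112] TCP [0.4964 0.1072] rel1.15 units [-0.289 -0.447] dy units -0.016
```

View pics/wrist22.png

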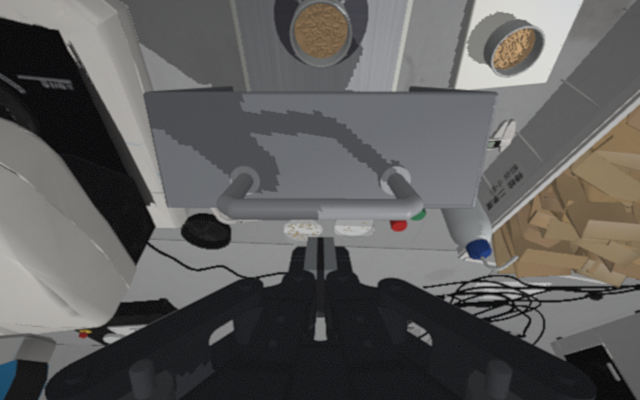

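Run:
```python
from sim import *
from cell import arm
q=arm.state()['joint_pos']; show(q)
bar=lambda a: np.array([.7196-.245*np.cos(a)*.9984, .112+.245*np.sin(a)])
for a in np.arange(1.1,-.01,-.1):
    b=bar(a)+[.0214,-.0048]; y=-.0035-(.245*(np.cos(a)-np.cos(1.15)))*.056
    p,R=pose(q); t=np.array([b[0],y,b[1]])
    q=call(q,[tuple(np.r_[(t-p)/.5,0])]*2); print(round(a,2),t.round(3),end=' '); show(q)
```

```text
q [-0.148  0.224  1.599  0.141  0.799 -1.85 ] p [ 0.6485 -0.0022  0.3395] tilt 30.5 az 3.0 Yz -0.004 Yaz 93.4
1.1 [ 0.63  -0.004  0.326] q [-0.158  0.209  1.661  0.155  0.755 -1.874] p [ 0.63   -0.0041  0.3255] tilt 30.5 az 3.0 Yz -0.004 Yaz 93.4
1.0 [ 0.609 -0.005  0.313] q [-0.168  0.19   1.724  0.17   0.713 -1.899] p [ 0.6088 -0.0053  0.3134] tilt 30.5 az 3.0 Yz -0.004 Yaz 93.4
0.9 [ 0.589 -0.006  0.299] q [-0.179  0.177  1.786  0.189  0.666 -1.928] p [ 0.5889 -0.0064  0.2991] tilt 30.5 az 3.0 Yz -0.004 Yaz 93.4
0.8 [ 0.571 -0.007  0.283] q [-0.19   0.171  1.848  0.213  0.613 -1.963] p [ 0.5706 -0.0075  0.283 ] tilt 30.5 az 3.0 Yz -0.004 Yaz 93.4
0.7 [ 0.554 -0.008  0.265] q [-0.2    0.172  1.909  0.243  0.555 -2.005] p [ 0.5539 -0.0084  0.265 ] tilt 30.5 az 3.0 Yz -0.004 Yaz 93.4
0.6 [ 0.539 -0.009  0.246] q [-0.211  0.181  1.968  0.284  0.491 -2.058] p [ 0.5391 -0.0092  0.2455] tilt 30.5 az 3.0 Yz -0.004 Yaz 93.4
0.5 [ 0.526 -0.01   0.225] q [-0.22   0.201  2.025  0.341  0.421 -2.128] p [ 0.5263 -0.0099  0.2247] tilt 30.5 az 3.0 Yz -0.004 Yaz 93.4
0.4 [ 0.516 -0.011  0.203] q [-0.229  0.231  2.079  0.428  0.346 -2.228] p [ 0.5157 -0.0105  0.2026] tilt 30.5 az 3.0 Yz -0.004 Yaz 93.4
0.3 [ 0.507 -0.011  0.18 ] q [-0.236  0.271  2.128  0.573  0.269 -2.385] p [ 0.5073 -0.011   0.1796] tilt 30.5 az 3.0 Yz -0.004 Yaz 93.4
0.2 [ 0.501 -0.011  0.156] q [-0.241  0.322  2.172  0.841  0.198 -2.665] p [ 0.5013 -0.0113  0.1559] tilt 30.5 az 3.0 Yz -0.004 Yaz 93.4
0.1 [ 0.498 -0.012  0.132] q [-0.242  0.378  2.204  1.249  0.155 -3.08 ] p [ 0.4984 -0.0113  0.1335] tilt 30.4 az 3.0 Yz -0.004 Yaz 93.4
-0.0 [ 0.496 -0.012  0.107] q [-0.23   0.413  2.193  1.258  0.141 -3.08 ] p [ 0.5022 -0.0103  0.1194] tilt 29.2 az 2.8 Yz -0.005 Yaz 93.2
```

Run:
```python
from sim import *
for ph in (3,0,-5,-10,-15,-20,-25,-30):
    for z in (.104,.13,.156):
        S=[np.array([-.1,.4,2.1,j4,.2,-1.6-j4]) for j4 in (-1,-.5,0,.5,1)]
        print(ph,z,[x.round(2).tolist() for x in solve([.497,-.011,z],np.radians(ph),np.radians(30.5),1,S)])
```

```text
3 0.104 []
3 0.13 []
3 0.156 [[-0.24, 0.32, 2.18, 0.86, 0.2, -2.68]]
0 0.104 []
0 0.13 []
0 0.156 [[-0.22, 0.32, 2.18, 0.74, 0.16, -2.49]]
-5 0.104 []
-5 0.13 []
-5 0.156 []
-10 0.104 []
-10 0.13 []
-10 0.156 []
-15 0.104 []
-15 0.13 []
-15 0.156 [[-0.08, 0.32, 2.17, -0.63, 0.16, -0.79]]
-20 0.104 []
-20 0.13 []
-20 0.156 [[-0.04, 0.33, 2.15, -0.82, 0.22, -0.49]]
-25 0.104 []
-25 0.13 [[0.0, 0.4, 2.17, -1.21, 0.23, 0.01]]
-25 0.156 [[0.0, 0.34, 2.14, -0.89, 0.28, -0.31]]
-30 0.104 []
-30 0.13 [[0.04, 0.41, 2.14, -1.15, 0.3, 0.06]]
-30 0.156 [[0.04, 0.35, 2.12, -0.91, 0.35, -0.19]]
```

```bash
python3 -m creep '[{"tx":-0.015,"ty":0,"tz":-0.016,"yaw":0},{"tx":-0.037,"ty":-0.001,"tz":-0.027,"yaw":0},{"tx":-0.058,"ty":-0.002,"tz":-0.039,"yaw":0},{"tx":-0.079,"ty":-0.004,"tz":-0.051,"yaw":0},{"tx":-0.099,"ty":-0.005,"tz":-0.064,"yaw":0},{"tx":-0.119,"ty":-0.006,"tz":-0.079,"yaw":0}]'
python3 - <<'E'
from h import *
s=st()
p=arm.read_camera('wrist');cv2.imwrite('pics/wrist23.png',p['frame'][:,:,::-1])
E
```

```text
time_s: 34.7
tool_pos: [0.5897, -0.0053, 0.3015]
orientation: [0.869, -0.017, 0.494, 0.024]
force: [1.1, 0.0, 1.7]
gripper_width: -0.001
t 34.7 q [-0.176  0.174  1.785  0.187  0.666 -1.924] pos [ 0.5897 -0.0053  0.3015] X [ 0.51   0.026 -0.86 ] Y [-0.059  0.998 -0.005] F [1.1 0.  1.7] g -0.001
```

View pics/wrist23.png

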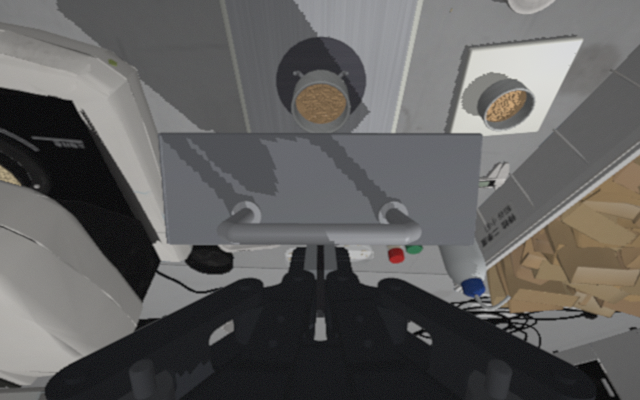

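```bash
cat >> h.py <<'E'
def barpos(x0=.7196):
    s=arm.state(); p=arm.read_camera('wrist'); W=cloud(p,Ttool(s)@p['hand_eye'])
    x,y,z=[W[...,i] for i in range(3)]
    rr=np.hypot(x-x0,z-.112)
    m=(abs(rr-.246)<.009)&(y>-.045)&(y<.025)&(x<x0)&(z>.09)
    # exclude gripper: rows above fingers
    vv,uu=np.where(m); w=W[m]
    a=np.arctan2(w[:,2]-.112,x0-w[:,0])
    print('n',len(w),'angle pct',np.percentile(a,[5,25,50,75,95]).round(3) if len(w) else '', 'rows',vv.min() if len(vv) else '',vv.max() if len(vv) else '')
    return p
E
python3 -c "
from h import *;barpos()"
```

```text
n 3939 angle pct [0.871 0.88  0.891 0.905 0.93 ] rows 223 264
```

```bash
python3 -m creep '[{"tx":-0.019,"ty":-0.001,"tz":-0.016,"yaw":0},{"tx":-0.037,"ty":-0.002,"tz":-0.033,"yaw":0},{"tx":-0.054,"ty":-0.003,"tz":-0.051,"yaw":0},{"tx":-0.07,"ty":-0.004,"tz":-0.069,"yaw":0},{"tx":-0.085,"ty":-0.004,"tz":-0.088,"yaw":0},{"tx":-0.1,"ty":-0.005,"tz":-0.108,"yaw":0},{"tx":-0.113,"ty":-0.006,"tz":-0.128,"yaw":0},{"tx":-0.125,"ty":-0.007,"tz":-0.149,"yaw":0},{"tx":-0.136,"ty":-0.007,"tz":-0.171,"yaw":0},{"tx":-0.147,"ty":-0.008,"tz":-0.193,"yaw":0},{"tx":-0.156,"ty":-0.008,"tz":-0.216,"yaw":0},{"tx":-0.164,"ty":-0.009,"tz":-0.239,"yaw":0},{"tx":-0.17,"ty":-0.009,"tz":-0.262,"yaw":0},{"tx":-0.17,"ty":-0.009,"tz":-0.262,"yaw":0}]'
python3 - <<'E'
from h import *
s=st()
p=barpos();cv2.imwrite('pics/wrist24.png',p['frame'][:,:,::-1])
p=arm.read_camera('scene');cv2.imwrite('pics/scene24.png',cv2.resize(p['frame'][60:340,180:480,::-1],None,fx=2.1,fy=2.1))
E
```

```text
time_s: 35.97
tool_pos: [0.5049, -0.0095, 0.1679]
orientation: [0.868, -0.016, 0.496, 0.025]
force: [-0.2, 1.4, 0.3]
gripper_width: -0.001
t 35.97 q [-0.234  0.296  2.149  0.677  0.232 -2.491] pos [ 0.5049 -0.0095  0.1679] X [ 0.507  0.027 -0.862] Y [-0.059  0.998 -0.003] F [-0.2  1.4  0.3] g -0.001
n 4859 angle pct [0.24  0.254 0.266 0.281 0.36 ] rows 225 339
```

View pics/scene24.png

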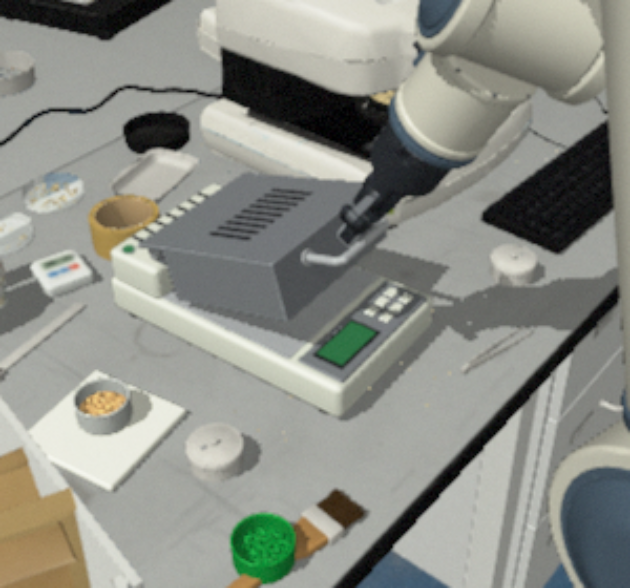

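```bash
python3 -m creep '[{"tx":0.008,"ty":0,"tz":0.008,"yaw":0},{"tx":-0.03,"ty":0,"tz":0.08,"yaw":0},{"tx":-0.06,"ty":0,"tz":0.14,"yaw":0},{"tx":-0.03,"ty":0,"tz":0.19,"yaw":0},{"tx":0.05,"ty":0.004,"tz":0.19,"yaw":0},{"tx":0.12,"ty":0.008,"tz":0.18,"yaw":0},{"tx":0.15,"ty":0.01,"tz":0.14,"yaw":0},{"tx":0.15,"ty":0.01,"tz":0.07,"yaw":0},{"tx":0.15,"ty":0.01,"tz":0.05,"yaw":0},{"tx":0.15,"ty":0.01,"tz":0.05,"yaw":0}]'
python3 - <<'E'
from h import *
s=st()
p=arm.read_camera('wrist');cv2.imwrite('pics/wrist25.png',p['frame'][:,:,::-1])
W=cloud(p,Ttool(s)@p['hand_eye']); 
m=(abs(W[...,1]+.05)<.02)&(W[...,0]>.53)&(W[...,0]<.68)&(W[...,2]>.1)&(W[...,2]<.25)
w=W[m]; A=np.c_[w[:,0]-.58,np.ones(len(w))]; print(len(w),np.linalg.lstsq(A,w[:,2],rcond=None)[0])
E
```

```text
time_s: 36.9
tool_pos: [0.5794, -0.0045, 0.1918]
orientation: [0.867, -0.016, 0.497, 0.025]
force: [-0.2, 0.6, -0.6]
gripper_width: 0.006
t 36.9 q [-0.178  0.328  1.955  0.334  0.36  -2.093] pos [ 0.5794 -0.0045  0.1918] X [ 0.504  0.026 -0.863] Y [-0.059  0.998 -0.004] F [-0.2  0.6 -0.6] g 0.006
12660 [-0.58109303  0.1840322 ]
```

View pics/wrist25.png

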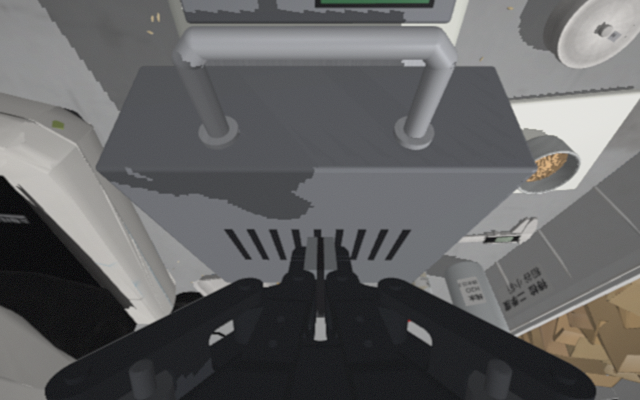

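Run:
```python
from h import *
s=arm.state()
p=arm.read_camera('wrist')
W=cloud(p,Ttool(s)@p['hand_eye']); x,y,z=[W[...,i] for i in range(3)]
for x0 in np.arange(.44,.72,.02):
    m=(abs(y+.07)<.012)&(abs(x-x0)<.004)&(z>.03)&(z<.4)
    print(round(x0,2),m.sum(),np.percentile(z[m],[10,50,90]).round(4) if m.sum() else '')
p=arm.read_camera('scene');cv2.imwrite('pics/scene25.png',cv2.resize(p['frame'][60:340,180:480,::-1],None,fx=2.1,fy=2.1))
p=arm.read_camera('top');W=cloud(p); x,y,z=[W[...,i] for i in range(3)]
for x0 in np.arange(.46,.78,.02):
    m=(abs(y-.06)<.02)&(abs(x-x0)<.004)
    print('top',round(x0,2),m.sum(),np.percentile(z[m],[10,50,90]).round(4) if m.sum() else '')
```

```text
0.44 0 
0.46 0 
0.48 4 [0.1742 0.1746 0.1747]
0.5 474 [0.0571 0.0582 0.1737]
0.52 891 [0.1195 0.1347 0.2676]
0.54 653 [0.0568 0.1791 0.1802]
0.56 359 [0.1732 0.1741 0.175 ]
0.58 261 [0.1678 0.1687 0.1697]
0.6 194 [0.1627 0.1637 0.1647]
0.62 147 [0.1575 0.1583 0.1592]
0.64 110 [0.152  0.1529 0.154 ]
0.66 86 [0.1465 0.1475 0.1484]
0.68 71 [0.1414 0.1422 0.1431]
0.7 62 [0.1359 0.1369 0.1377]
top 0.46 34 [0.4988 0.5195 0.5269]
top 0.48 1 [0.4793 0.4793 0.4793]
top 0.5 0 
top 0.52 55 [0.1407 0.1507 0.2269]
top 0.54 48 [0.1761 0.1799 0.2818]
top 0.56 21 [0.1716 0.1736 0.1756]
top 0.58 49 [0.1646 0.1664 0.1698]
top 0.6 46 [0.1602 0.1628 0.1646]
top 0.62 46 [0.1542 0.1572 0.1597]
top 0.64 41 [0.1495 0.1511 0.154 ]
top 0.66 44 [0.1438 0.1466 0.1486]
top 0.68 40 [0.1377 0.1398 0.1438]
top 0.7 42 [0.1328 0.1356 0.138 ]
top 0.72 37 [0.1281 0.1299 0.1327]
top 0.74 31 [0.0952 0.0972 0.0999]
top 0.76 41 [0.094  0.0968 0.0998]
```

View pics/scene25.png

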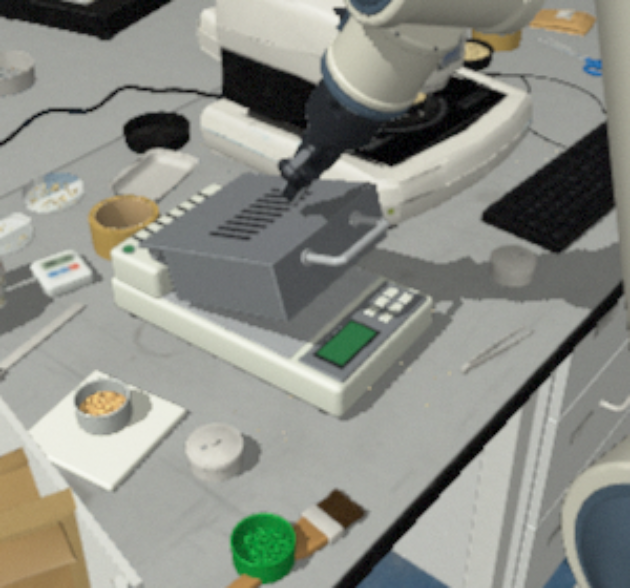

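```bash
python3 -m creep '[{"tx":-0.027,"ty":-0.002,"tz":-0.015,"yaw":0},{"tx":-0.027,"ty":-0.002,"tz":-0.03,"yaw":0},{"tx":-0.027,"ty":-0.002,"tz":-0.045,"yaw":0},{"tx":-0.027,"ty":-0.002,"tz":-0.06,"yaw":0},{"tx":-0.027,"ty":-0.002,"tz":-0.075,"yaw":0},{"tx":-0.027,"ty":-0.002,"tz":-0.085,"yaw":0},{"tx":-0.027,"ty":-0.002,"tz":-0.085,"yaw":0}]'
cat > hoodang.py <<'E'
from h import *
def ang():
    p=arm.read_camera('top');W=cloud(p); x,y,z=[W[...,i] for i in range(3)]
    m=(abs(y+.0)<.09)&(x>.58)&(x<.70)&(z>.11)&(z<.19)
    w=W[m]
    for _ in range(4):
        A=np.c_[w[:,0]-.58,w[:,1],np.ones(len(w))]; c=np.linalg.lstsq(A,w[:,2],rcond=None)[0]; r=np.abs(A@c-w[:,2]); w=w[r<max(.002,2*np.median(r))]
    print('top: slope',c.round(4),'n',len(w)); return p
ang()
E
python3 hoodang.py
```

```text
time_s: 37.68
tool_pos: [0.5669, -0.0056, 0.1517]
orientation: [0.868, -0.016, 0.495, 0.025]
force: [-0.5, -0.7, -0.3]
gripper_width: -0.001
top: slope [-0.1096 -0.0064  0.1456] n 2063
```

```bash
python3 -m creep '[{"tx":0,"ty":0,"tz":-0.007,"yaw":0},{"tx":0,"ty":0,"tz":-0.014,"yaw":0},{"tx":0,"ty":0,"tz":-0.02,"yaw":0},{"tx":0,"ty":0,"tz":-0.02,"yaw":0}]'; python3 hoodang.py;  python3 -m creep '[{"tx":0,"ty":0,"tz":-0.003,"yaw":0},{"tx":0,"ty":0,"tz":-0.006,"yaw":0},{"tx":0,"ty":0,"tz":-0.006,"yaw":0}]'; python3 hoodang.py
```

```text
time_s: 38.07
tool_pos: [0.567, -0.0056, 0.1419]
orientation: [0.868, -0.016, 0.495, 0.025]
force: [0.8, -0.8, -0.4]
gripper_width: -0.0
top: slope [-0.0498 -0.0019  0.137 ] n 2064
time_s: 38.37
tool_pos: [0.5667, -0.0056, 0.1382]
orientation: [0.868, -0.016, 0.496, 0.025]
force: [0.4, -0.5, 1.5]
gripper_width: -0.002
top: slope [-0.0273  0.0003  0.1339] n 2035
```

```bash
python3 -m creep '[{"tx":0,"ty":0,"tz":-0.003,"yaw":0},{"tx":0,"ty":0,"tz":-0.006,"yaw":0},{"tx":0,"ty":0,"tz":-0.006,"yaw":0}]'; python3 -m creep '[{"tx":0,"ty":0,"tz":-0.002,"yaw":0},{"tx":0,"ty":0,"tz":-0.003,"yaw":0},{"tx":0,"ty":0,"tz":-0.003,"yaw":0}]'; python3 hoodang.py
```

```text
time_s: 38.67
tool_pos: [0.5664, -0.0056, 0.1347]
orientation: [0.868, -0.016, 0.496, 0.025]
force: [-0.1, -1.0, 0.1]
gripper_width: -0.003
time_s: 38.92
tool_pos: [0.5665, -0.0056, 0.1337]
orientation: [0.868, -0.016, 0.496, 0.025]
force: [-4.8, -0.8, 10.3]
gripper_width: 0.001
top: slope [-0.003   0.0006  0.1304] n 2015
```

```bash
python3 -m creep '[{"tx":0,"ty":0,"tz":-0.001,"yaw":0},{"tx":0,"ty":0,"tz":-0.001,"yaw":0},{"tx":0,"ty":0,"tz":-0.001,"yaw":0}]'; python3 hoodang.py; python3 -m creep '[{"tx":0,"ty":0,"tz":-0.001,"yaw":0},{"tx":0,"ty":0,"tz":-0.001,"yaw":0},{"tx":0,"ty":0,"tz":-0.001,"yaw":0}]'; python3 hoodang.py
```

```text
time_s: 39.22
tool_pos: [0.5666, -0.0056, 0.1335]
orientation: [0.868, -0.016, 0.495, 0.025]
force: [-6.1, 0.2, 15.0]
gripper_width: -0.002
top: slope [-0.0041  0.0015  0.1305] n 2007
time_s: 39.52
tool_pos: [0.5667, -0.0056, 0.1334]
orientation: [0.868, -0.017, 0.495, 0.024]
force: [-11.6, 0.5, 24.5]
gripper_width: -0.001
top: slope [-0.0003 -0.0006  0.1302] n 2000
```

```bash
python3 -m creep '[{"tx":0,"ty":0,"tz":0.01,"yaw":0},{"tx":0,"ty":0,"tz":0.06,"yaw":0},{"tx":0,"ty":0,"tz":0.13,"yaw":0},{"tx":-0.05,"ty":0,"tz":0.2,"yaw":0},{"tx":-0.1,"ty":0,"tz":0.26,"yaw":0},{"tx":-0.1,"ty":-0.06,"tz":0.3,"yaw":0},{"tx":-0.1,"ty":-0.12,"tz":0.34,"yaw":0},{"tx":-0.1,"ty":-0.2,"tz":0.36,"yaw":0},{"tx":-0.1,"ty":-0.26,"tz":0.36,"yaw":0},{"tx":-0.1,"ty":-0.26,"tz":0.36,"yaw":0},{"tx":-0.1,"ty":-0.26,"tz":0.36,"yaw":0}]'
python3 - <<'E'
from hoodang import *
p=ang();cv2.imwrite('pics/top30.png',p['frame'][:,:,::-1])
W=cloud(p);x,y,z=[W[...,i] for i in range(3)]
b=(abs(y+.011)<.02)&(x>.45)&(x<.495)&(z>.085)&(z<.15); print('bar top z',np.median(z[b]),np.percentile(z[b],90), 'x',np.median(x[b]))
for l in ('lidded_dish_1','fresh_dish','cooling_tile'):
    for r in arm.outline_of(l,p)[:3]:
        w=W[r['region']];w=w[~np.isnan(w[:,0])]; print(l,round(r['confidence'],2),np.median(w,0).round(3))
p=arm.read_camera('scene');cv2.imwrite('pics/scene30.png',p['frame'][:,:,::-1])
st()
E
```

```text
time_s: 40.48
tool_pos: [0.5163, -0.1372, 0.3123]
orientation: [0.868, -0.016, 0.496, 0.023]
force: [-0.2, 0.2, 0.4]
gripper_width: -0.001
top: slope [-0.0015  0.0006  0.1302] n 1967
top: slope [-1.300e-03 -1.000e-04  1.303e-01] n 1979
bar top z 0.11433736470223521 0.11697261276487536 x 0.4750514108922603
lidded_dish_1 0.8 [0.508 0.205 0.03 ]
fresh_dish 0.64 [0.391 0.265 0.015]
fresh_dish 0.58 [ 0.602 -0.004  0.128]
cooling_tile 0.7 [0.628 0.249 0.01 ]
t 40.78 q [-0.553  0.093  1.851  0.418  0.793 -2.42 ] pos [ 0.5164 -0.1345  0.3122] X [ 0.507  0.027 -0.862] Y [-0.06   0.998 -0.004] F [ 0.  -0.5 -0.3] g -0.001
```

View pics/scene30.png

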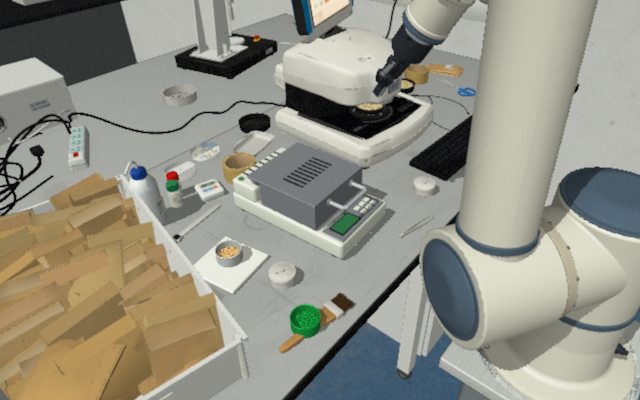

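View pics/top30.png

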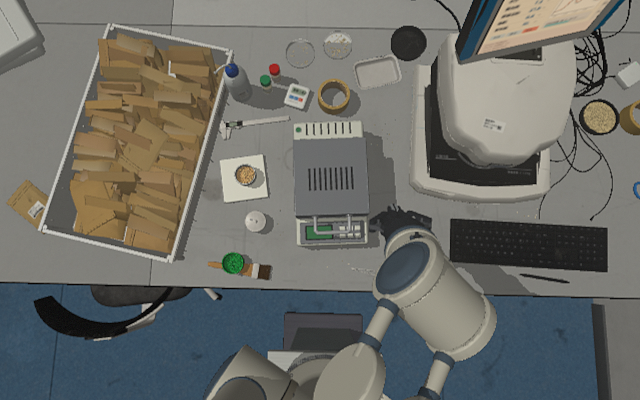

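```bash
python3 -c "
from h import *
st(); print(arm.finish_job())"
```

```text
t 40.78 q [-0.553  0.093  1.851  0.418  0.793 -2.42 ] pos [ 0.5164 -0.1345  0.3122] X [ 0.507  0.027 -0.862] Y [-0.06   0.998 -0.004] F [ 0.  -0.5 -0.3] g -0.001
the job is handed in; nothing more can be done
None
```

The job is done and handed in at 40.8 s of the 72 s allowed. I opened the hood by its bar to the stop and stood the finished dish on the cooling tile. Then I set the fresh dish between the carrier's ends and lowered the hood in small steps until shut.

**Last checks**
- **Hood:** it is shut. Its top measured flat to about 0.001 rad, and the bar's centre is at about 109 mm against 110 mm when shut. In the last pushes it gave only 0.3 mm while the force rose from 10 to 25 N.
- **Fresh dish:** before the hood closed, its rim was level to 0.3 mm and the dish was centred between the ends to about 1 mm. The highest force I read while setting it down was 3.8 N.
- **Finished dish:** it stands level on the tile. I read about 23 N at the wrist as it touched down there, a little firmer than intended.
- **Lidded dishes:** neither was touched. I measured the left one after the job and it had not moved; I checked the right one only by eye.
- **Robot:** clear of everything at the end, with no force on the tool beyond sensor noise.

**What differed or disagreed**
- **Tool lean:** the moves offer no tilt command, so I got the roughly 31° lean by commanding poses just out of reach. Joint 6 read -3.082 rad against its stated limit of -3.08 while I was reducing the lean, so it ran at that limit.
- **Gripping the fresh dish:** the first grip sat too high, so I re-gripped about 4 mm lower. The fingertips pressed lightly on the bench, reading about 16 N.
- **Hood closing:** the last part was pushed down on the hood's top rather than by the bar, because the arm could not follow the bar all the way down at that lean.

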